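# Take the piled-up knee model apart onto its stands

### The job

The pieces of the knee teaching model were left piled up on the desk. Take the pile apart from the top down and set each piece the right way up on the stand whose dark inlay has its outline (kneecap on the round stand, thigh-bone end on the square one, cushion plate on the one with round ends, shin-bone head on the rectangular one), covering the inlay and turned the same way as it. Set the pieces down gently without dropping them, and leave the pump bottle and the mug where they stand.

Things in the scene. Friction and masses are not known exactly. Their poses are not given: they have to be found in the camera images.
- kneecap_mid (a point): Kneecap, ivory plastic, on top of the pile: round disc 32 mm across and 18 mm high, straight sides for the lower 13 mm, then bevelled to a 22 mm top. Origin at its centre, half-way up (9 mm above its underside); z up.
- thigh_mid (a point): Thigh-bone end, ivory plastic, second from the top, under the kneecap: two blocky knuckles side by side, together 54 mm (x) by 38 mm (y) and 24 mm high, flat below, with a round shaft standing on their middle, tapering from 38 mm wide at 22 mm height to 30 mm at 32 mm and 28 mm at its flat top, 50 mm above the underside. Origin at its centre, half-way up (25 mm above its underside); z up, x along the 54 mm side.
- insert_mid (a point): Cushion plate (cartilage), pale grey plastic, third from the top: flat plate with two half-round ends, 70 mm (x) by 50 mm (y), 16 mm thick. Origin at its centre, half-way up; z up, x along its long side, y across its short side. (8 mm above its underside)
- shin_mid (a point): Shin-bone head, ivory plastic, bottom of the pile, standing on the desk: rectangular top plate with rounded edges, 84 mm (x) by 60 mm (y), 14 mm thick, on a foot that steps in to 66 by 46 mm and, lowest, 56 by 40 mm; 40 mm high in all. Origin at its centre, half-way up; z up, x along its long side, y across its short side. (20 mm above its underside)
- kneecap_place (a point): Place for the kneecap: small round white slab 80 mm across, 12 mm high, with a dark disc 32 mm across inlaid in its middle; its origin is the middle of its flat top, 12 mm above the desk (z up; x along the long direction of the inlay). Fixed to the desk.
- thigh_place (a point): Place for the thigh-bone end: square white slab 92 by 92 mm, 12 mm high, with an inlay of two dark rectangles side by side, together 54 by 38 mm; its origin is the middle of its flat top, 12 mm above the desk (z up; x along the long direction of the inlay). Fixed to the desk.
- insert_place (a point): Place for the cushion plate: white slab with half-round ends, 134 by 90 mm, 12 mm high, with a dark inlay with half-round ends, 70 by 50 mm; its origin is the middle of its flat top, 12 mm above the desk (z up; x along the long direction of the inlay). Fixed to the desk.
- shin_place (a point): Place for the shin-bone head: rectangular white slab 128 by 104 mm, 12 mm high, with a dark rectangular inlay 84 by 60 mm; its origin is the middle of its flat top, 12 mm above the desk (z up; x along the long direction of the inlay). Fixed to the desk.
- pump: White pump bottle, 58 mm across, 152 mm high, a bystander, loose. Origin in the middle of its underside, on the desk.
- mug: White mug, 80 mm across the rim, 85 mm high, a handle at its +y side, a bystander, loose. Origin in the middle of its underside, on the desk.
Not all that is in view belongs to the job. Leave any blue or pink look-alike of the part that bears kneecap_mid alone.

How it is judged:
By the outcome, as a careful person would: the job done as asked, in the order asked, and still so for the second after the job is handed in, with the robot touching nothing.
It also fails if it takes over 120 s, if anything falls off the work surface, if the arm or the gripper's body presses on something with over 40 N, if the wrist force passes 120 N, or if a joint passes its speed limit or range.

### The arm

A 6-joint arm with a two-finger parallel gripper is mounted at the origin on the work surface. World frame = base frame: x ahead of the robot, y to its left, z up, the work surface at z = 0. Lengths are in mm, angles in rad, forces in N, time in s.
With the tool pointing down it reaches from about 400 to 925 mm from the base axis. Payload 12.5 kg.
Tool frame: the origin (TCP) lies midway between the tips of the shut fingers; the grasp point (between the pads) lies 19 mm behind it; z points along the fingers, y is the direction in which the jaws open and shut (so a half turn about z gives the same grasp; the last joint's range is limited). The gripper opens to 95 mm and grips with 3 to 60 N. Pads are 20 mm wide; open, the fingers measure 119 mm over their backs; the gripper's body (75 mm by 180 mm) begins 59 mm behind the grasp point.
Start: joints at [1.06, 0.491, 1.559, -0, 1.092, -0.106], TCP at [246.132, 574.513, 214.661] pointing down, gripper open.
Joint ranges: [-3.1, 3.1], [-0.84, 2.19], [0.05, 2.79], [-1.13, 4.28], [0.06, 2.93], [-2.69, 2.69]. Speed limits (rad/s): [2.22, 2.22, 2.79, 3.14, 3.14, 3.14].

### API

Orientations are given as [roll, pitch, yaw] about the fixed x, y, z axes, in that order (R = Rz(yaw) Ry(pitch) Rx(roll)).
In Python, from cell import env, eyes, job_done, boxes_of, regions_of gives the robot as it stands.
- The arm moves only by the tool send_rows, never from a script. Its argument "plan" is text: rows parted by semicolons, each of 5 numbers parted by spaces: the shift along the tool's x, y, z in mm, then the turn about the tool's z in rad, then the finger opening in mm, from 0 to 95.1. In form: x y z roll gripper; .... A call has 1 to 8 rows; each row shifts and turns the pose as measured when the row begins, along the tool's axes as they then stand; what a row does not reach is not made up. A row lasts 1/10 s, in which the tool goes at most 50 mm and 8.59 degrees, less where a joint would pass 70% of its speed; a pose out of reach is approached as far as the arm can. A call with a gripper value outside its range is refused whole. The fingers move at their own pace and stop on an object; the grip force is fixed at half the most. Time passes only in rows, so rows that do not move let the fingers close. It gives the time, the measured TCP pose, the force and the opening at its end, in the units of the state.
- env.state(): the state, without advancing time (a new reading comes with each control period).
- eyes.read_camera(name): name is "scene" or "top" or "wrist"; returns a dict with "image" (420x560x3 uint8, red, green, blue), "vertical_fov" (degrees; the focal length in pixels is half the picture's height over the tangent of half this angle, whatever the lens; pixels are square), "cx", "cy" (the principal point, pixels), "extrinsics" (4x4, takes a point from camera to world coordinates). Camera axes: x right, y up, looking along -z (the intrinsics and any distortion apply to the point x, -y, -z); pixel columns grow to the right and rows downward; lengths in mm; the calibration is good to about 2 mm. A picture is of the moment at which its call begins. There is no depth.
- job_done(): hands the job in, once; it reports no verdict.
Trained networks look in a picture, given as the dict that the camera call returned (one of the last four; its "shot" number tells which), for a name from the list of things; names that differ only in an ending like _2 or _b are one class to them, and where a whole thing is asked for, a point or a joint stands for the part that bears it (a point fixed in the world has none). Each returns a list of dicts, best first, with "confidence" (0 to 1); they miss things now and then, are a little off and sometimes report something else, mostly with a low value. They report only what shows in the picture. A call takes as long as a camera call. They do not tell look-alikes from the thing itself.
- boxes_of(target, picture): "bbox" ([left, top, width, height] in pixels, round what is visible of it).
- regions_of(target, picture): "pixels" (420x560 bool, what is visible of it) and "bbox" ([left, top, width, height] in pixels, round what is visible of it).
The state is a dict: "t": time; "joints": joint angles; "qvel": joint speeds; "tau": joint torques, N m; "eef_pos": TCP position; "tcp_rot": TCP orientation; "ft_force": force on the tool from outside, world axes, zero at the start; "moment": the same for the moment, N m; "opening": opening from 0.0 (shut) to 1.0 (fully open).
Only numpy, scipy, OpenCV 4.12 (cv2) and the standard library are available. Lean on these libraries where they do the work, as an engineer would, in place of code of your own. Each camera call takes 0.05 s, during which the arm holds its last target.

## Working session

There is one attempt and no reset: what is moved stays moved. The work goes in short steps, Python scripts to look and compute and a tool call to move; the robot and the scene stay as the last step left them, time stands still between calls to the robot, and variables do not carry over. Pictures are saved under pics/ and viewed, and the job is handed in when it is done.

Besides the shell and the picture viewer there is one more tool, called after "Call:" as name(argument=value, ...) on one line, values as JSON. send_rows: Moves the arm, as the interface text tells. Its arguments: {"type":"object","properties":{"plan":{"type":"string"}},"required":["plan"]}

```bash
mkdir -p pics; ls; python3 - <<'E'
from cell import env, eyes
import cv2
print(env.state())
for n in ["scene","top","wrist"]:
    p=eyes.read_camera(n)
    print(n,p["vertical_fov"],p["cx"],p["cy"],p["extrinsics"].tolist() if hasattr(p["extrinsics"],'tolist') else p["extrinsics"],[k for k in p])
    cv2.imwrite(f"pics/a_{n}.png",p["image"][:,:,::-1])
E
```

```text
pics
{'t': 0.0, 'joints': array([ 1.06036995e+00,  4.91554256e-01,  1.55947870e+00,  1.73401889e-05,
        1.09167415e+00, -1.05609800e-01]), 'qvel': array([-3.01657696e-05,  1.81193222e-03, -4.29836463e-04,  3.54168884e-04,
       -2.42600833e-04, -9.87858511e-04]), 'tau': array([ 2.64660885e-03, -6.12662816e+01, -2.58183807e+01,  6.93054381e-02,
        4.82895377e-02, -2.33588225e-04]), 'eef_pos': array([246.01379688, 574.27189794, 214.05496544]), 'tcp_rot': array([-3.14048603e+00, -1.32772114e-04,  2.73676800e+00]), 'ft_force': array([ 0.43561936, -0.66585031, -0.29704208]), 'moment': array([ 0.02574483,  0.06281143, -0.02308296]), 'opening': 1.00188446490119}
scene 46.43446442167502 282.95553391623645 212.60711101252878 [[0.8617995452192517, -0.2725902191099292, 0.42778045339343385, 996.6221642327479], [0.5070965612192265, 0.4423092696087006, -0.7397402163042465, -824.9503299927376], [0.012434687753472494, 0.8544337788640023, 0.5194114901276782, 734.4686765088632], [0.0, 0.0, 0.0, 1.0]] ['image', 'vertical_fov', 'cx', 'cy', 'extrinsics', 'shot']
top 43.77404216601608 282.9853262662589 212.00571394505815 [[0.014452374030919972, 0.988058393279066, -0.15340058785956698, 328.65258867525523], [-0.9998812412675337, 0.015102080861937197, 0.003070914348441967, 65.89345637925814], [0.005350910779143077, 0.15333798819741257, 0.9881593136379395, 1222.737913403168], [0.0, 0.0, 0.0, 1.0]] ['image', 'vertical_fov', 'cx', 'cy', 'extrinsics', 'shot']
wrist 58.98146771565331 274.58508954352504 207.37024816637356 [[0.3937161007936657, -0.8858001633001513, -0.2456536233668371, 178.2249175520286], [0.9192317787416322, 0.37917747129628376, 0.10600651967142873, 603.3573405406404], [-0.0007542727128252623, -0.26754909074556676, 0.963543935227602, 384.5885571761999], [0.0, 0.0, 0.0, 1.0]] ['image', 'vertical_fov', 'cx', 'cy', 'extrinsics', 'shot']
```

View pics/a_scene.png

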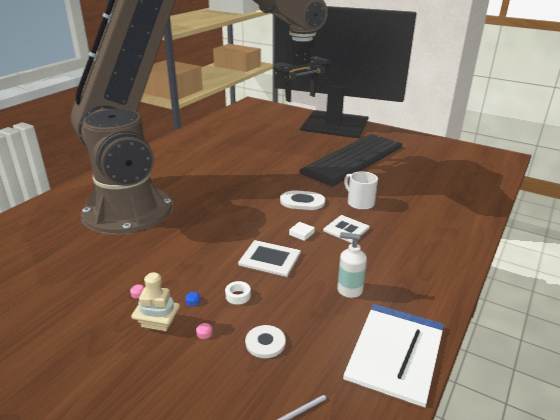

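View pics/a_top.png

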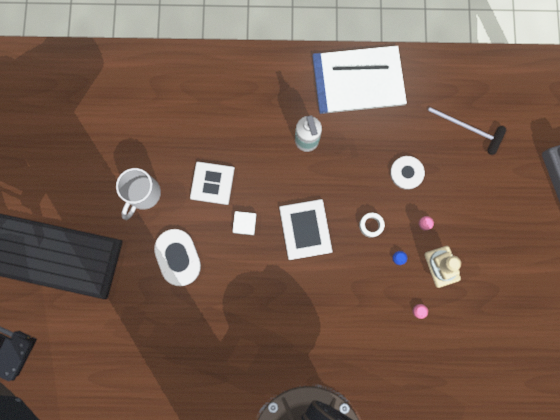

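View pics/a_wrist.png

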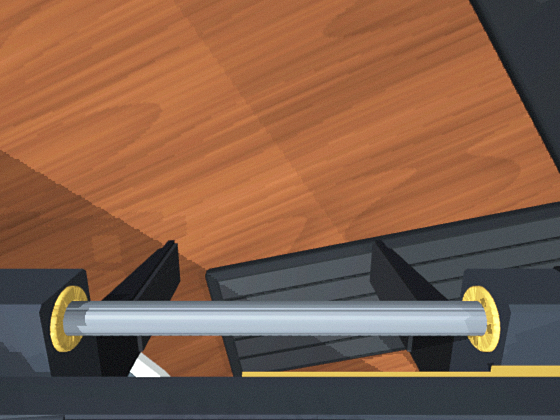

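```bash
cat > h.py <<'E'
import numpy as np, cv2
from cell import env, eyes, boxes_of, regions_of
def K(p):
    h=p["image"].shape[0]; f=h/2/np.tan(np.radians(p["vertical_fov"])/2); return f,p["cx"],p["cy"]
def proj(p,X):
    X=np.atleast_2d(X); E=np.array(p["extrinsics"]); c=(X-E[:3,3])@E[:3,:3]; f,cx,cy=K(p)
    return np.c_[cx+f*c[:,0]/-c[:,2], cy+f*(-c[:,1])/-c[:,2]]
def unproj(p,uv,z):
    uv=np.atleast_2d(uv).astype(float); E=np.array(p["extrinsics"]); f,cx,cy=K(p)
    d=np.c_[(uv[:,0]-cx)/f,-(uv[:,1]-cy)/f,-np.ones(len(uv))]@E[:3,:3].T
    o=E[:3,3]; return o+d*((z-o[2])/d[:,2])[:,None]
def shot(n,name=None,crop=None,s=1):
    p=eyes.read_camera(n)
    if name:
        im=p["image"][:,:,::-1]
        if crop: x0,y0,x1,y1=crop; im=im[y0:y1,x0:x1]
        if s!=1: im=cv2.resize(im,None,fx=s,fy=s,interpolation=cv2.INTER_CUBIC)
        cv2.imwrite(f"pics/{name}.png",im)
    return p
E
python3 - <<'E'
from h import *
for n in ["top","scene"]:
    p=shot(n)
    for t in ["kneecap_mid","thigh_mid","insert_mid","shin_mid","pump","mug"]:
        r=regions_of(t,p)
        for q in r[:4]:
            ys,xs=np.nonzero(q["pixels"])
            c=(xs.mean(),ys.mean()) if len(xs) else None
            print(n,t,round(q["confidence"],2),q["bbox"],c,len(xs))
p=shot("top")
im=p["image"].astype(int)
cv2.imwrite("pics/pile_top.png",cv2.resize(p["image"][210:310,380:500,::-1],None,fx=6,fy=6,interpolation=cv2.INTER_CUBIC))
cv2.imwrite("pics/stands_top.png",cv2.resize(p["image"][140:300,140:440,::-1],None,fx=2.6,fy=2.6,interpolation=cv2.INTER_CUBIC))
p=shot("scene","pile_scene",(110,260,230,350),6)
E
```

```text
top kneecap_mid 0.74 [418.6, 219.4, 14.6, 11.4] (np.float64(425.1388888888889), np.float64(223.44444444444446)) 144
top kneecap_mid 0.72 [395.6, 250.8, 10.3, 13.6] (np.float64(398.6078431372549), np.float64(258.03921568627453)) 153
top kneecap_mid 0.56 [410.5, 301.1, 16.2, 17.9] (np.float64(418.9612903225806), np.float64(310.85806451612905)) 155
top kneecap_mid 0.54 [442.9, 257.1, 13.6, 15.9] (np.float64(451.5686274509804), np.float64(263.80882352941177)) 204
top thigh_mid 0.54 [435.8, 251.3, 23.1, 30.1] (np.float64(443.60277777777776), np.float64(266.34166666666664)) 360
top insert_mid 0.67 [428.7, 251.8, 24.2, 31.4] (np.float64(436.37106918238993), np.float64(267.9119496855346)) 159
top shin_mid 0.78 [423.1, 244.8, 36.6, 47.3] (np.float64(439.015503875969), np.float64(269.8759689922481)) 387
top pump 0.62 [294.7, 113.4, 24.3, 37.1] (np.float64(307.23514211886305), np.float64(133.32558139534885)) 774
top mug 0.77 [112.8, 166.8, 45.2, 49.2] (np.float64(136.37849162011173), np.float64(190.60055865921788)) 1432
scene kneecap_mid 0.59 [143.3, 273.9, 17.4, 13.6] (np.float64(152.077625570
[... 493 characters left out ...]
6901408450704)) 568
scene insert_mid 0.69 [139.8, 285.1, 28.6, 20.4] (np.float64(153.9169741697417), np.float64(296.7490774907749)) 542
scene insert_mid 0.63 [141.3, 298.6, 33.4, 21.1] (np.float64(156.79891304347825), np.float64(309.32880434782606)) 368
scene shin_mid 0.64 [132.5, 300.4, 44.3, 33.4] (np.float64(154.5369458128079), np.float64(318.8423645320197)) 609
scene pump 0.75 [335.4, 228.7, 30.2, 66.3] (np.float64(351.0570175438597), np.float64(267.33991228070175)) 1368
scene mug 0.9 [342.3, 168.8, 33.6, 40.4] (np.float64(360.7394881170018), np.float64(189.1983546617916)) 1094
scene mug 0.47 [336.4, 230.5, 29.0, 66.5] (np.float64(350.98448519040903), np.float64(267.95063469675597)) 1418
```

View pics/pile_top.png

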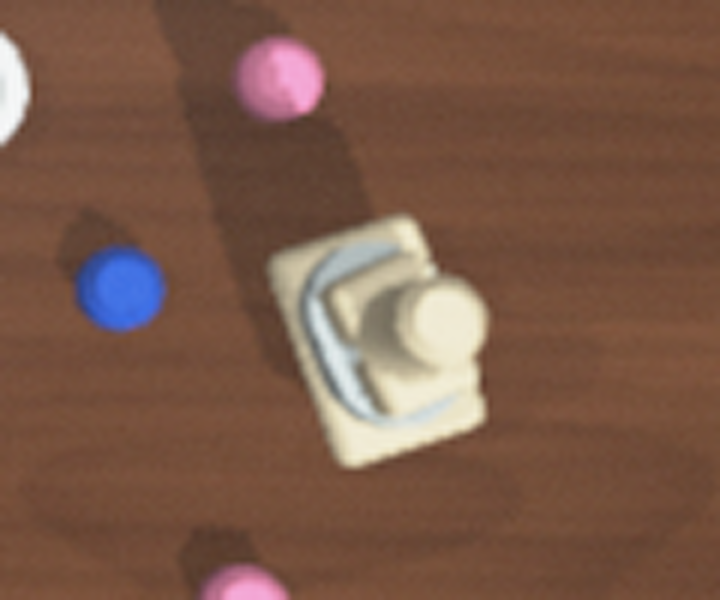

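View pics/pile_scene.png

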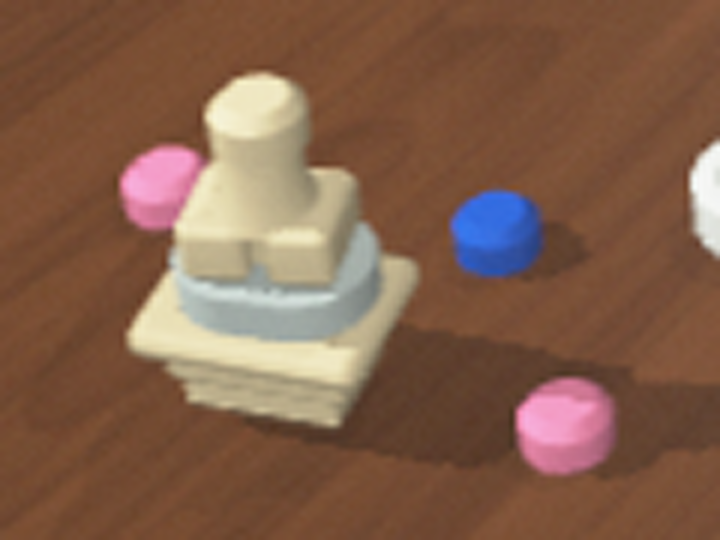

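View pics/stands_top.png

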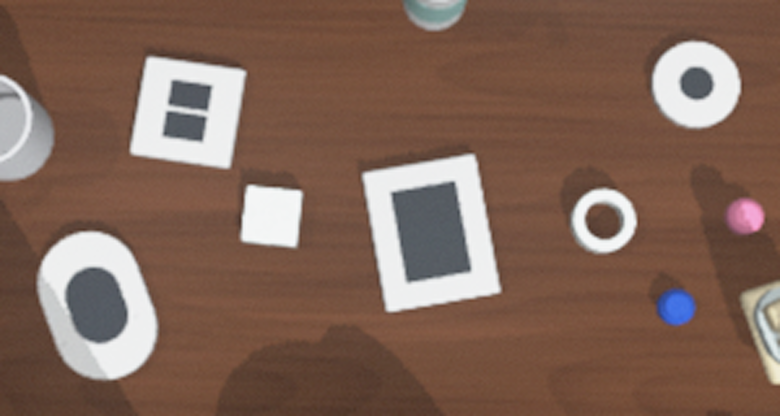

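```bash
python3 - <<'E'
from h import *
p=shot("top"); q=shot("scene")
def ana(p,boxes):
  S=8
  for nm,(x0,y0,x1,y1) in boxes.items():
    im=p["image"][y0:y1,x0:x1].astype(np.float32)
    im=cv2.resize(im,None,fx=S,fy=S,interpolation=cv2.INTER_CUBIC)
    r,b=im[:,:,0],im[:,:,2]; v=im.mean(2)
    white=((b>135)).astype(np.uint8)
    n,l,st,c=cv2.connectedComponentsWithStats(white); k=1+np.argmax(st[1:,4])
    cs,_=cv2.findContours((l==k).astype(np.uint8),cv2.RETR_CCOMP,cv2.CHAIN_APPROX_NONE)
    cs=sorted(cs,key=cv2.contourArea,reverse=True)
    out=[c for c in cs[:1]]; inn=[c for c in cs[1:] if cv2.contourArea(c)>S*S*12]
    for lab,g in [("slab",out),("inlay",[np.vstack(inn)] if inn else [])]:
      for c in g:
        uv=(c[:,0]+0.5)/S-0.5+[x0,y0]
        W=unproj(p,uv,12)[:,:2].astype(np.float32)
        H=cv2.convexHull(W); m=cv2.moments(H); cen=(m['m10']/m['m00'],m['m01']/m['m00'])
        rc=cv2.minAreaRect(W)
        ang=.5*np.arctan2(2*m['mu11'],m['mu20']-m['mu02'])
        print(nm,lab,"cen",np.round(cen,1),"rect",np.round(rc[0],1),np.round(rc[1],1),round(rc[2],1),"axis",round(np.degrees(ang),1))
ana(p,{"thigh":(185,155,240,210),"insert":(148,222,208,292),"shin":(272,195,340,265),"knee":(385,150,430,195)})
print("scene")
ana(q,{"thigh":(318,210,375,245),"insert":(274,185,332,213),"shin":(234,235,306,278),"knee":(240,322,292,362)})
E
```

```text
thigh slab cen [584.3 231.1] rect [584.4 231.2] [93.5 93.8] 82.5 axis -19.7
thigh inlay cen [585.5 231.9] rect [585.5 231.9] [36.2 52.2] 82.6 axis -7.5
insert slab cen [408.  305.6] rect [408.  305.7] [136.   92.2] 22.5 axis 23.3
insert inlay cen [408.  306.3] rect [408.  306.6] [67.2 48.9] 23.0 axis 21.5
shin slab cen [477.5   9.4] rect [477.4   9.3] [129.6 105.5] 10.7 axis 10.8
shin inlay cen [478.2   9.5] rect [478.2   9.5] [82.1 58.2] 10.8 axis 10.5
knee slab cen [ 617.3 -231.7] rect [ 617.3 -231.9] [81.5 80.9] 0.7 axis -31.7
knee inlay cen [ 618.3 -232.1] rect [ 618.4 -232.1] [29.2 29.2] 0.9 axis 12.9
scene
thigh slab cen [587.2 225.1] rect [587.8 225.1] [104.8  99.4] 82.3 axis -82.7
thigh inlay cen [584.7 232.7] rect [584.6 232.7] [37.4 53. ] 82.9 axis -7.4
insert slab cen [411.6 298.5] rect [411.1 298.2] [135.5 109.7] 23.4 axis 21.5
insert inlay cen [406.8 308.1] rect [406.8 308.6] [67.9 51.1] 20.1 axis 19.8
shin slab cen [479.7   4.5] rect [479.8   4.4] [131.1 115.2] 10.6 axis 7.1
shin inlay cen [476.9  10.6] rect [476.9  10.6] [83.2 59.9] 10.4 axis 9.9
knee slab cen [ 618.8 -235.9] rect [ 618.8 -236. ] [80.4 87.8] 31.1 axis -59.9
knee inlay cen [ 616.5 -231.7] rect [ 616.4 -231.7] [30.6 30.5] 6.8 axis -49.5
```

```bash
cat > fit.py <<'E'
from h import *
from scipy.optimize import minimize
a=np.linspace(0,2*np.pi,48,endpoint=False)
def circ(r,z): return np.c_[r*np.cos(a),r*np.sin(a),np.full(48,z)]
def box(w,d,z0,z1): return np.array([[sx*w/2,sy*d/2,z] for sx in(-1,1) for sy in(-1,1) for z in(z0,z1)],float)
def stad(w,d,z0,z1):
    r=d/2; o=(w-d)/2
    P=np.vstack([circ(r,0)+[o,0,0],circ(r,0)-[o,0,0]]); return np.vstack([P+[0,0,z0],P+[0,0,z1]])
PARTS={"shin":[box(56,40,0,13),box(66,46,13,26),box(84,60,26,40)],
"insert":[stad(70,50,0,16)],
"thigh":[box(54,38,0,24),np.vstack([circ(19,22),circ(15,32)]),np.vstack([circ(15,32),circ(14,50)])],
"knee":[circ(16,0).tolist()+circ(16,13).tolist()+circ(11,18).tolist()]}
COL={"shin":1,"insert":2,"thigh":1,"knee":1}
def place(P,x,y,z,yaw):
    P=np.array(P); c,s=np.cos(yaw),np.sin(yaw)
    return P@np.array([[c,s,0],[-s,c,0],[0,0,1]])+[x,y,z]
def render(p,poses,crop,S=6):
    x0,y0,x1,y1=crop; L=np.zeros(((y1-y0)*S,(x1-x0)*S),np.uint8)
    for n,(x,y,z,w) in poses:
        for h in PARTS[n]:
            uv=(proj(p,place(h,x,y,z,w))-[x0,y0]+.5)*S-.5
            cv2.fillConvexPoly(L,cv2.convexHull(np.round(uv*16).astype(np.int32)),COL[n],shift=4)
    return L
def label(p,crop,S=6):
    x0,y0,x1,y1=crop
    im=cv2.resize(p["image"][y0:y1,x0:x1].astype(np.float32),None,fx=S,fy=S,interpolation=cv2.INTER_CUBIC)
    r,g,b=im[:,:,0],im[:,:,1],im[:,:,2]
    L=np.zeros(r.shape,np.uint8); fg=(g>120)&(g>0.8*r)
    L[fg&(r-b>=8)]=1; L[fg&(r-b<8)]=2
    return L
def outline(p,poses,crop,S,fn):
    x0,y0,x1,y1=crop
    im=cv2.resize(p["image"][y0:y1,x0:x1,::-1],None,fx=S,fy=S,interpolation=cv2.INTER_CUBIC)
    for i,(n,(x,y,z,w)) in enumerate(poses):
        for h in PARTS[n]:
            uv=(proj(p,place(h,x,y,z,w))-[x0,y0]+.5)*S-.5
            cv2.polylines(im,[cv2.convexHull(np.round(uv).astype(np.int32))],True,[(0,0,255),(0,255,0),(255,0,0),(255,0,255)][i%4],1)
    cv2.imwrite(fn,im)
E
cat > run1.py <<'E'
from fit import *
p=shot("top"); q=shot("scene")
cp=(418,238,470,295); cq=(125,265,190,340)
S=6
Lp,Lq=label(p,cp),label(q,cq)
# drop stray comps
for L in (Lp,Lq):
    n,l,st,c=cv2.connectedComponentsWithStats((L>0).astype(np.uint8)); k=1+np.argmax(st[1:,4]); L[l!=k]=0
cv2.imwrite("pics/lab1.png",np.hstack([cv2.resize(Lp*120,(360,400),interpolation=0),cv2.resize(Lq*120,(360,400),interpolation=0)]))
c0=unproj(p,[[439,268]],40)[0]; k0=unproj(p,[[452,263]],118)[0]
print(c0,k0)
def poses(v): 
    return [("shin",(v[0],v[1],0,v[2]/50)),("insert",(v[3],v[4],40,v[5]/50)),("thigh",(v[6],v[7],56,v[8]/50)),("knee",(v[9],v[10],106,0))]
def cost(v):
    P=poses(v); s=0
    for pp,cc,LL in ((p,cp,Lp),(q,cq,Lq)):
        s+=(render(pp,P,cc)!=LL).sum()
    return s/S/S
best=None
for w in (0.3,):
    v0=np.array([c0[0],c0[1],50*w,c0[0],c0[1],50*w,c0[0],c0[1],50*w,k0[0],k0[1]])
    v=v0
    for it in range(4):
        sim=np.vstack([v]+[v+np.eye(11)[i]*(6 if it<2 else 3)*(-1)**it for i in range(11)])
        r=minimize(cost,v,method="Nelder-Mead",options=dict(initial_simplex=sim,maxfev=1500,xatol=.05,fatol=.05)); v=r.x
        print(it,r.fun)
for n,P in poses(v): print(n,np.round(P,2),"yawdeg",round(np.degrees(P[3]),1))
outline(p,poses(v),cp,10,"pics/fit_top.png"); outline(q,poses(v),cq,8,"pics/fit_scene.png")
np.save("v.npy",v)
E
python3 run1.py
```

```text
[ 389.8243353  -291.54127138   40.        ] [ 396.70421002 -295.77561254  118.        ]
0 463.0555555555556
1 461.3333333333333
2 460.97222222222223
3 460.8333333333333
shin [ 3.9376e+02 -3.0043e+02  0.0000e+00  3.2000e-01] yawdeg 18.3
insert [ 3.9520e+02 -2.9946e+02  4.0000e+01  3.5000e-01] yawdeg 20.2
thigh [ 394.5  -299.47   56.      0.44] yawdeg 25.3
knee [ 395.21 -297.73  106.      0.  ] yawdeg 0.0
```

View pics/fit_top.png

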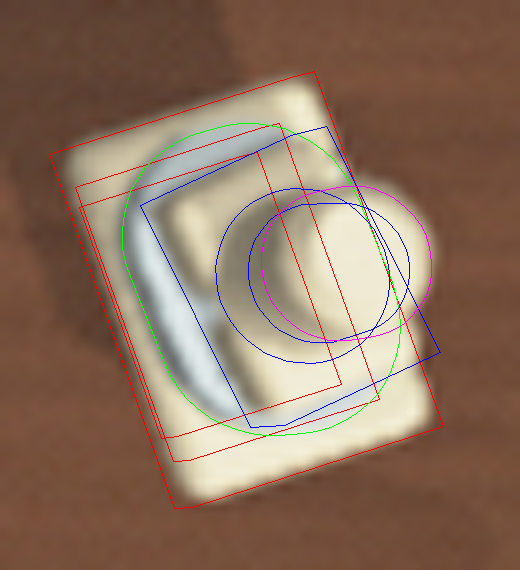

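View pics/fit_scene.png

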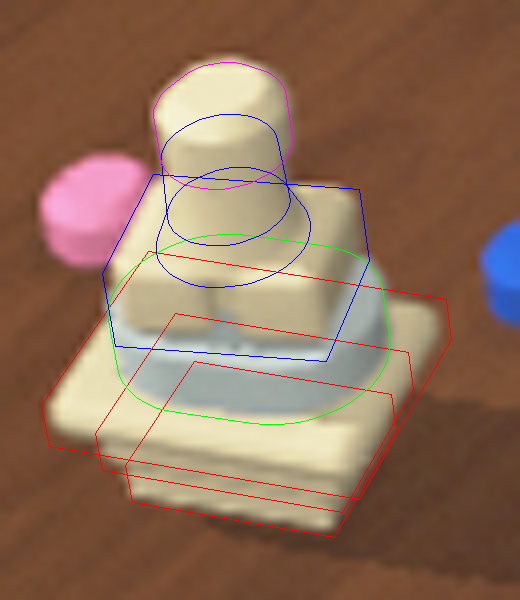

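View pics/lab1.png

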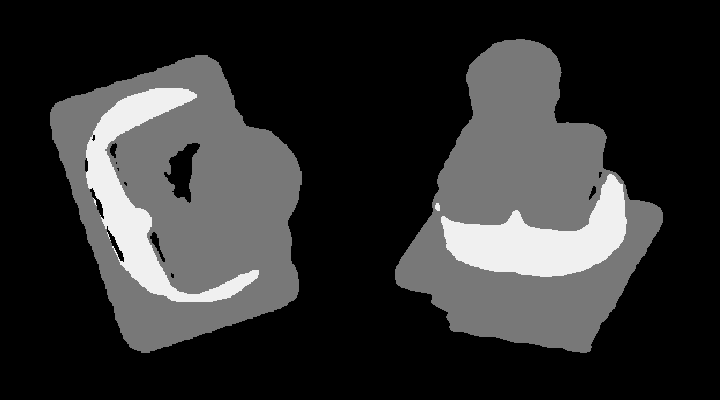

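```bash
cat > mv.py <<'E'
import sys
from h import *
def st():
    s=env.state(); return s
def go(target,yaw=None,g=95,step=45,n=8,show=True):
    """suggest rows towards target (x,y,z), yaw"""
    s=env.state(); P=np.array(s["eef_pos"],float); w=float(s["tcp_rot"][2]); T=np.array(target,float)
    if yaw is None: yaw=w
    dy=(yaw-w+np.pi)%(2*np.pi)-np.pi
    if abs(dy)>2.6: print("WARN big turn",dy)
    D=T-P; N=int(max(np.ceil(np.linalg.norm(D)/step),np.ceil(abs(dy)/0.14),1))
    rows=[]
    for i in range(N):
        d=D/N; c,sn=np.cos(w),np.sin(w)
        lx=d[0]*c+d[1]*sn; ly=d[0]*sn-d[1]*c; lz=-d[2]
        rows.append((lx,ly,lz,-dy/N)); w+=dy/N
    print("at",np.round(P,1),"yaw",round(float(s["tcp_rot"][2]),4),"t",round(s["t"],2),"f",np.round(s["ft_force"],1),"op",round(s["opening"]*95.1,1),"N",N,"left",np.round(D,1))
    for k in range(0,N,n):
        print("; ".join("%.1f %.1f %.1f %.3f %g"%(*r,g) for r in rows[k:k+n]))
if __name__=="__main__":
    a=[float(x) for x in sys.argv[1:]]
    go(a[:3],a[3] if len(a)>3 else None,a[4] if len(a)>4 else 95,a[5] if len(a)>5 else 45)
E
python3 mv.py 500 250 250 1.4
```

```text
at [246.1 574.5 214.6] yaw 2.7368 t 1.15 f [-0.2 -0.2  0.4] op 94.9 N 10 left [ 253.9 -324.5   35.4]
-36.1 -19.8 -3.5 0.134 95; -38.4 -14.8 -3.5 0.134 95; -40.1 -9.6 -3.5 0.134 95; -41.0 -4.2 -3.5 0.134 95; -41.2 1.3 -3.5 0.134 95; -40.6 6.8 -3.5 0.134 95; -39.4 12.2 -3.5 0.134 95; -37.4 17.3 -3.5 0.134 95
-34.7 22.1 -3.5 0.134 95; -31.5 26.6 -3.5 0.134 95
```

Call:
send_rows(plan="-36 -20 -4 0.134 95; -38 -15 -4 0.134 95; -40 -10 -4 0.134 95; -41 -4 -4 0.134 95; -41 1 -4 0.134 95; -41 7 -4 0.134 95; -39 12 -4 0.134 95; -37 17 -4 0.134 95")

```text
t: 1.95
eef_pos: [447.5, 306.0, 247.1]
tcp_rot: [3.141, -0.001, 1.632]
ft_force: [0.3, 0.8, 0.0]
opening: 1.002
```

```bash
python3 mv.py 500 -50 250 0.8
```

```text
at [447.5 306.  247.1] yaw 1.6322 t 1.95 f [0.3 0.8 0. ] op 95.3 N 8 left [  52.5 -356.     2.9]
-44.8 3.8 -0.4 0.104 95; -44.2 8.4 -0.4 0.104 95; -43.1 13.0 -0.4 0.104 95; -41.5 17.4 -0.4 0.104 95; -39.5 21.6 -0.4 0.104 95; -37.0 25.6 -0.4 0.104 95; -34.1 29.3 -0.4 0.104 95; -30.9 32.7 -0.4 0.104 95
```

Call:
send_rows(plan="-45 4 0 0.104 95; -44 8 0 0.104 95; -43 13 0 0.104 95; -42 17 0 0.104 95; -40 22 0 0.104 95; -37 26 0 0.104 95; -34 29 0 0.104 95; -31 33 0 0.104 95")

```text
t: 2.75
eef_pos: [496.4, -65.8, 248.4]
tcp_rot: [3.139, -0.005, 0.764]
ft_force: [0.5, 0.6, 0.1]
opening: 1.0
```

```bash
python3 mv.py 325 -324 240 0.35
```

```text
at [496.4 -65.8 248.4] yaw 0.7638 t 2.75 f [0.5 0.6 0.1] op 95.1 N 7 left [-171.4 -258.2   -8.4]
-43.2 9.7 1.2 0.059 95; -42.5 12.2 1.2 0.059 95; -41.8 14.7 1.2 0.059 95; -40.8 17.2 1.2 0.059 95; -39.7 19.6 1.2 0.059 95; -38.5 21.9 1.2 0.059 95; -37.1 24.1 1.2 0.059 95
```

Call:
send_rows(plan="-43 10 1 0.059 95; -42 12 1 0.059 95; -42 15 1 0.059 95; -41 17 1 0.059 95; -40 20 1 0.059 95; -38 22 1 0.059 95; -37 24 1 0.059 95; 0 0 0 0 95")

```text
t: 3.55
eef_pos: [316.1, -337.4, 240.4]
tcp_rot: [3.137, -0.008, 0.324]
ft_force: [0.7, -0.0, -0.1]
opening: 1.0
```

```bash
python3 - <<'E'
from h import *
p=shot("wrist","w1")
s=env.state(); print(s["eef_pos"],s["tcp_rot"])
print(proj(p,[395,-299,120]),proj(p,s["eef_pos"]))
E
```

```text
[ 316.99435727 -335.69987411  240.43898342] [ 3.13726665 -0.00841744  0.32642519]
[[257.3357927   90.94618625]] [[269.66821227 261.22233376]]
```

View pics/w1.png

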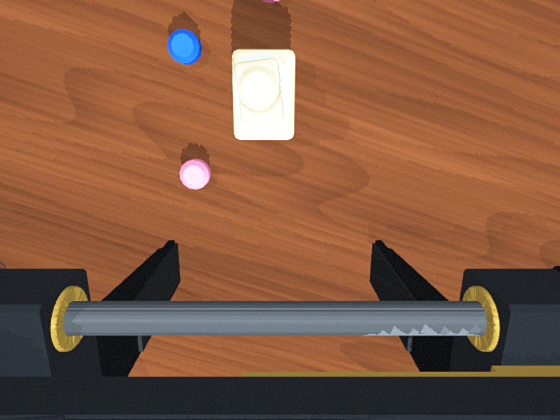

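```bash
python3 - <<'E'
from fit import *
p=shot("wrist")
im=p["image"][40:150,215:310].astype(np.float32)
im=np.clip((im-150)*2.4,0,255).astype(np.uint8)
cv2.imwrite("pics/w1c.png",cv2.resize(im[:,:,::-1],None,fx=5,fy=5,interpolation=cv2.INTER_CUBIC))
P=[("shin",(394,-300,0,.32)),("insert",(395,-299.5,40,.35)),("thigh",(395,-300,56,.40)),("knee",(395,-298.5,106,0))]
outline(p,P,(215,30,310,150),5,"pics/w1o.png")
E
```

```text
(no output)
```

View pics/w1c.png

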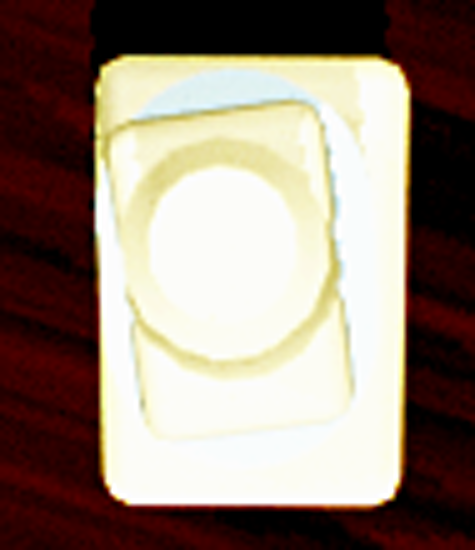

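View pics/w1o.png

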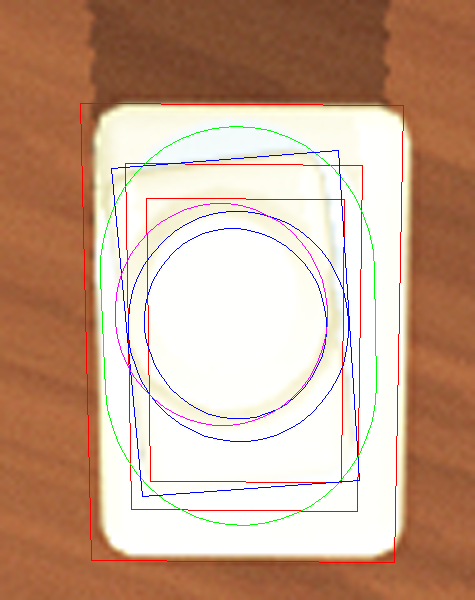

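```bash
python3 - <<'E'
from h import *
p=shot("wrist")
def W(pts,z): 
    uv=215-.5+(np.array(pts,float)+.5)/5; uv[:,1]+=40-215
    return unproj(p,uv,z)[:,:2]
def ang(a,b): d=b-a; return round(np.degrees(np.arctan2(d[1],d[0])),1)
# shin plate top z~37 silhouettes
L=W([[98,480],[96,90],[404,480],[410,90],[120,57],[390,57],[125,505],[385,505]],36)
print("shin long",ang(L[0],L[1]),ang(L[2],L[3]),"short",ang(L[4],L[5])+90,ang(L[6],L[7])+90,"cen",L.mean(0), "w",np.linalg.norm((L[0]+L[1]-L[2]-L[3])/2),"l",np.linalg.norm((L[4]+L[5]-L[6]-L[7])/2))
T=W([[145,425],[106,140],[352,400],[320,112],[120,128],[308,102],[155,440],[345,412]],79)
print("thigh long",ang(T[0],T[1]),ang(T[2],T[3]),"short",ang(T[4],T[5])+90,ang(T[6],T[7])+90,"cen",T.mean(0),"w",np.linalg.norm((T[0]+T[1]-T[2]-T[3])/2),"l",np.linalg.norm((T[4]+T[5]-T[6]-T[7])/2))
Kc=W([[122,250],[333,250],[227,137],[227,377]],119); print("knee",Kc.mean(0),np.linalg.norm(Kc[0]-Kc[1]),np.linalg.norm(Kc[2]-Kc[3]))
Kt=W([[147,243],[300,243],[223,165],[223,320]],124); print("kneetop",Kt.mean(0),np.linalg.norm(Kt[0]-Kt[1]),np.linalg.norm(Kt[2]-Kt[3]))
s=env.state(); print(s["eef_pos"],s["tcp_rot"])
E
python3 mv.py 395.5 -298.5 180 0.35
```

```text
shin long 17.5 18.8 short 18.900000000000006 18.799999999999997 cen [ 395.58322707 -300.45600726] w 60.122508196150946 l 83.25789936201551
thigh long 25.6 25.8 short 26.200000000000003 27.0 cen [ 396.11647823 -297.23785498] w 36.36339537097149 l 51.32442946799562
knee [ 397.57450114 -297.41487856] 31.715021247253112 34.49943587318469
kneetop [ 398.75201621 -296.58355241] 22.58266302654442 21.812194548615867
[ 318.39737291 -333.66446541  240.48628318] [ 3.13761222 -0.00859664  0.33061264]
at [ 318.4 -333.7  240.5] yaw 0.3306 t 3.7 f [ 0.5 -0.1  0.8] op 94.9 N 3 left [ 77.1  35.2 -60.5]
28.1 -2.7 20.2 -0.006 95; 28.1 -2.6 20.2 -0.006 95; 28.1 -2.4 20.2 -0.006 95
```

Call:
send_rows(plan="28 -3 20 -0.006 95; 28 -2 20 -0.006 95; 28 -2 20 -0.006 95; 0 0 0 0 95; 0 0 0 0 95")

```text
t: 4.2
eef_pos: [402.4, -292.2, 180.6]
tcp_rot: [3.135, -0.01, 0.361]
ft_force: [0.1, -0.5, 1.0]
opening: 0.999
```

```bash
python3 mv.py 396.5 -297.5 109 0.35 95 25
```

```text
at [ 402.4 -292.2  180.6] yaw 0.3605 t 4.2 f [ 0.1 -0.5  1. ] op 95.0 N 3 left [ -5.9  -5.3 -71.6]
-2.4 1.0 23.9 0.004 95; -2.4 1.0 23.9 0.004 95; -2.4 1.0 23.9 0.004 95
```

Call:
send_rows(plan="-3 1 20 0 95; -3 1 20 0 95; 0 1 20 0 95; 0 0 5 0 95; 0 0 0 0 95; 0 0 0 0 95")

```text
t: 4.8
eef_pos: [399.4, -296.6, 119.0]
tcp_rot: [3.128, -0.013, 0.366]
ft_force: [0.2, 0.4, 0.1]
opening: 0.996
```

```bash
python3 mv.py 396.5 -297.5 109 0.35 95 25; python3 - <<'E'
from h import *
shot("wrist","w2")
E
```

```text
at [ 399.4 -296.6  119. ] yaw 0.3663 t 4.8 f [0.2 0.4 0.1] op 94.7 N 1 left [ -2.9  -0.9 -10. ]
-3.1 -0.2 10.0 0.016 95
```

View pics/w2.png

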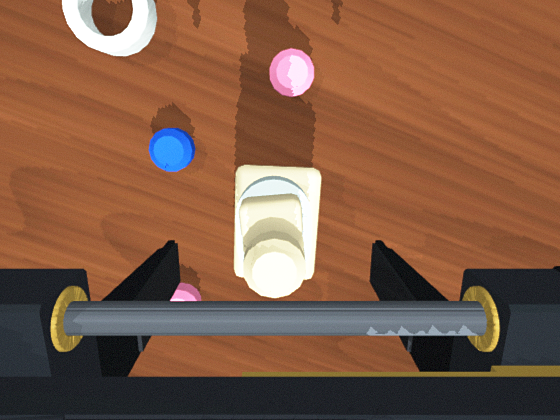

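```bash
python3 - <<'E'
from h import *
from scipy.spatial.transform import Rotation as R
p=shot("wrist",)
s=env.state(); e=np.array(s["eef_pos"]); r=R.from_euler("xyz",s["tcp_rot"]).as_matrix()
print(proj(p,e),proj(p,e+r@[10,47.5,0]),proj(p,e+r@[10,-47.5,0]),proj(p,e+r@[-10,47.5,0]))
print("knee in tool",r.T@(unproj(p,[[274.5,272]],124)[0]-e), "zaxis",r[:,2])
im=p["image"][230:310,90:460]; cv2.imwrite("pics/w2c.png",cv2.resize(np.clip(im.astype(int)*2,0,255).astype(np.uint8)[:,:,::-1],None,fx=2,fy=2,interpolation=cv2.INTER_CUBIC))
E
```

```text
[[272.19450771 263.65615451]] [[369.05678462 244.86152619]] [[175.28897461 244.80616663]] [[366.35046827 281.9712977 ]]
knee in tool [-2.20713339  1.15056718 -4.8827351 ] zaxis [ 0.01688288 -0.0082147  -0.99982373]
```

View pics/w2c.png

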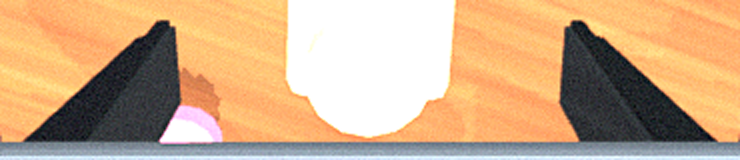

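Call:
send_rows(plan="-3 -0.5 9 0.01 95; 0 0 2 0 95")

```text
t: 5.1
eef_pos: [396.9, -297.7, 108.7]
tcp_rot: [3.126, -0.014, 0.356]
ft_force: [-0.6, 0.1, 0.7]
opening: 0.998
```

```bash
python3 mv.py 396.5 -297.5 109 0.35 95 25; python3 -c "
from h import *
print(env.state()['tcp_rot'])"
```

```text
at [ 396.9 -297.7  108.7] yaw 0.3556 t 5.1 f [-0.6  0.1  0.7] op 94.9 N 1 left [-0.4  0.2  0.3]
-0.3 -0.4 -0.3 0.006 95
[ 3.12562435 -0.01406966  0.3555617 ]
```

Close on the kneecap.

Call:
send_rows(plan="0 0 0 0 60; 0 0 0 0 40; 0 0 0 0 20; 0 0 0 0 20; 0 0 0 0 20; 0 0 0 0 20")

```text
t: 5.7
eef_pos: [396.9, -297.8, 108.6]
tcp_rot: [3.126, -0.014, 0.355]
ft_force: [-1.0, 0.7, 1.5]
opening: 0.552
```

```bash
python3 -c "
from h import *
print(env.state())
shot('wrist','w3')"
```

```text
{'t': 5.7, 'joints': array([-0.78031705,  0.45316232,  1.99600656,  0.00966798,  0.67230776,
        0.42767814]), 'qvel': array([-0.00216588, -0.00095877, -0.001847  ,  0.00134177,  0.00120958,
        0.00144842]), 'tau': array([-8.39301269e-03, -5.01298714e+01, -1.72649556e+01,  6.88916375e-02,
       -6.13181549e-02,  1.83253986e-03]), 'eef_pos': array([ 396.88245724, -297.83960693,  108.60430892]), 'tcp_rot': array([ 3.12586865, -0.01394959,  0.35540726]), 'ft_force': array([-0.99619505,  0.73717502,  1.524101  ]), 'moment': array([-0.03805822,  0.19707436,  0.0093886 ]), 'opening': 0.5520874442782386}
```

View pics/w3.png

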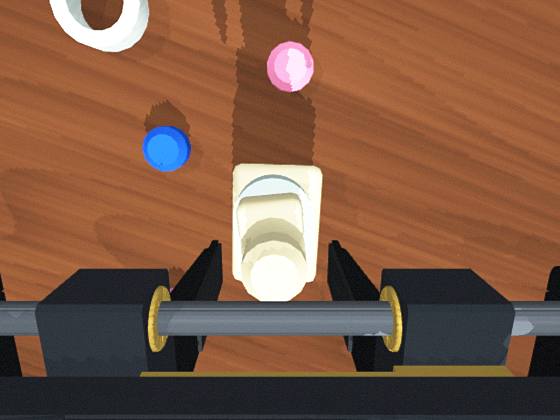

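Call:
send_rows(plan="0 0 0 0 20; 0 0 0 0 20; 0 0 0 0 20; 0 0 0 0 20; 0 0 0 0 20")

```text
t: 6.25
eef_pos: [396.9, -297.8, 108.6]
tcp_rot: [3.126, -0.014, 0.355]
ft_force: [0.2, 0.4, -0.3]
opening: 0.328
```

Call:
send_rows(plan="0 0 -5 0 20; 0 0 -15 0 20; 0 0 -30 0 20; 0 0 -35 0 20; 0 0 -15 0 20; 0 0 0 0 20")

```text
t: 6.85
eef_pos: [394.6, -296.4, 213.2]
tcp_rot: [3.127, -0.013, 0.355]
ft_force: [-0.3, -0.3, -0.9]
opening: 0.326
```

```bash
python3 -c "
from h import *
print(env.state()['tcp_rot'],env.state()['opening'])
shot('wrist','w4')"; python3 mv.py 617.3 -231.9 110 0.35 20
```

```text
[ 3.1274635  -0.01321128  0.35534548] 0.32562507669644797
at [ 394.4 -296.2  212.2] yaw 0.3553 t 6.9 f [-0.2  0.6 -0.3] op 30.7 N 6 left [ 222.9   64.3 -102.2]
38.6 2.9 17.0 0.001 20; 38.6 2.8 17.0 0.001 20; 38.6 2.8 17.0 0.001 20; 38.6 2.8 17.0 0.001 20; 38.6 2.7 17.0 0.001 20; 38.6 2.7 17.0 0.001 20
```

View pics/w4.png

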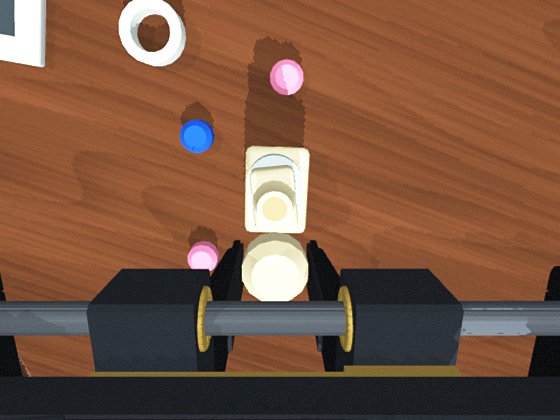

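Call:
send_rows(plan="38 3 10 0 20; 39 3 20 0 20; 39 3 20 0 20; 39 3 20 0 20; 38 3 20 0 20; 38 3 20 0 20; 0 0 0 0 20; 0 0 0 0 20")

```text
t: 7.7
eef_pos: [623.7, -229.6, 90.1]
tcp_rot: [3.136, -0.005, 0.353]
ft_force: [0.5, -0.8, -0.8]
opening: 0.324
```

```bash
python3 -c "
from h import *
print(env.state()['tcp_rot'],env.state()['opening'])
"; python3 mv.py 617.3 -231.9 40 0.35 20 25
```

```text
[ 3.13586733 -0.00463332  0.35275254] 0.3238734063370253
at [ 623.7 -229.6   90.1] yaw 0.3528 t 7.7 f [ 0.5 -0.8 -0.8] op 30.8 N 3 left [ -6.4  -2.3 -50.1]
-2.3 -0.0 16.7 0.001 20; -2.3 -0.0 16.7 0.001 20; -2.3 -0.0 16.7 0.001 20
```

Call:
send_rows(plan="-3 0 15 0 20; -2 0 15 0 20; -1 0 15 0 20; 0 0 5 0 20; 0 0 0 0 20; 0 0 0 0 20")

```text
t: 8.3
eef_pos: [613.7, -233.7, 39.2]
tcp_rot: [3.137, -0.003, 0.35]
ft_force: [0.5, -0.3, -0.5]
opening: 0.325
```

```bash
python3 mv.py 617.3 -231.9 16 0.35 20 25;python3 -c "
from h import *
p=shot('wrist','w5'); print(env.state()['tcp_rot'])
e=np.array([617.3,-231.9,12]); t=np.linspace(0,6.28,8)
print(proj(p,[617.3,-231.9,12]), proj(p,env.state()['eef_pos']))"; 
```

```text
at [ 613.7 -233.7   39.2] yaw 0.3497 t 8.3 f [ 0.5 -0.3 -0.5] op 30.9 N 1 left [  3.6   1.8 -23.2]
4.0 -0.5 23.2 -0.000 20
[ 3.13677988 -0.00335817  0.34977627]
[[271.38294729 237.37779642]] [[272.21443986 263.71158699]]
```

View pics/w5.png

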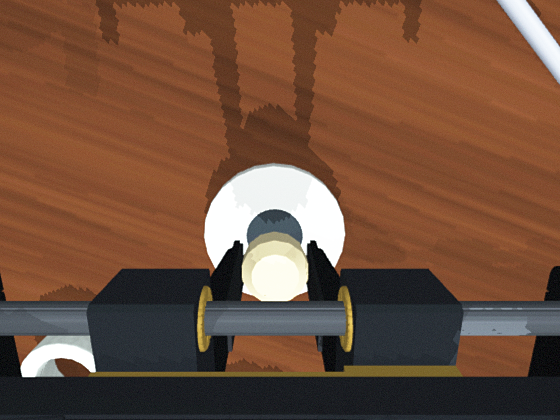

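Call:
send_rows(plan="2 0 10 0 20; 2 -0.5 8 0 20; 0 0 4 0 20; 0 0 0 0 20")

```text
t: 8.75
eef_pos: [618.4, -232.1, 16.9]
tcp_rot: [3.135, -0.005, 0.35]
ft_force: [-0.6, 0.4, -0.1]
opening: 0.326
```

```bash
python3 mv.py 617.3 -231.9 14.6 0.35 20 25;python3 -c "
from h import *
p=shot('wrist','w6',(180,150,380,300),3); print(env.state()['tcp_rot'])
p=shot('scene','s6',(220,300,310,370),6)"
```

```text
at [ 618.4 -232.1   16.9] yaw 0.3498 t 8.75 f [-0.6  0.4 -0.1] op 31.0 N 1 left [-1.1  0.2 -2.3]
-0.9 -0.5 2.3 -0.000 20
[ 3.1349009  -0.00518531  0.34982042]
```

View pics/w6.png

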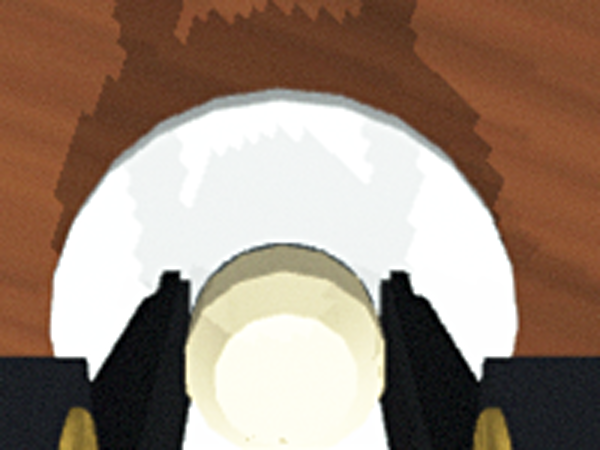

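View pics/s6.png

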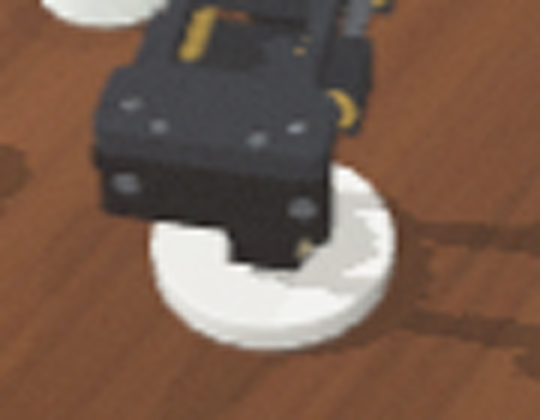

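Call:
send_rows(plan="-0.3 0 1 0 20; 0 0 1 0 20; 0 0 0 0 20")

```text
t: 9.15
eef_pos: [618.5, -232.4, 15.9]
tcp_rot: [3.134, -0.006, 0.35]
ft_force: [-0.3, 0.4, -1.2]
opening: 0.323
```

Call:
send_rows(plan="-0.5 0 1 0 20; 0 0 1 0 20; 0 0 1 0 20")

```text
t: 9.45
eef_pos: [618.1, -232.7, 14.6]
tcp_rot: [3.133, -0.007, 0.35]
ft_force: [-4.2, 2.4, 13.9]
opening: 0.325
```

Call:
send_rows(plan="0 0 -0.3 0 36; 0 0 0 0 45; 0 0 0 0 55; 0 0 0 0 60; 0 0 0 0 60; 0 0 -10 0 60; 0 0 -30 0 60; 0 0 -40 0 95")

```text
t: 10.25
eef_pos: [615.1, -231.3, 92.8]
tcp_rot: [3.14, -0.0, 0.35]
ft_force: [0.7, 0.4, -1.2]
opening: 0.667
```

```bash
python3 mv.py 490 -262 190 0.4538 95;python3 -c "
from h import *
p=shot('wrist','w7',(150,120,400,300),3); print(env.state()['tcp_rot'])"
```

```text
at [ 615.1 -231.3   92.8] yaw 0.3496 t 10.25 f [ 0.7  0.4 -1.2] op 63.4 N 4 left [-125.1  -30.7   97.2]
-32.0 -3.5 -24.3 -0.026 95; -31.9 -4.3 -24.3 -0.026 95; -31.8 -5.2 -24.3 -0.026 95; -31.6 -6.0 -24.3 -0.026 95
[ 3.13323054 -0.00671369  0.34987242]
```

View pics/w7.png

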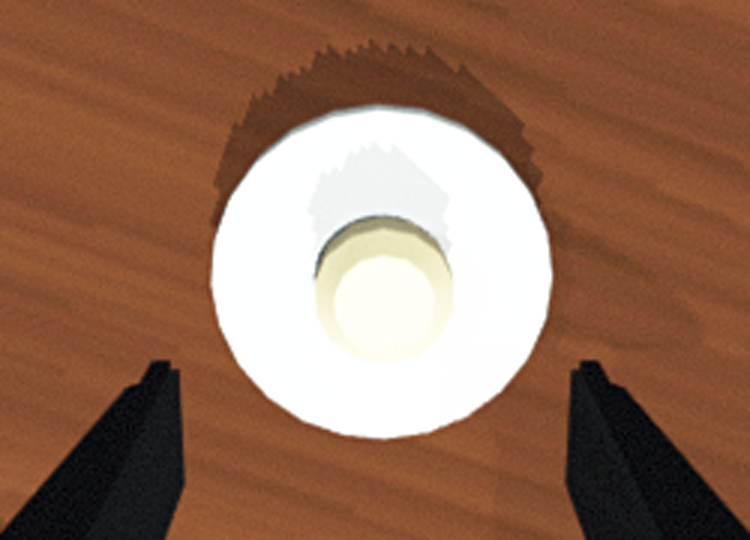

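Call:
send_rows(plan="-32 -4 -24 -0.026 95; -32 -4 -24 -0.026 95; -32 -5 -24 -0.026 95; -32 -6 -24 -0.026 95; -38 -4 -2 0 95; -38 -4 -2 0 95; -38 -4 0 0 95; -38 -3 0 0 95")

```text
t: 11.1
eef_pos: [342.9, -318.2, 208.7]
tcp_rot: [3.119, -0.012, 0.465]
ft_force: [0.2, -0.4, 0.1]
opening: 0.998
```

```bash
python3 mv.py 341 -324 200 0.4538 95;python3 -c "
from h import *
p=shot('wrist','w8'); print(env.state()['tcp_rot'])"
```

```text
at [ 342.9 -318.2  208.7] yaw 0.4647 t 11.1 f [ 0.2 -0.4  0.1] op 94.9 N 1 left [-1.9 -5.8 -8.7]
-4.3 4.3 8.7 0.011 95
[ 3.12029905 -0.01017573  0.46383486]
```

View pics/w8.png

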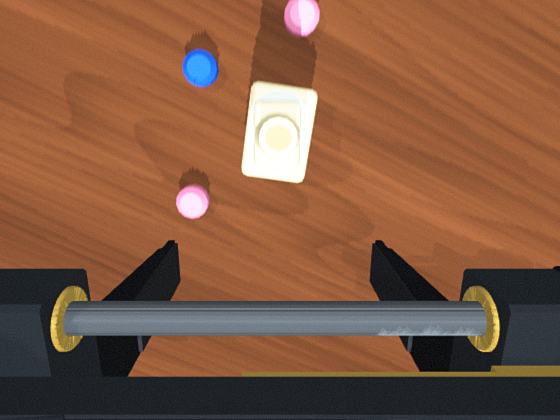

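```bash
python3 - <<'E'
from h import *
p=shot("wrist")
im=p["image"][75:190,230:330].astype(np.float32)
im=np.clip((im-150)*2.4,0,255).astype(np.uint8)
cv2.imwrite("pics/w8c.png",cv2.resize(im[:,:,::-1],None,fx=5,fy=5,interpolation=cv2.INTER_CUBIC))
E
```

```text
(no output)
```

View pics/w8c.png

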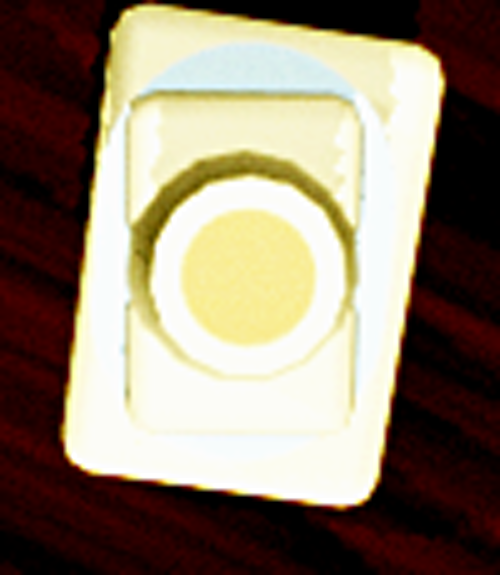

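```bash
cat > tool.py <<'E'
from h import *
from scipy.spatial.transform import Rotation as R
def W(p,pts,z,x0,y0,s=5):
    uv=(np.array(pts,float)+.5)/s-.5+[x0,y0]; return unproj(p,uv,z)[:,:2]
def ang(a,b): d=b-a; return round(np.degrees(np.arctan2(d[1],d[0])),1)
def rect(p,nm,pts,z,x0,y0,s=5):
    # pts: left bottom->top(2), right bottom->top(2), top l->r (2), bottom l->r (2)
    L=W(p,pts,z,x0,y0,s); c=L.reshape(4,2,2).mean(1); 
    # centre as mean of opposite sides midlines
    cen=c.mean(0)
    st=env.state(); r=R.from_euler("xyz",st["tcp_rot"]).as_matrix(); e=np.array(st["eef_pos"])
    cc=cen+r[:2,:2]@np.array([-1.2,-1.8])
    t=r.T@(np.r_[cc,z]-e)
    print(nm,"long",ang(L[0],L[1]),ang(L[2],L[3]),"short",ang(L[4],L[5])+90,ang(L[6],L[7])+90,"cen raw",np.round(cen,1),"corr",np.round(cc,1),"w",round(np.linalg.norm(c[0]-c[1]),1),"l",round(np.linalg.norm(c[2]-c[3]),1),"| toolyaw deg",round(np.degrees(st["tcp_rot"][2]),1),"in tool",np.round(t,1))
E
python3 - <<'E'
from tool import *
p=shot("wrist")
rect(p,"thigh",[[126,420],[129,110],[353,420],[361,110],[145,95],[345,95],[145,434],[340,434]],79,230,75)
rect(p,"shin",[[66,430],[110,50],[380,470],[441,90],[140,8],[420,43],[90,470],[350,505]],36,230,75)
k=W(p,[[247,277]],106,230,75); print("shaft top",k)
# insert: apex top edge and bottom edge
k=W(p,[[250,42],[265,455],[385,240],[110,240]],54,230,75); print("insert",k,k.mean(0))
E
```

```text
thigh long 25.1 26.0 short 26.5 26.200000000000003 cen raw [ 397.6 -298.7] corr [ 395.7 -297.7] w 36.4 l 52.7 | toolyaw deg 26.4 in tool [ 55.1   1.7 130.4]
shin long 18.6 18.5 short 19.799999999999997 18.5 cen raw [ 397.4 -301.6] corr [ 395.5 -300.5] w 59.0 l 82.6 | toolyaw deg 26.4 in tool [ 53.2   3.3 173.5]
shaft top [[ 397.60593807 -298.45283904]]
insert [[ 430.4134339  -284.48995291]
 [ 369.67678057 -317.88816989]
 [ 411.89229662 -319.69500753]
 [ 390.95240509 -277.46207886]] [ 400.73372905 -299.8838023 ]
```

```bash
python3 mv.py 395.7 -297.8 110 0.455 70
```

```text
at [ 343.  -318.7  208.7] yaw 0.4611 t 11.25 f [ 0.3 -0.8 -0.3] op 95.1 N 3 left [ 52.7  20.9 -98.7]
18.8 1.6 32.9 0.002 70; 18.8 1.5 32.9 0.002 70; 18.8 1.5 32.9 0.002 70
```

Call:
send_rows(plan="28 1 10 0 70; 27 1 20 0.002 70; 0 1 30 0.002 70; 0 1 30 0 70; 0 0 5 0 70; 0 0 0 0 70")

```text
t: 11.85
eef_pos: [403.6, -298.3, 115.0]
tcp_rot: [3.112, -0.015, 0.458]
ft_force: [0.2, 0.1, 0.8]
opening: 0.738
```

```bash
python3 mv.py 395.7 -297.8 60 0.455 70 20;python3 -c "
from h import *
p=shot('wrist','w9'); print(env.state()['tcp_rot'])"
```

```text
at [ 403.6 -298.3  115. ] yaw 0.4584 t 11.85 f [0.2 0.1 0.8] op 70.2 N 3 left [ -7.9   0.5 -55. ]
-2.3 -1.3 18.3 0.001 70; -2.3 -1.3 18.3 0.001 70; -2.3 -1.3 18.3 0.001 70
[ 3.11143687 -0.01514213  0.45820343]
```

View pics/w9.png

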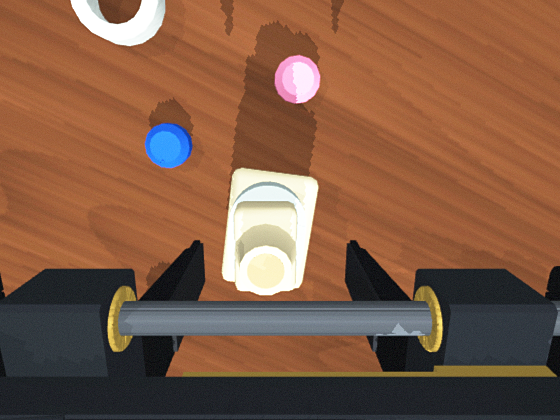

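Call:
send_rows(plan="0 0 -45 0 70; 0 0 -45 0 70; 0 0 0 0 70")

```text
t: 12.2
eef_pos: [401.8, -296.7, 211.5]
tcp_rot: [3.11, -0.016, 0.458]
ft_force: [1.2, 0.1, -0.1]
opening: 0.734
```

Call:
send_rows(plan="0 0 10 0 70; 0 0 10 0 70; 0 0 10 0 70; 0 0 10 0 70; 0 0 10 0 70; 0 0 10 0 70; 0 0 10 0 70; 0 0 10 0 70")

```text
t: 13.0
eef_pos: [403.5, -297.9, 124.1]
tcp_rot: [3.111, -0.015, 0.458]
ft_force: [0.0, -0.4, 0.6]
opening: 0.734
```

Call:
send_rows(plan="22 43 -10 0 70; 22 43 0 0 70; 0 0 0 0 70; -5 -9 0 0 70; -5 -9 0 0 70; -5 -9 0 0 70; -5 -9 0 0 70; -5 -9 0 0 70")

```text
t: 13.8
eef_pos: [432.4, -320.9, 129.2]
tcp_rot: [3.123, -0.011, 0.457]
ft_force: [1.3, 0.4, 0.3]
opening: 0.738
```

Call:
send_rows(plan="-5 -9 0 0 70; -5 -9 0 0 70; -5 -9 0 0 70; -5 -9 0 0 70; 0 0 0 0 70")

```text
t: 14.3
eef_pos: [393.8, -294.0, 129.1]
tcp_rot: [3.122, -0.011, 0.457]
ft_force: [-0.8, -0.0, -0.9]
opening: 0.739
```

Call:
send_rows(plan="23 44 0 0 70; 23 44 0 0 70; 0 0 0 0 70; -5 -10 0 0 70; -5 -10 0 0 70; -5 -10 0 0 70; -5 -10 0 0 70; -5 -10 0 0 70")

```text
t: 15.1
eef_pos: [424.6, -314.7, 129.2]
tcp_rot: [3.126, -0.01, 0.457]
ft_force: [0.3, -0.3, 0.3]
opening: 0.735
```

Call:
send_rows(plan="-5 -9 0 0 70; -5 -9 0 0 70; -5 -9 0 0 70; -2 -4 0 0 70; 0 0 0 0 70")

```text
t: 15.6
eef_pos: [388.3, -288.4, 129.5]
tcp_rot: [3.128, -0.009, 0.456]
ft_force: [0.9, -0.2, -0.1]
opening: 0.738
```

```bash
python3 mv.py 395.7 -297.8 60 0.455 70 20
```

```text
at [ 388.3 -288.4  129.5] yaw 0.4564 t 15.6 f [ 0.9 -0.2 -0.1] op 70.2 N 4 left [  7.4  -9.4 -69.5]
0.6 2.9 17.4 0.000 70; 0.6 2.9 17.4 0.000 70; 0.6 2.9 17.4 0.000 70; 0.6 2.9 17.4 0.000 70
```

Call:
send_rows(plan="1 6 4 0 70; 1 5 4 0 70; 0 1 10 0 70; 0 0 10 0 70; 0 0 0 0 70")

```text
t: 16.1
eef_pos: [397.3, -300.4, 98.7]
tcp_rot: [3.128, -0.009, 0.456]
ft_force: [0.3, -1.0, -0.6]
opening: 0.735
```

```bash
python3 mv.py 395.7 -297.8 60 0.455 70 20;python3 -c "
from h import *
p=shot('wrist','w10'); print(env.state()['tcp_rot'])"
```

```text
at [ 397.3 -300.4   98.7] yaw 0.4562 t 16.1 f [ 0.3 -1.  -0.6] op 69.9 N 2 left [ -1.6   2.6 -38.7]
-0.2 -1.5 19.3 0.001 70; -0.2 -1.5 19.3 0.001 70
[ 3.12738573 -0.00925339  0.45624028]
```

View pics/w10.png

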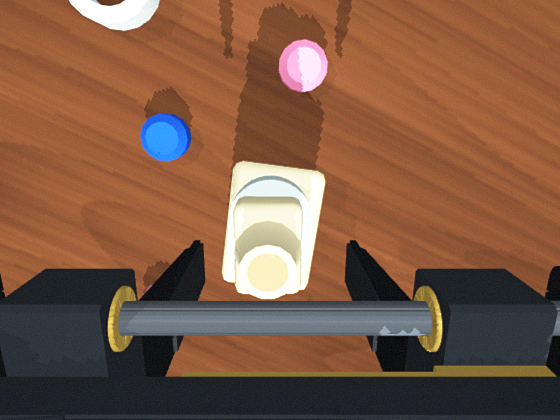

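```bash
python3 - <<'E'
from tool import *
p=shot("wrist")
s=env.state(); e=np.array(s["eef_pos"]); r=R.from_euler("xyz",s["tcp_rot"]).as_matrix()
im=p["image"][235:305,225:310].astype(np.float32)
cv2.imwrite("pics/w10c.png",cv2.resize(np.clip((im-120)*1.9,0,255).astype(np.uint8)[:,:,::-1],None,fx=7,fy=7,interpolation=cv2.INTER_CUBIC))
print("in tool (raw)",r.T@(unproj(p,[[267,271]],106)[0]-e),"corr -1.2 -1.8")
E
```

```text
in tool (raw) [-0.86183981 -2.4510933  -6.30944532] corr -1.2 -1.8
```

View pics/w10c.png

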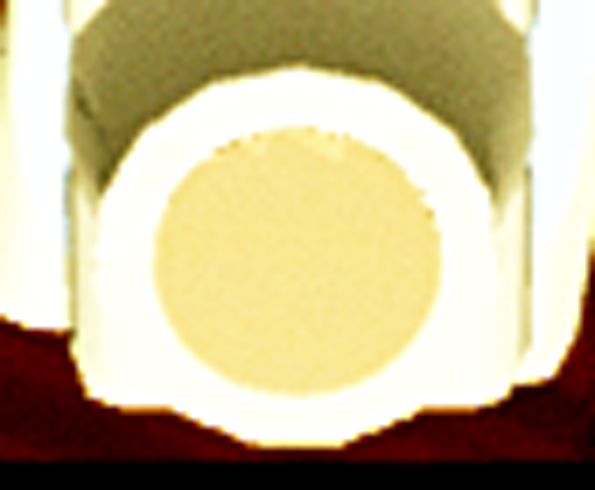

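Call:
send_rows(plan="-1 -2 10 0 70; -0.5 -1.5 12 0 70; 0 0 12 0 70; 0 0 5 0 70; 0 0 0 0 70")

```text
t: 16.7
eef_pos: [394.9, -298.0, 58.6]
tcp_rot: [3.125, -0.01, 0.457]
ft_force: [0.8, 0.6, -0.1]
opening: 0.737
```

```bash
python3 mv.py 395.3 -297 60 0.455 70 20; python3 -c "
from h import *
p=shot('scene','s10',(100,250,220,350),6)"
```

```text
at [ 394.9 -298.    58.6] yaw 0.4566 t 16.7 f [ 0.8  0.6 -0.1] op 70.1 N 1 left [0.4 1.  1.4]
0.8 -0.7 -1.4 0.002 70
```

View pics/s10.png

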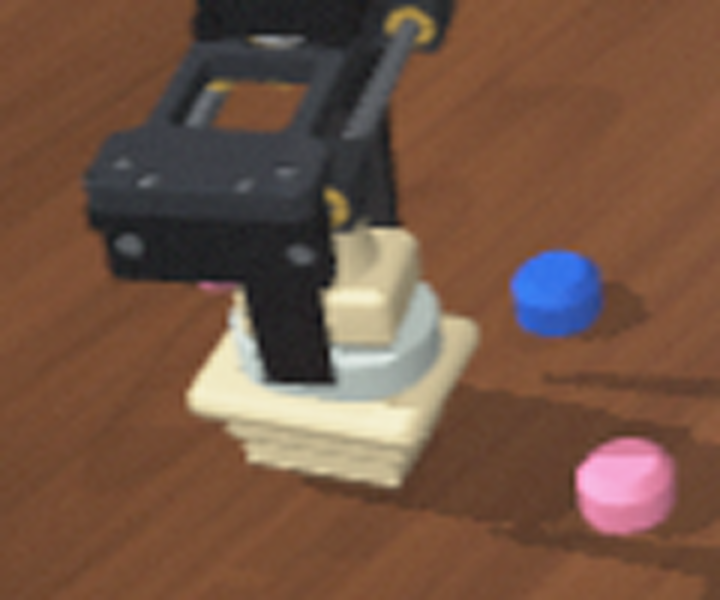

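Call:
send_rows(plan="0.8 -0.7 -1.5 0 50; 0 0 0 0 30; 0 0 0 0 30; 0 0 0 0 30; 0 0 0 0 30; 0 0 0 0 30; 0 0 0 0 30; 0 0 0 0 30")

```text
t: 17.55
eef_pos: [395.9, -297.4, 62.0]
tcp_rot: [3.123, -0.011, 0.457]
ft_force: [0.5, -0.0, -1.5]
opening: 0.398
```

Call:
send_rows(plan="0 0 0 0 30; 0 0 -4 0 30; 0 0 -10 0 30; 0 0 -20 0 30; 0 0 -30 0 30; 0 0 -35 0 30; 0 0 -25 0 30; 0 0 0 0 30")

```text
t: 18.35
eef_pos: [393.0, -295.3, 193.8]
tcp_rot: [3.123, -0.011, 0.457]
ft_force: [1.2, -0.1, -2.0]
opening: 0.397
```

```bash
python3 -c "
from h import *
p=shot('wrist','w11'); print(env.state()['tcp_rot'],env.state()['opening'])"; python3 mv.py 520 -40 200 0.2 30 
```

```text
[ 3.12511677 -0.01001256  0.45657292] 0.39668825320837003
at [ 392.6 -294.9  192.3] yaw 0.4566 t 18.4 f [ 0.7 -1.1 -1.1] op 37.7 N 7 left [127.4 254.9   7.7]
32.4 -24.7 -1.1 0.037 30; 31.5 -25.8 -1.1 0.037 30; 30.5 -27.0 -1.1 0.037 30; 29.5 -28.1 -1.1 0.037 30; 28.4 -29.1 -1.1 0.037 30; 27.3 -30.2 -1.1 0.037 30; 26.2 -31.1 -1.1 0.037 30
```

View pics/w11.png

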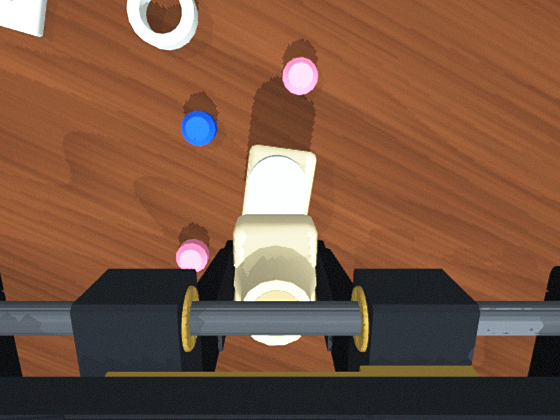

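```bash
python3 - <<'E'
from tool import *
p=shot("wrist")
s=env.state(); e=np.array(s["eef_pos"]); r=R.from_euler("xyz",s["tcp_rot"]).as_matrix()
for pt in ([27,-19,-18],[27,19,-18],[27,0,-15],[27,0,6],[26,0,-18],[0,0,-44]): print(pt,proj(p,e+r@np.array(pt)))
im=p["image"][195:300,215:335].astype(np.float32)
cv2.imwrite("pics/w11c.png",cv2.resize(np.clip((im-100)*1.7,0,255).astype(np.uint8)[:,:,::-1],None,fx=5,fy=5,interpolation=cv2.INTER_CUBIC))
E
```

```text
[27, -19, -18] [[226.723199   222.44884632]]
[27, 19, -18] [[314.07590715 222.41375923]]
[27, 0, -15] [[270.46973773 220.35691043]]
[27, 0, 6] [[270.83959245 207.65486563]]
[26, 0, -18] [[270.4157799  224.61797393]]
[0, 0, -44] [[270.00622396 309.48540811]]
```

View pics/w11c.png

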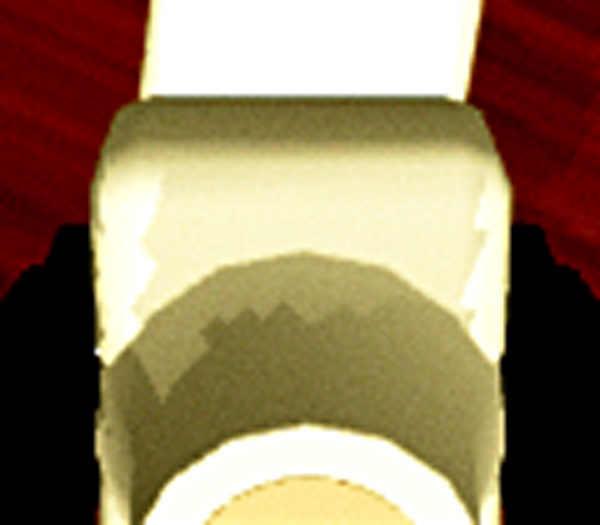

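Call:
send_rows(plan="32 -25 -1 0.037 30; 31 -26 -1 0.037 30; 30 -27 -1 0.037 30; 29 -28 -1 0.037 30; 28 -29 -1 0.037 30; 27 -30 -1 0.037 30; 26 -31 -1 0.037 30")

```text
t: 19.15
eef_pos: [517.7, -35.0, 188.7]
tcp_rot: [3.138, -0.0, 0.179]
ft_force: [0.5, -0.2, -1.4]
opening: 0.403
```

```bash
python3 mv.py 587 232 150 -0.13 30 ; python3 -c "
from h import *
p=shot('top')
print(unproj(p,[[308,140]],30),unproj(p,[[135,190]],85))"
```

```text
at [517.7 -35.  188.7] yaw 0.1789 t 19.15 f [ 0.5 -0.2 -1.4] op 38.4 N 7 left [ 69.3 267.  -38.7]
16.5 -35.8 5.5 0.044 30; 14.9 -36.5 5.5 0.044 30; 13.3 -37.1 5.5 0.044 30; 11.7 -37.6 5.5 0.044 30; 10.0 -38.1 5.5 0.044 30; 8.3 -38.5 5.5 0.044 30; 6.6 -38.8 5.5 0.044 30
[[686.67296417   5.64035544  30.        ]] [[549.55809937 390.62640271  85.        ]]
```

Call:
send_rows(plan="16 -36 5 0.044 30; 15 -36 5 0.044 30; 13 -37 5 0.044 30; 12 -38 5 0.044 30; 10 -38 5 0.044 30; 8 -38 6 0.044 30; 5 -37 6 0.044 30; 0 0 0 0 30")

```text
t: 20.0
eef_pos: [585.2, 245.3, 135.4]
tcp_rot: [3.134, 0.016, -0.141]
ft_force: [-1.1, 0.4, -0.3]
opening: 0.398
```

```bash
python3 mv.py 587.5 232 60 -0.13 30 25; python3 -c "
from h import *
p=shot('wrist','w12'); print(env.state()['tcp_rot'],env.state()['opening'])"
```

```text
at [585.2 245.3 135.4] yaw -0.1412 t 20.0 f [-1.1  0.4 -0.3] op 37.9 N 4 left [  2.3 -13.3 -75.4]
1.0 3.2 18.9 -0.003 30; 1.0 3.2 18.9 -0.003 30; 1.0 3.2 18.9 -0.003 30; 1.0 3.2 18.9 -0.003 30
[ 3.13304587  0.01691683 -0.14035494] 0.4017694224359578
```

View pics/w12.png

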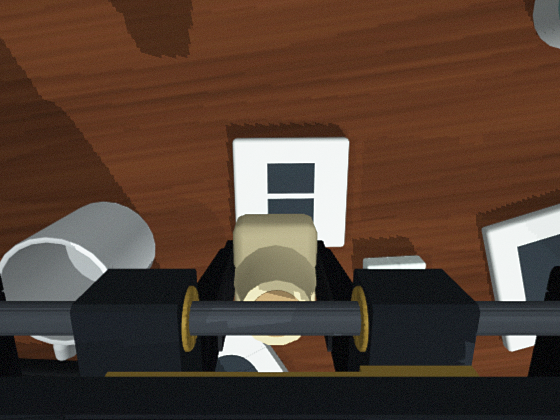

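Call:
send_rows(plan="-38 22 0 0 30; -38 22 0 0 30; 0 0 0 0 30; 10 -4 2 0 30; 10 -4 2 0 30; 10 -4 2 0 30; 10 -4 2 0 30; 10 -4 2 0 30")

```text
t: 20.85
eef_pos: [556.0, 218.7, 119.8]
tcp_rot: [3.129, 0.024, -0.14]
ft_force: [-0.6, 0.4, -0.8]
opening: 0.394
```

```bash
python3 mv.py 587.5 232 90 -0.13 30 10; python3 -c "
from h import *
print(env.state()['tcp_rot'],env.state()['opening'])"
```

```text
at [556.  218.7 119.8] yaw -0.1405 t 20.85 f [-0.6  0.4 -0.8] op 37.5 N 5 left [ 31.5  13.3 -29.8]
5.9 -3.5 6.0 -0.002 30; 5.9 -3.5 6.0 -0.002 30; 5.9 -3.5 6.0 -0.002 30; 5.9 -3.5 6.0 -0.002 30; 5.9 -3.5 6.0 -0.002 30
[ 3.12940615  0.02357351 -0.14048467] 0.39410487318786297
```

Call:
send_rows(plan="8 -4 2 0 30; 8 -4 2 0 30; 8 -4 2 0 30; 8 -4 2 0 30; 0 0 0 0 30")

```text
t: 21.35
eef_pos: [594.4, 231.5, 108.6]
tcp_rot: [3.129, 0.024, -0.14]
ft_force: [-0.9, 0.5, -1.2]
opening: 0.402
```

Call:
send_rows(plan="-35 22 0 0 30; 0 0 0 0 30; 0 0 0 0 30")

```text
t: 21.65
eef_pos: [554.8, 214.2, 109.1]
tcp_rot: [3.128, 0.026, -0.14]
ft_force: [0.6, -0.0, -0.6]
opening: 0.395
```

Call:
send_rows(plan="30 -15 35 0 30; 0 0 0 0 30; 0 0 0 0 30")

```text
t: 21.95
eef_pos: [587.5, 225.4, 72.0]
tcp_rot: [3.129, 0.026, -0.14]
ft_force: [0.1, 0.0, -1.3]
opening: 0.402
```

Call:
send_rows(plan="-30 15 -35 0 30; -30 15 -35 0 30; 0 0 0 0 30; 0 0 0 0 30")

```text
t: 22.35
eef_pos: [523.6, 204.1, 145.6]
tcp_rot: [3.128, 0.027, -0.139]
ft_force: [-0.4, 0.7, -0.7]
opening: 0.396
```

Call:
send_rows(plan="0 45 0 0 30; 0 45 0 0 30; 0 45 0 0 30; 0 0 0 0 30; 0 0 0 0 30")

```text
t: 22.85
eef_pos: [507.4, 67.2, 147.5]
tcp_rot: [3.129, 0.022, -0.137]
ft_force: [0.3, 0.4, -1.4]
opening: 0.399
```

Call:
send_rows(plan="6 -15 0 0 30; 6 -15 0 0 30; 6 -15 0 0 30; 6 -15 0 0 30; 6 -15 0 0 30; 6 -15 0 0 30; 6 -15 0 0 30; 0 0 0 0 30")

```text
t: 23.65
eef_pos: [568.9, 182.0, 143.5]
tcp_rot: [3.13, 0.022, -0.129]
ft_force: [-0.2, 0.3, -1.3]
opening: 0.399
```

Call:
send_rows(plan="0 49 -5 0 30; 0 49 -5 0 30; 0 49 0 0 30; 0 49 0 0 30; 0 49 0 0 30; 0 49 0 0 30; 0 49 0 0 30; 0 0 0 0 30")

```text
t: 24.45
eef_pos: [526.5, -163.0, 156.5]
tcp_rot: [3.129, 0.022, -0.115]
ft_force: [-0.4, -0.4, -0.9]
opening: 0.398
```

Call:
send_rows(plan="0 -22 0 0 30; 0 -24 0 0 30; 0 -24 0 0 30; 0 -24 0 0 30; 0 -24 0 0 30; 0 -24 0 0 30; 0 -24 0 0 30; 0 -24 0 0 30")

```text
t: 25.25
eef_pos: [548.5, 34.8, 153.2]
tcp_rot: [3.129, 0.025, -0.117]
ft_force: [0.6, -0.6, -1.4]
opening: 0.399
```

```bash
python3 mv.py 587.5 232 90 -0.13 30 26
```

```text
at [548.5  34.8 153.2] yaw -0.1172 t 25.25 f [ 0.6 -0.6 -1.4] op 38.0 N 9 left [ 39.  197.2 -63.2]
1.7 -22.3 7.0 0.001 30; 1.7 -22.3 7.0 0.001 30; 1.7 -22.3 7.0 0.001 30; 1.6 -22.3 7.0 0.001 30; 1.6 -22.3 7.0 0.001 30; 1.6 -22.3 7.0 0.001 30; 1.6 -22.3 7.0 0.001 30; 1.5 -22.3 7.0 0.001 30
1.5 -22.3 7.0 0.001 30
```

Call:
send_rows(plan="2 -22 7 0 30; 2 -22 7 0 30; 2 -22 7 0 30; 2 -22 7 0 30; 2 -22 7 0 30; 2 -22 7 0 30; 2 -22 7 0 30; 2 -22 7 0 30")

```text
t: 26.05
eef_pos: [580.5, 224.4, 92.6]
tcp_rot: [3.129, 0.026, -0.108]
ft_force: [-0.8, 0.3, -0.8]
opening: 0.401
```

```bash
python3 mv.py 587.5 232 40 -0.13 30 20;python3 -c "
from h import *
print(env.state()['tcp_rot'],env.state()['opening'])"
```

```text
at [580.5 224.4  92.6] yaw -0.1076 t 26.05 f [-0.8  0.3 -0.8] op 38.1 N 3 left [  7.    7.6 -52.6]
2.1 -2.8 17.5 0.007 30; 2.0 -2.8 17.5 0.007 30; 2.0 -2.8 17.5 0.007 30
[ 3.12922565  0.02569729 -0.10761173] 0.4005647406396549
```

Call:
send_rows(plan="3 -2 15 0.007 30; 3 -3 15 0.008 30; 2 -1 15 0.008 30; 0 0 5 0 30; 0 0 0 0 30")

```text
t: 26.55
eef_pos: [585.9, 232.1, 36.5]
tcp_rot: [3.127, 0.029, -0.128]
ft_force: [0.5, 0.5, -1.4]
opening: 0.396
```

```bash
python3 mv.py 587.5 232 24 -0.13 30 20;python3 -c "
from h import *
print(env.state()['tcp_rot'],env.state()['opening'])
p=shot('wrist','w13',(150,100,400,330),3)
p=shot('scene','s13',(300,180,400,260),6)"
```

```text
at [585.9 232.1  36.5] yaw -0.1281 t 26.55 f [ 0.5  0.5 -1.4] op 37.7 N 1 left [  1.6  -0.1 -12.5]
1.6 -0.1 12.5 0.002 30
[ 3.12710947  0.02891845 -0.12811782] 0.396128482044901
```

View pics/w13.png

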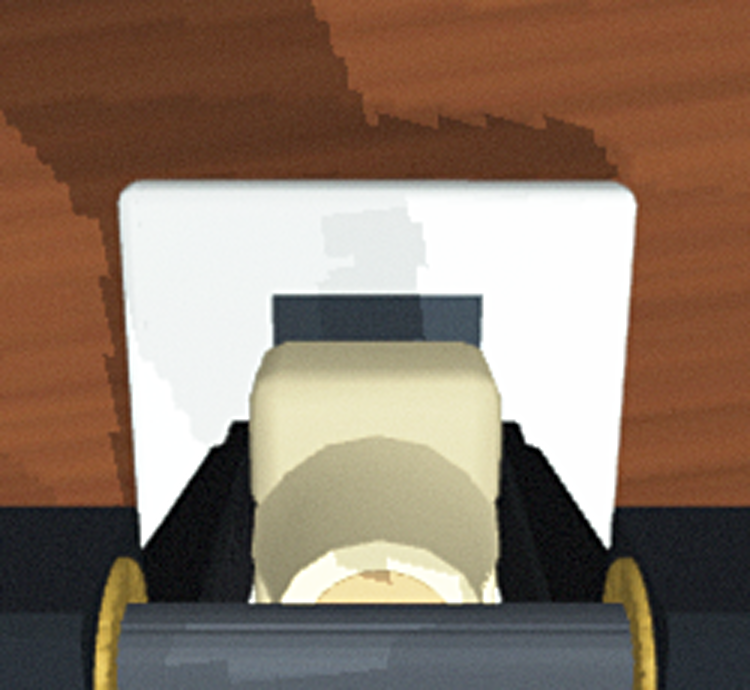

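View pics/s13.png

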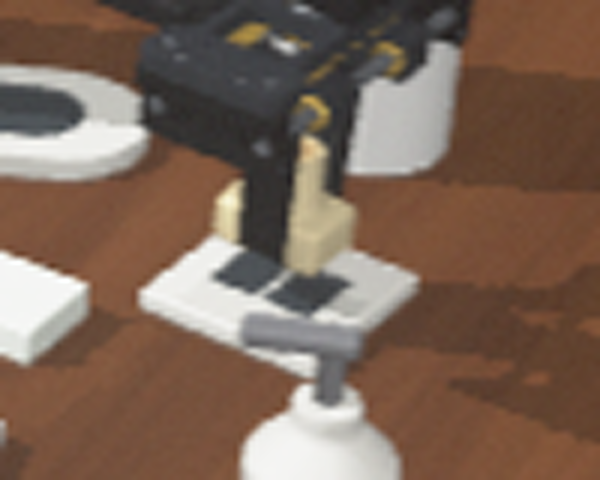

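```bash
python3 - <<'E'
from tool import *
p=shot("wrist")
s=env.state(); e=np.array(s["eef_pos"]); r=R.from_euler("xyz",s["tcp_rot"]).as_matrix()
def tl(u,v,z): return np.round(r.T@(unproj(p,[[150+u/3-.33,100+v/3-.33]],z)[0]-e),1)
zb=e[2]-6
print("inlay front",tl(378,295,12),"inlay L/R",tl(273,300,12),tl(483,300,12))
for z in (zb-1,zb,zb+1): print("piece bottom front",z,tl(375,342,z))
print("piece knuckle top front",tl(375,375,zb+23),"L",tl(250,420,zb+22),"R",tl(500,420,zb+22), "slab front",tl(378,181,12))
E
```

```text
inlay front [27.6  1.4 25.3] inlay L/R [ 26.8 -17.6  25. ] [26.6 20.4 25.6]
piece bottom front 30.988463528604242 [24.4  0.8  6.4]
piece bottom front 31.988463528604242 [24.7  0.8  5.4]
piece bottom front 32.98846352860424 [25.   0.8  4.3]
piece knuckle top front [ 26.6   0.8 -17.7] L [ 19.4 -17.5 -16.8] R [ 19.2  19.1 -16.3] slab front [48.4  1.3 24.7]
```

Call:
send_rows(plan="1 0.5 6 0 30; 0.5 0.5 6 0 30; 0 0 2 0 30; 0 0 0 0 30")

```text
t: 27.1
eef_pos: [588.5, 230.5, 24.5]
tcp_rot: [3.129, 0.024, -0.129]
ft_force: [-0.8, -0.0, -1.1]
opening: 0.399
```

```bash
python3 mv.py 587 232 18 -0.13 30 20;python3 -c "
from h import *
p=shot('wrist','w14',(150,100,400,330),3)"
```

```text
at [588.5 230.5  24.5] yaw -0.1289 t 27.1 f [-0.8 -0.  -1.1] op 37.9 N 1 left [-1.5  1.5 -6.5]
-1.7 -1.3 6.5 0.001 30
```

View pics/w14.png

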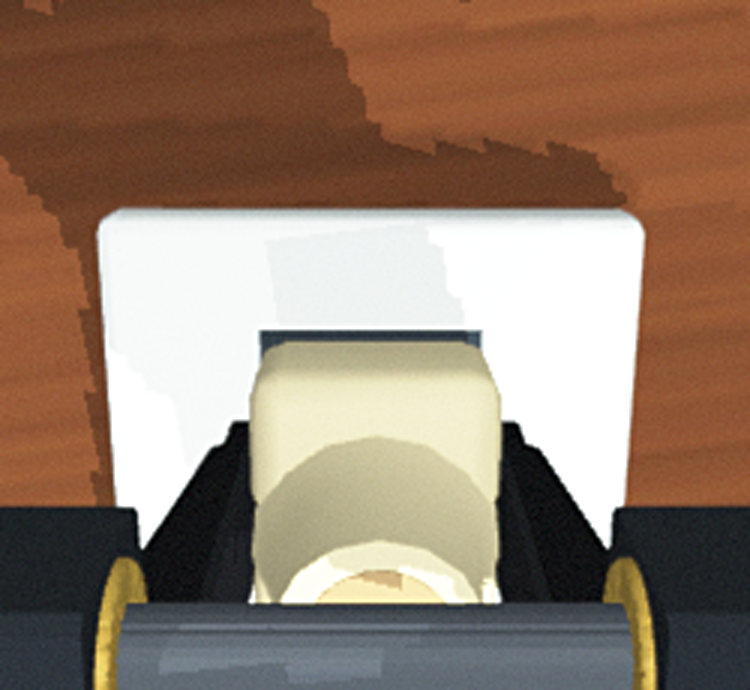

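Call:
send_rows(plan="0 -0.6 3 0 30; 0 0 2 0 30; 0 0 1.5 0 30; 0 0 0 0 30")

```text
t: 27.55
eef_pos: [588.6, 231.3, 18.7]
tcp_rot: [3.129, 0.023, -0.129]
ft_force: [-0.2, -1.5, 1.3]
opening: 0.396
```

Call:
send_rows(plan="0 0 1 0 30; 0 0 1 0 30")

```text
t: 27.75
eef_pos: [588.5, 231.2, 18.4]
tcp_rot: [3.129, 0.023, -0.128]
ft_force: [-5.1, -3.2, 14.2]
opening: 0.401
```

```bash
python3 mv.py 587 232 18 -0.13 30 20;python3 -c "
from h import *
p=shot('wrist','w15',(150,100,400,330),3)"
```

```text
at [588.5 231.2  18.4] yaw -0.1285 t 27.75 f [-5.1 -3.2 14.2] op 38.1 N 1 left [-1.5  0.8 -0.4]
-1.6 -0.6 0.4 0.002 30
```

View pics/w15.png

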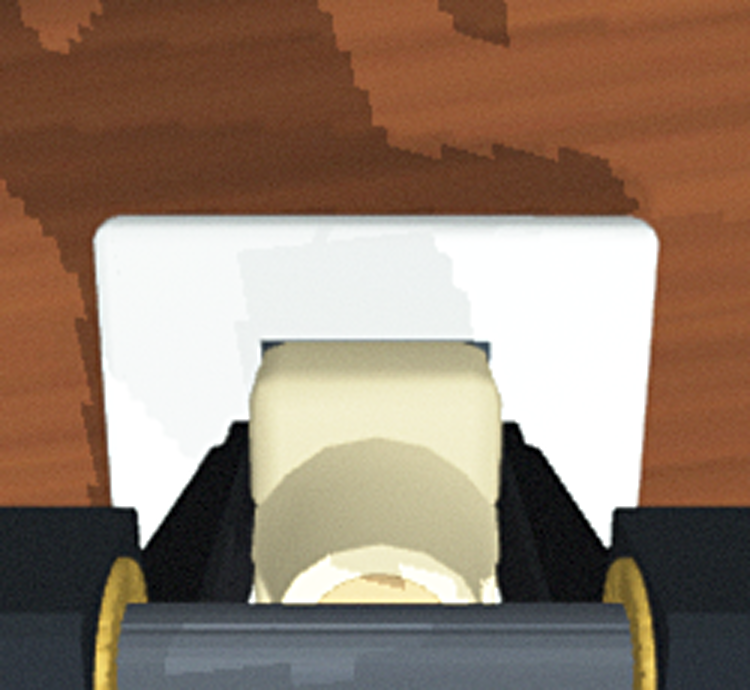

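Call:
send_rows(plan="0 0 1 0 30; 0 0 0 0 30; 0 0 -0.3 0 40; 0 0 0 0 50; 0 0 0 0 60; 0 0 0 0 70; 0 0 0 0 70; 0 0 0 0 70")

```text
t: 28.6
eef_pos: [588.7, 231.4, 18.6]
tcp_rot: [3.13, 0.021, -0.128]
ft_force: [0.4, 0.2, -0.9]
opening: 0.723
```

```bash
python3 -c "
from h import *
print(env.state())
p=shot('wrist','w16',(150,100,400,330),3)"
```

```text
{'t': 28.6, 'joints': array([ 0.27116685,  0.74470023,  1.67831004, -0.00350554,  0.74292248,
        1.97281177]), 'qvel': array([ 0.00040652,  0.00198934, -0.00040845, -0.0007923 , -0.00068129,
        0.00036946]), 'tau': array([ 3.52921037e-03, -6.87870097e+01, -1.78904110e+01, -3.94836272e-03,
       -1.72990502e-02,  6.33643094e-05]), 'eef_pos': array([588.74336343, 231.40960702,  18.63454997]), 'tcp_rot': array([ 3.12994206,  0.02149879, -0.12836316]), 'ft_force': array([ 0.36927582,  0.15178417, -0.88135254]), 'moment': array([-0.03467509,  0.18364399,  0.03610943]), 'opening': 0.7234549686673221}
```

View pics/w16.png

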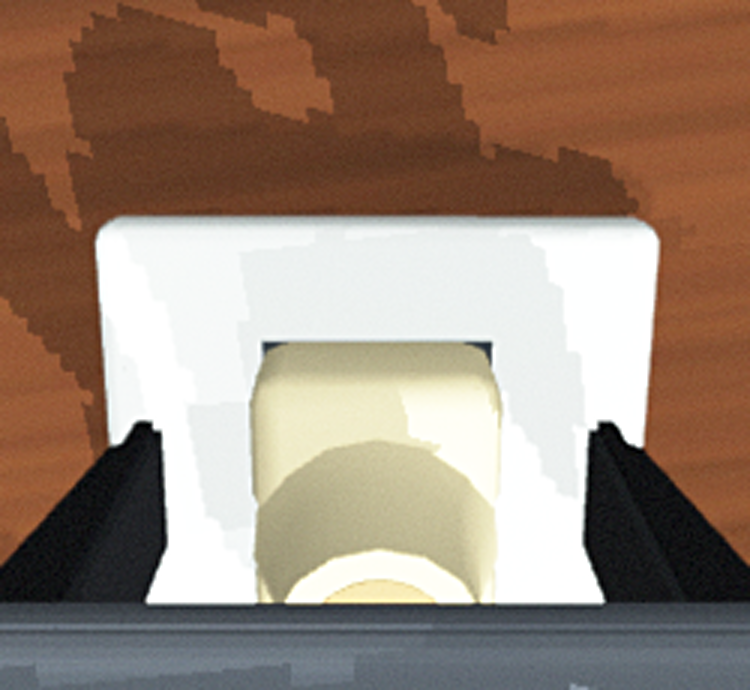

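Call:
send_rows(plan="0 0 -20 0 70; 0 0 -40 0 70; 0 0 -45 0 80; 0 0 -45 0 95; 0 0 -25 0 95; 0 0 0 0 95")

```text
t: 29.25
eef_pos: [592.3, 232.8, 198.8]
tcp_rot: [3.129, 0.025, -0.128]
ft_force: [-0.1, 0.2, -0.3]
opening: 0.983
```

```bash
python3 mv.py 500 -60 200 0.2 90 40;python3 -c "
from h import *
print(env.state()['tcp_rot'])"
```

```text
at [592.3 232.8 198.8] yaw -0.1284 t 29.25 f [-0.1  0.2 -0.3] op 93.5 N 8 left [ -92.3 -292.8    1.2]
-6.8 37.8 -0.1 -0.041 90; -8.3 37.5 -0.1 -0.041 90; -9.8 37.1 -0.1 -0.041 90; -11.3 36.7 -0.1 -0.041 90; -12.8 36.2 -0.1 -0.041 90; -14.3 35.6 -0.1 -0.041 90; -15.8 35.0 -0.1 -0.041 90; -17.2 34.3 -0.1 -0.041 90
[ 3.12863181  0.02472831 -0.12844662]
```

Call:
send_rows(plan="-7 38 0 -0.041 90; -8 38 0 -0.041 90; -10 37 0 -0.041 90; -11 37 0 -0.041 90; -13 36 0 -0.041 90; -14 36 0 -0.041 90; -16 35 0 -0.041 90; -17 34 0 -0.041 90")

```text
t: 30.05
eef_pos: [496.4, -67.4, 197.3]
tcp_rot: [3.14, 0.034, 0.219]
ft_force: [0.7, 0.3, 0.7]
opening: 0.948
```

```bash
python3 mv.py 340 -320 200 0.36 90 40;python3 -c "
from h import *
print(env.state()['tcp_rot'])"
```

```text
at [496.4 -67.4 197.3] yaw 0.2193 t 30.05 f [0.7 0.3 0.7] op 90.2 N 8 left [-156.4 -252.6    2.7]
-26.0 26.6 -0.3 -0.018 90; -26.4 26.1 -0.3 -0.018 90; -26.9 25.6 -0.3 -0.018 90; -27.3 25.2 -0.3 -0.018 90; -27.8 24.7 -0.3 -0.018 90; -28.2 24.2 -0.3 -0.018 90; -28.6 23.7 -0.3 -0.018 90; -29.0 23.2 -0.3 -0.018 90
[3.14024845 0.03363844 0.21928856]
```

Call:
send_rows(plan="0 0 0 -0.14 90; 0 0 0 -0.14 90; 0 0 0 -0.14 90; 0 0 0 -0.14 90; 0 0 0 0 90")

```text
t: 30.55
eef_pos: [492.7, -72.2, 192.6]
tcp_rot: [-3.118, 0.033, 0.795]
ft_force: [0.7, -0.3, 0.5]
opening: 0.944
```

```bash
python3 mv.py 340 -320 200 0.36 90 40
```

```text
at [492.7 -72.2 192.6] yaw 0.7945 t 30.55 f [ 0.7 -0.3  0.5] op 89.8 N 8 left [-152.7 -247.8    7.4]
-35.5 8.1 -0.9 0.054 90; -35.0 10.0 -0.9 0.054 90; -34.4 11.9 -0.9 0.054 90; -33.7 13.7 -0.9 0.054 90; -32.9 15.5 -0.9 0.054 90; -32.0 17.3 -0.9 0.054 90; -31.0 19.0 -0.9 0.054 90; -29.9 20.7 -0.9 0.054 90
```

Call:
send_rows(plan="-35 8 -1 0.054 90; -35 10 -1 0.054 90; -34 12 -1 0.054 90; -34 14 -1 0.054 90; -33 15 -1 0.054 90; -32 17 -1 0.054 90; -31 19 -1 0.054 90; -24 17 -1 0.054 90")

```text
t: 31.35
eef_pos: [334.3, -314.8, 203.8]
tcp_rot: [-3.131, 0.043, 0.316]
ft_force: [1.1, 0.5, -0.4]
opening: 0.946
```

```bash
python3 mv.py 340 -320 200 0.36 90 40;python3 -c "
from h import *
p=shot('wrist','w17'); print(env.state()['tcp_rot'])"
```

```text
at [ 334.3 -314.8  203.8] yaw 0.3158 t 31.35 f [ 1.1  0.5 -0.4] op 90.0 N 1 left [ 5.7 -5.2 -3.8]
3.8 6.7 3.8 -0.044 90
[-3.13219538  0.04387827  0.31118759]
```

View pics/w17.png

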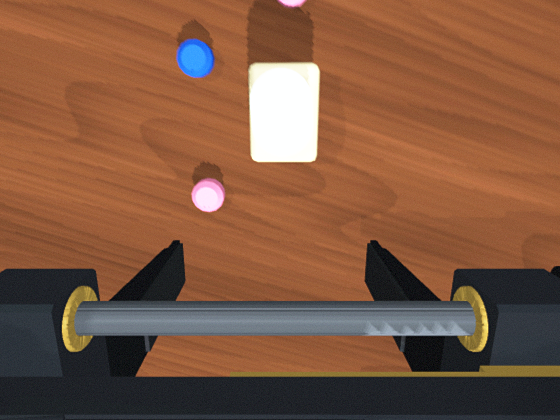

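Call:
send_rows(plan="0 0 2 0 90; 0 0 2 0 90; 0 0 2 0 90; 0 0 2 0 90; 0 0 2 0 90; 0 0 2 0 90; 0 0 2 0 90; 0 0 2 0 90")

```text
t: 32.2
eef_pos: [332.9, -315.3, 185.2]
tcp_rot: [-3.13, 0.045, 0.304]
ft_force: [0.6, 0.4, -0.5]
opening: 0.947
```

```bash
python3 -c "
from h import *
s=env.state(); print(s['tcp_rot'],s['joints'],s['eef_pos'])"
```

```text
[-3.1299798   0.04469306  0.30439598] [-0.88027078  0.30746508  1.96862102 -0.04750806  0.89366285  0.41668053] [ 332.91695092 -315.27483254  185.15514388]
```

```bash
cat > mv.py <<'E'
import sys
from h import *
from scipy.spatial.transform import Rotation as R
def go(target,yaw=None,g=95,step=45,n=8):
    s=env.state(); P=np.array(s["eef_pos"],float); rot=R.from_euler("xyz",s["tcp_rot"]); w=float(s["tcp_rot"][2]); T=np.array(target,float)
    if yaw is None: yaw=w
    dy=(yaw-w+np.pi)%(2*np.pi)-np.pi
    D=T-P; N=int(max(np.ceil(np.linalg.norm(D)/step),np.ceil(abs(dy)/0.14),1))
    print("at",np.round(P,1),"rot",np.round(s["tcp_rot"],4),"t",round(s["t"],2),"f",np.round(s["ft_force"],1),"op",round(s["opening"]*95.1,1),"N",N,"left",np.round(D,1))
    rows=[]
    for i in range(N):
        l=rot.inv().apply(D/N); rows.append((*l,-dy/N)); rot=rot*R.from_euler("z",-dy/N)
    for k in range(0,N,n): print("; ".join("%.1f %.1f %.1f %.3f %g"%(*r,g) for r in rows[k:k+n]))
if __name__=="__main__":
    a=[float(x) for x in sys.argv[1:]]
    go(a[:3],a[3] if len(a)>3 else None,a[4] if len(a)>4 else 95,a[5] if len(a)>5 else 45)
E
python3 - <<'E'
from h import *
p=shot("wrist")
im=p["image"][40:190,225:345].astype(np.float32)
im=np.clip((im-190)*4,0,255).astype(np.uint8)
cv2.imwrite("pics/w18c.png",cv2.resize(im[:,:,::-1],None,fx=5,fy=5,interpolation=cv2.INTER_CUBIC)[:600])
p=shot("scene","s18",(110,270,190,335),7)
E
```

```text
(no output)
```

View pics/w18c.png

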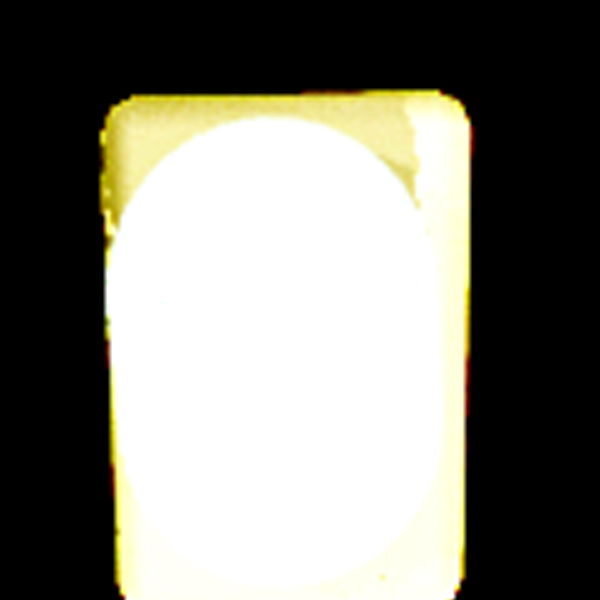

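View pics/s18.png

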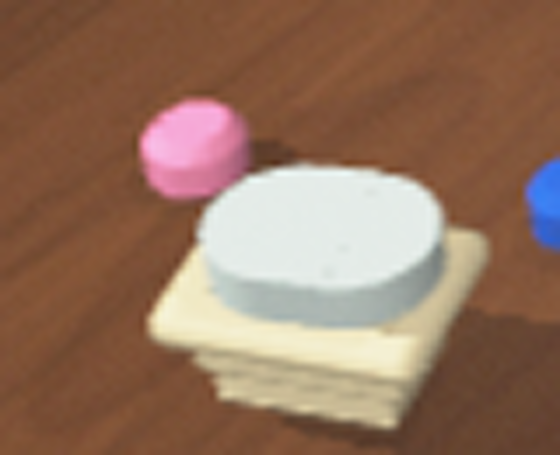

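```bash
cat > ins.py <<'E'
from tool import *
p=shot("wrist"); im=p["image"]
S=4; x0,y0,x1,y1=220,40,350,200
b=cv2.resize(im[y0:y1,x0:x1,2].astype(np.float32),None,fx=S,fy=S,interpolation=cv2.INTER_CUBIC)
m=((b>249)).astype(np.uint8); m=cv2.morphologyEx(m,cv2.MORPH_OPEN,np.ones((9,9)))
n,l,st,c=cv2.connectedComponentsWithStats(m); k=1+np.argmax(st[1:,4])
cs,_=cv2.findContours((l==k).astype(np.uint8),cv2.RETR_EXTERNAL,cv2.CHAIN_APPROX_NONE); c=cv2.convexHull(max(cs,key=cv2.contourArea))
uv=(c[:,0]+.5)/S-.5+[x0,y0]; Wp=unproj(p,uv,56)[:,:2].astype(np.float32)
mo=cv2.moments(Wp.reshape(-1,1,2)); cen=np.array([mo['m10'],mo['m01']])/mo['m00']; ang_=.5*np.arctan2(2*mo['mu11'],mo['mu20']-mo['mu02'])
s=env.state(); r=R.from_euler("xyz",s["tcp_rot"]).as_matrix()
print("insert cen",cen,"corr",cen+r[:2,:2]@[-1.2,-1.8],"rect",cv2.minAreaRect(Wp),"axis",np.degrees(ang_))
o=cv2.cvtColor(np.clip(b,0,255).astype(np.uint8),cv2.COLOR_GRAY2BGR); cv2.drawContours(o,[c],-1,(0,0,255),1); cv2.imwrite("pics/ins.png",o)
E
python3 ins.py
```

```text
insert cen [ 394.03480862 -301.65563437] corr [ 392.35296066 -300.29704   ] rect ((394.33587646484375, -300.27825927734375), (74.20118713378906, 52.42829895019531), 18.423940658569336) axis 15.330395260945156
```

View pics/ins.png

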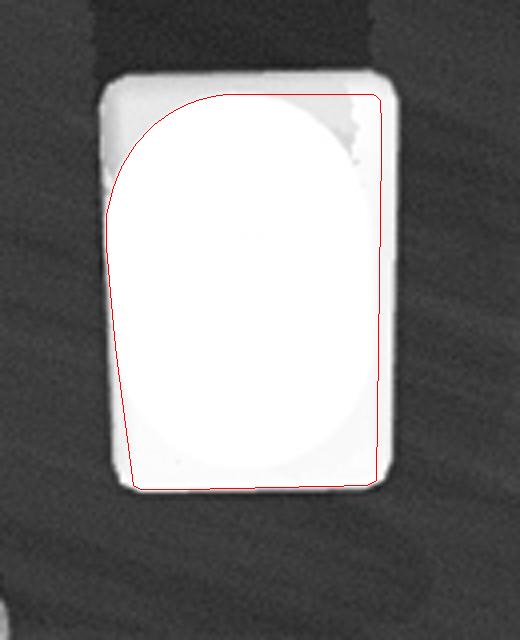

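```bash
sed -i 's/^m=((b>249)).*/b=cv2.GaussianBlur(b,(0,0),2.5); m=(b>254.2).astype(np.uint8); m=cv2.morphologyEx(m,cv2.MORPH_OPEN,cv2.getStructuringElement(2,(61,61)))/' ins.py; sed -i 's/np.clip(b,0,255)/np.clip((b-235)*12,0,255)/' ins.py; python3 ins.py
```

```text
insert cen [ 396.00576412 -299.29826184] corr [ 394.32399427 -297.93954921] rect ((396.02099609375, -299.38848876953125), (69.18111419677734, 49.67637634277344), 20.772653579711914) axis 21.439461330366456
```

View pics/ins.png

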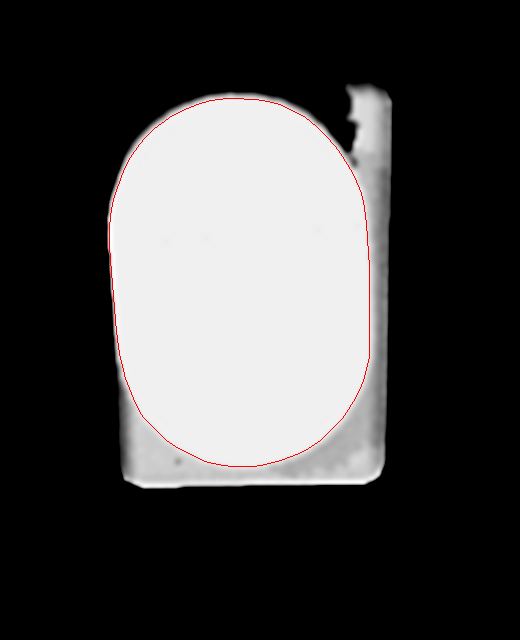

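```bash
python3 mv.py 394.5 -298.3 90 0.368 75 25
```

```text
at [ 332.8 -315.4  185.3] rot [-3.13    0.0447  0.304 ] t 32.4 f [ 0.1 -0.7  0.7] op 90.2 N 5 left [ 61.7  17.1 -95.3]
13.6 0.6 18.5 -0.013 75; 13.6 0.8 18.5 -0.013 75; 13.6 1.0 18.5 -0.013 75; 13.6 1.2 18.5 -0.013 75; 13.6 1.3 18.5 -0.013 75
```

Call:
send_rows(plan="14 0 18 -0.013 75; 14 1 18 -0.013 75; 14 1 18 -0.013 75; 14 1 18 -0.013 75; 12 1 18 -0.013 75; 0 0 0 0 75")

```text
t: 33.0
eef_pos: [397.1, -298.5, 90.8]
tcp_rot: [-3.132, 0.042, 0.37]
ft_force: [0.2, -0.2, 0.2]
opening: 0.787
```

```bash
python3 mv.py 394.5 -298.3 43.5 0.368 75 16; python3 -c "
from h import *
p=shot('wrist','w19')"
```

```text
at [ 397.1 -298.5   90.8] rot [-3.1315  0.0423  0.3695] t 33.0 f [ 0.2 -0.2  0.2] op 74.9 N 3 left [ -2.6   0.2 -47.3]
-0.1 -0.2 15.8 0.001 75; -0.1 -0.2 15.8 0.001 75; -0.1 -0.2 15.8 0.001 75
```

View pics/w19.png

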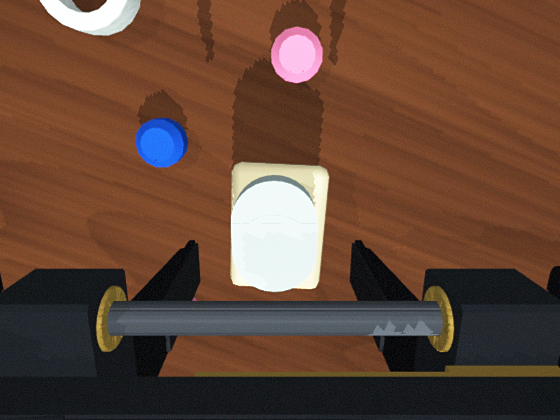

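Call:
send_rows(plan="0 0 15 0 75; 0 0 15 0 75; 0 0 10 0 75; 0 0 3 0 75; 0 0 0 0 75")

```text
t: 33.55
eef_pos: [394.6, -301.4, 52.1]
tcp_rot: [-3.138, 0.04, 0.366]
ft_force: [-0.1, 0.2, 0.7]
opening: 0.788
```

```bash
python3 mv.py 394.5 -298.3 43.5 0.368 75 16
```

```text
at [ 394.6 -301.4   52.1] rot [-3.1376  0.0398  0.3663] t 33.55 f [-0.1  0.2  0.7] op 74.9 N 1 left [-0.1  3.1 -8.6]
1.3 -2.9 8.5 -0.002 75
```

Call:
send_rows(plan="0.7 -1.5 5 0 75; 0.7 -1.5 4 0 75; 0 0 0 0 75")

```text
t: 33.85
eef_pos: [394.8, -298.5, 43.8]
tcp_rot: [-3.14, 0.039, 0.366]
ft_force: [0.1, -0.4, 0.4]
opening: 0.785
```

```bash
python3 mv.py 394.5 -298.3 43.5 0.368 75 16;  python3 -c "
from h import *
p=shot('wrist','w20',(150,130,400,330),3)"
```

```text
at [ 394.8 -298.5   43.8] rot [-3.1397  0.0389  0.3658] t 33.85 f [ 0.1 -0.4  0.4] op 74.7 N 1 left [-0.3  0.2 -0.3]
-0.2 -0.3 0.3 -0.002 75
```

View pics/w20.png

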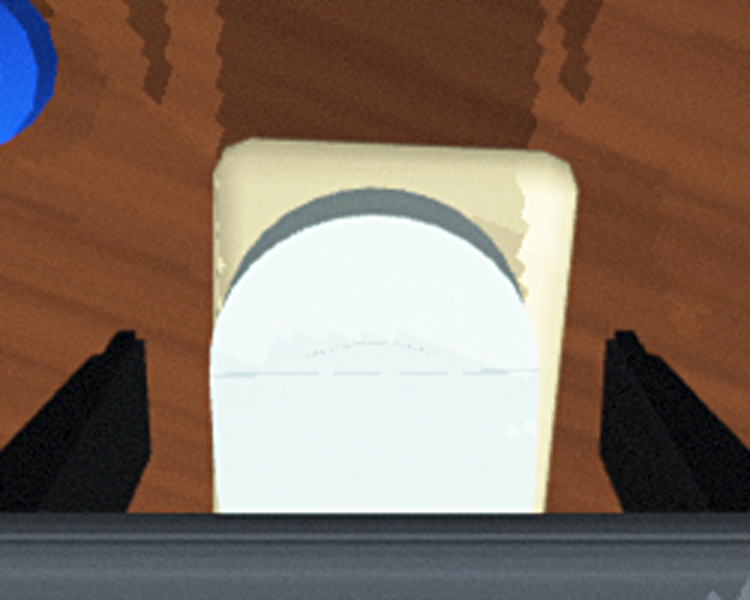

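Call:
send_rows(plan="0 0 0 0 42; 0 0 0 0 42; 0 0 0 0 42; 0 0 0 0 42; 0 0 0 0 42; 0 0 0 0 42")

```text
t: 34.5
eef_pos: [395.1, -298.8, 44.4]
tcp_rot: [-3.141, 0.039, 0.366]
ft_force: [0.6, -0.5, -0.0]
opening: 0.522
```

```bash
python3 mv.py 394.5 -298.3 150 0.368 42 16;  python3 -c "
from h import *
p=shot('wrist','w21',(150,130,400,330),3)"
```

```text
at [ 395.1 -298.8   44.4] rot [-3.1405  0.0385  0.3661] t 34.5 f [ 0.6 -0.5 -0. ] op 49.7 N 7 left [ -0.6   0.5 105.6]
-0.6 -0.1 -15.1 -0.000 42; -0.6 -0.1 -15.1 -0.000 42; -0.6 -0.1 -15.1 -0.000 42; -0.6 -0.1 -15.1 -0.000 42; -0.6 -0.1 -15.1 -0.000 42; -0.6 -0.1 -15.1 -0.000 42; -0.6 -0.1 -15.1 -0.000 42
```

View pics/w21.png

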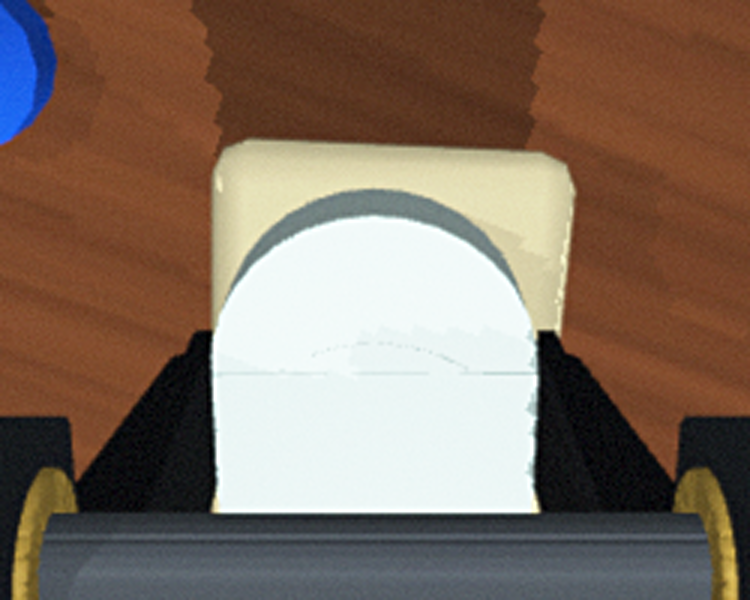

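Call:
send_rows(plan="0 0 0 0 42; 0 0 -4 0 42; -0.5 0 -10 0 42; -1 0 -20 0 42; -1 0 -25 0 42; -1 0 -25 0 42; -1 0 -25 0 42; 0 0 0 0 42")

```text
t: 35.35
eef_pos: [394.7, -298.7, 161.0]
tcp_rot: [-3.14, 0.038, 0.366]
ft_force: [-0.0, 0.0, -1.1]
opening: 0.525
```

```bash
python3 - <<'E'
from tool import *
p=shot("wrist","w22")
s=env.state(); e=np.array(s["eef_pos"]); r=R.from_euler("xyz",s["tcp_rot"]).as_matrix()
print(s["opening"],s["ft_force"])
for pt in ([35,0,-11.6],[35,0,4.4],[10,0,-11.6]): print(pt,proj(p,e+r@np.array(pt)))
E
python3 mv.py 500 -40 160 0.38 42 28
```

```text
0.5256602512529672 [-0.10019469 -0.17176519  0.12822876]
[35, 0, -11.6] [[270.69718971 201.11468435]]
[35, 0, 4.4] [[270.98642876 192.88431696]]
[10, 0, -11.6] [[270.84325272 253.25858148]]
at [ 394.2 -298.3  159.6] rot [-3.1387  0.0391  0.3662] t 35.4 f [-0.1 -0.2  0.1] op 50.0 N 10 left [105.8 258.3   0.4]
19.1 -20.3 -0.7 -0.001 42; 19.1 -20.3 -0.7 -0.001 42; 19.2 -20.3 -0.7 -0.001 42; 19.2 -20.3 -0.7 -0.001 42; 19.2 -20.2 -0.7 -0.001 42; 19.3 -20.2 -0.7 -0.001 42; 19.3 -20.2 -0.7 -0.001 42; 19.3 -20.1 -0.7 -0.001 42
19.3 -20.1 -0.7 -0.001 42; 19.4 -20.1 -0.7 -0.001 42
```

View pics/w22.png

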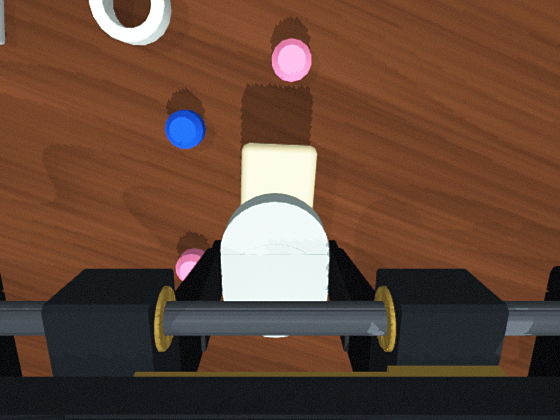

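Call:
send_rows(plan="19 -20 -1 0 42; 19 -20 -1 0 42; 19 -20 -1 0 42; 19 -20 -1 0 42; 19 -20 -1 0 42; 19 -20 -1 0 42; 19 -20 -1 0 42; 19 -20 -1 0 42")

```text
t: 36.2
eef_pos: [478.2, -88.2, 157.4]
tcp_rot: [-3.133, 0.045, 0.361]
ft_force: [-0.6, -1.1, 0.0]
opening: 0.521
```

```bash
python3 mv.py 500 60 160 0.38 42 30
```

```text
at [478.2 -88.2 157.4] rot [-3.1329  0.0449  0.3605] t 36.2 f [-0.6 -1.1  0. ] op 49.6 N 5 left [ 21.8 148.2   2.6]
14.5 -26.2 -0.9 -0.004 42; 14.6 -26.2 -0.9 -0.004 42; 14.7 -26.1 -0.9 -0.004 42; 14.8 -26.0 -0.9 -0.004 42; 14.9 -26.0 -0.9 -0.004 42
```

Call:
send_rows(plan="14 -26 -1 0 42; 14 -26 -1 0 42; 14 -26 -1 0 42; 14 -26 -1 0 42; 14 -26 -1 0 42; 0 -28 0 0 42; -2 -28 0 -0.01 42; -2 -28 0 -0.01 42")

```text
t: 37.0
eef_pos: [461.9, 144.9, 154.9]
tcp_rot: [-3.127, 0.055, 0.381]
ft_force: [0.1, -0.2, -0.0]
opening: 0.521
```

```bash
python3 mv.py 405 300 130 0.39 42 28
```

```text
at [461.9 144.9 154.9] rot [-3.1275  0.0548  0.381 ] t 37.0 f [ 0.1 -0.2 -0. ] op 49.6 N 6 left [-56.9 155.1 -24.9]
1.0 -27.5 4.5 -0.002 42; 1.1 -27.5 4.5 -0.002 42; 1.1 -27.5 4.5 -0.002 42; 1.2 -27.5 4.5 -0.002 42; 1.2 -27.5 4.5 -0.002 42; 1.2 -27.5 4.5 -0.002 42
```

Call:
send_rows(plan="1 -27 4 -0.002 42; 1 -27 4 -0.002 42; 1 -27 4 -0.002 42; 1 -27 4 0 42; 1 -25 4 0 42; 1 -18 4 0 42; 0 0 0 0 42")

```text
t: 37.7
eef_pos: [401.9, 293.5, 126.7]
tcp_rot: [-3.127, 0.065, 0.391]
ft_force: [-0.2, -0.1, -0.1]
opening: 0.526
```

```bash
python3 mv.py 408.6 307.5 60 0.39 42 15;python3 -c "
from h import *
p=shot('wrist','w23'); print(env.state()['joints'])"
```

```text
at [401.9 293.5 126.7] rot [-3.127   0.0647  0.3906] t 37.7 f [-0.2 -0.1 -0.1] op 50.0 N 5 left [  6.7  14.  -66.7]
3.2 -1.9 13.2 0.000 42; 3.2 -1.9 13.2 0.000 42; 3.2 -1.9 13.2 0.000 42; 3.2 -1.9 13.2 0.000 42; 3.2 -1.9 13.2 0.000 42
[0.48511429 0.4515981  1.92565695 0.02777277 0.82758585 1.6466284 ]
```

View pics/w23.png

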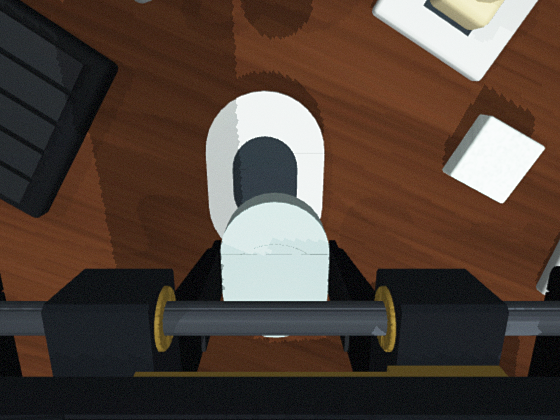

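Call:
send_rows(plan="3 -2 13 0 42; 3 -2 13 0 42; 3 -2 13 0 42; 3 -2 13 0 42; 3 -3 10 0 42; 0 0 0 0 42")

```text
t: 38.35
eef_pos: [409.3, 305.0, 57.1]
tcp_rot: [-3.128, 0.068, 0.386]
ft_force: [0.5, 0.3, -0.8]
opening: 0.525
```

```bash
cat > cmp.py <<'E'
from tool import *
import sys
p=shot("wrist",sys.argv[1],(150,100,400,330),3)
E
python3 mv.py 408.6 307.5 30 0.39 42 15; python3 cmp.py w24
```

```text
at [409.3 305.   57.1] rot [-3.1279  0.0676  0.3855] t 38.35 f [ 0.5  0.3 -0.8] op 49.9 N 2 left [ -0.7   2.5 -27.1]
1.1 -1.1 13.5 -0.002 42; 1.1 -1.1 13.5 -0.002 42
```

View pics/w24.png

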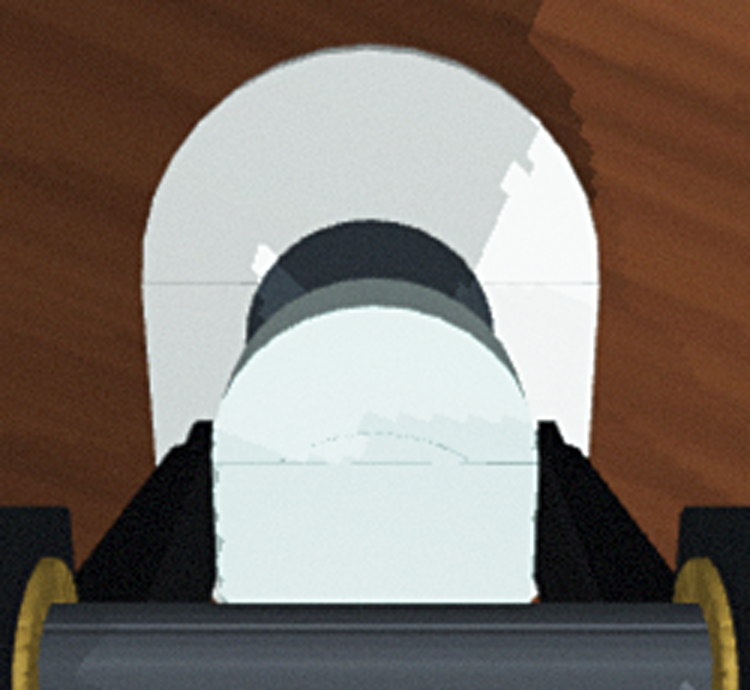

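```bash
cat > cmp2.py <<'E'
from tool import *
import sys
# args: inlay u v, piece u v (zoom crop coords), offset underside, inlay z=12
def run(iu,iv,pu,pv,off):
    p=shot("wrist"); s=env.state(); e=np.array(s["eef_pos"]); r=R.from_euler("xyz",s["tcp_rot"]).as_matrix()
    tl=lambda u,v,z: r.T@(unproj(p,[[150+u/3-.33,100+v/3-.33]],z)[0]-e)
    h=e[2]-off-12
    a=tl(iu,iv,12)+h*r[2,:]; b=tl(pu,pv,e[2]-off)
    print("height",round(h,1),"inlay front in tool after descent",np.round(a,1),"piece bottom front",np.round(b,1),"shift needed",np.round(a-b,1)[:2])
run(*[float(x) for x in sys.argv[1:6]])
E
python3 cmp2.py 370 220 375 278 6.5; python3 cmp2.py 370 220 375 278 4.4
```

```text
height 39.8 inlay front in tool after descent [35.  -0.2  4.2] piece bottom front [35.4  1.4  4.1] shift needed [-0.5 -1.5]
height 42.4 inlay front in tool after descent [34.7 -0.2  2.1] piece bottom front [35.9  1.4  2. ] shift needed [-1.2 -1.6]
```

Call:
send_rows(plan="0.6 -0.5 10 0 42; 0.6 -0.5 10 0 42; 0.5 0 8 0 42; 0 0 2 0 42; 0 0 0 0 42")

```text
t: 39.0
eef_pos: [409.1, 306.6, 27.2]
tcp_rot: [-3.127, 0.063, 0.386]
ft_force: [0.4, 0.2, -0.2]
opening: 0.519
```

```bash
python3 mv.py 408.6 307.5 17 0.39 42 15; python3 cmp.py w25
```

```text
at [409.1 306.6  27.2] rot [-3.1275  0.0632  0.3858] t 39.0 f [ 0.4  0.2 -0.2] op 49.4 N 1 left [ -0.5   0.9 -10.2]
0.5 -0.9 10.2 -0.004 42
```

View pics/w25.png

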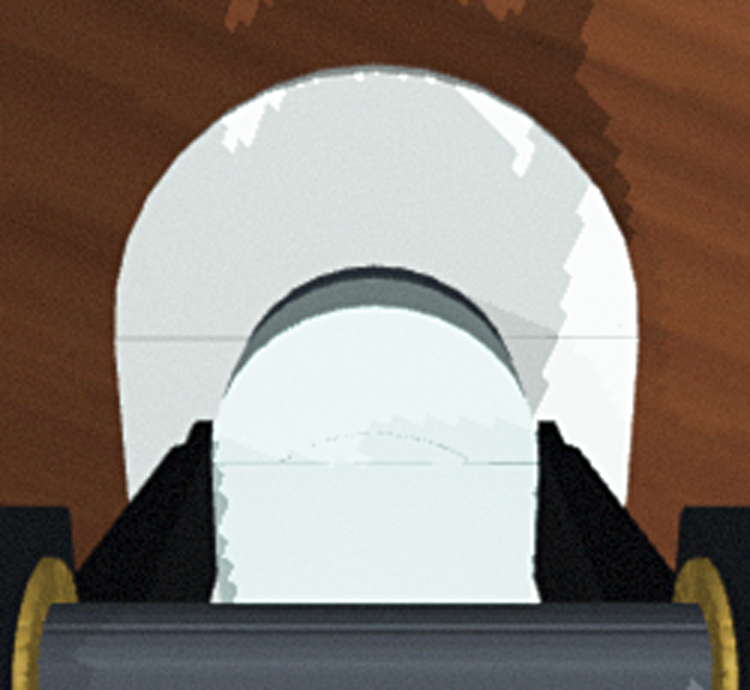

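```bash
python3 cmp2.py 375 266 375 278 5.4
```

```text
height 10.3 inlay front in tool after descent [34.6  1.2  3.2] piece bottom front [35.6  1.3  3.2] shift needed [-1.  -0.1]
```

Call:
send_rows(plan="-0.2 0 4 0 42; -0.2 0 3 0 42; 0 0 2 0 42; 0 0 1 0 42; 0 0 0 0 42")

```text
t: 39.6
eef_pos: [408.5, 306.6, 17.5]
tcp_rot: [-3.127, 0.061, 0.386]
ft_force: [-0.0, -0.2, -0.5]
opening: 0.527
```

```bash
python3 mv.py 408.6 307.5 16.4 0.39 42 15; python3 cmp.py w26
```

```text
at [408.5 306.6  17.5] rot [-3.1272  0.0613  0.3858] t 39.6 f [-0.  -0.2 -0.5] op 50.1 N 1 left [ 0.1  0.9 -1.1]
0.5 -0.8 1.1 -0.004 42
```

View pics/w26.png

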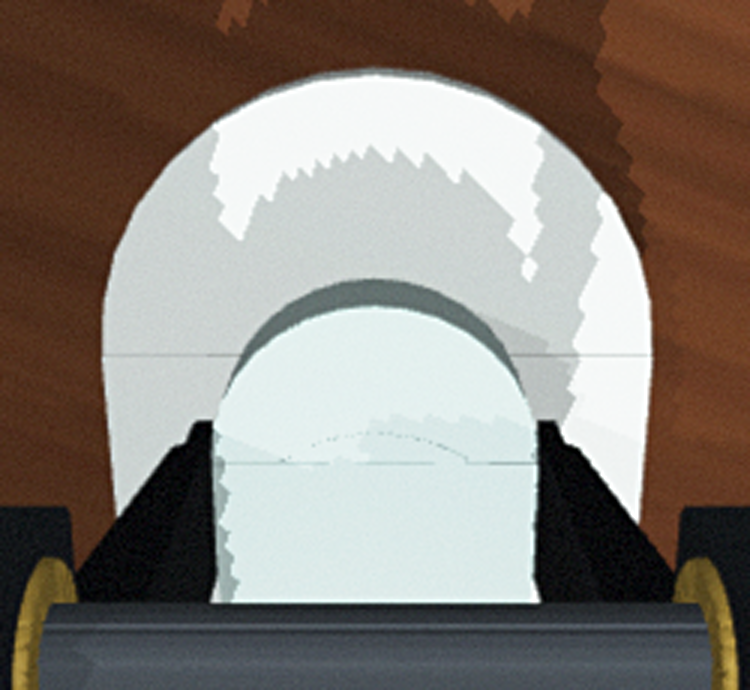

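Aligned. Lower until contact.

Call:
send_rows(plan="0 0 1 0 42; 0 0 1 0 42")

```text
t: 39.85
eef_pos: [408.7, 306.8, 16.4]
tcp_rot: [-3.127, 0.06, 0.386]
ft_force: [-2.8, -1.6, 16.3]
opening: 0.525
```

Call:
send_rows(plan="0 0 1 0 42; 0 0 1 0 42")

```text
t: 40.05
eef_pos: [408.7, 306.8, 16.3]
tcp_rot: [-3.127, 0.059, 0.386]
ft_force: [-3.2, -2.6, 16.5]
opening: 0.522
```

Call:
send_rows(plan="0 0 0 0 55; 0 0 0 0 65; 0 0 0 0 75; 0 0 0 0 75; 0 0 0 0 75; 0 0 0 0 75")

```text
t: 40.65
eef_pos: [408.8, 306.9, 16.5]
tcp_rot: [-3.127, 0.058, 0.386]
ft_force: [0.7, 0.9, -0.3]
opening: 0.79
```

```bash
python3 mv.py 408.6 307.5 16.4 0.39 42 15; python3 cmp.py w27; python3 -c "
from h import *
shot('scene','s27',(250,170,380,250),6)"
```

```text
at [408.8 306.9  16.5] rot [-3.1269  0.0581  0.3864] t 40.65 f [ 0.7  0.9 -0.3] op 75.1 N 1 left [-0.2  0.6 -0.1]
-0.0 -0.6 0.1 -0.004 42
```

View pics/w27.png

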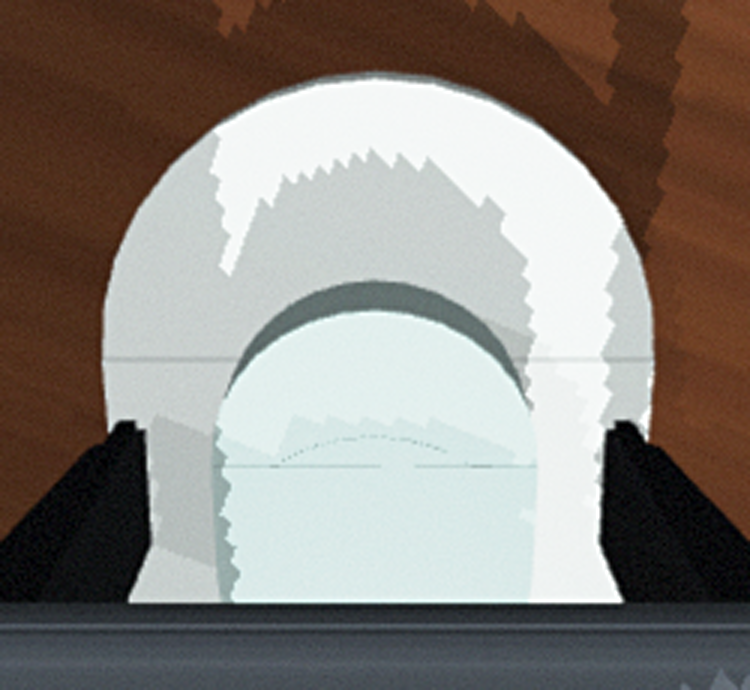

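View pics/s27.png

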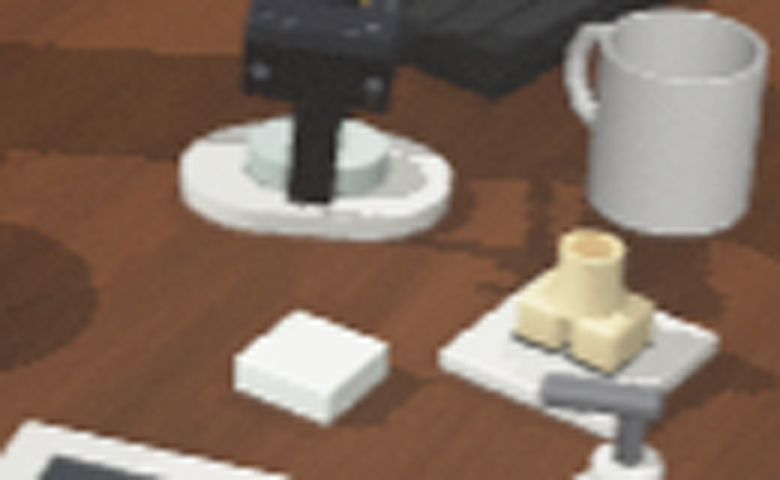

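Call:
send_rows(plan="-0.6 0 -10 0 75; -1.2 0 -20 0 80; -2 0 -35 0 95; -2 0 -35 0 95; -2 0 -30 0 95; 0 0 0 0 95")

```text
t: 41.35
eef_pos: [408.9, 304.7, 154.1]
tcp_rot: [-3.127, 0.06, 0.386]
ft_force: [-0.4, 0.2, -0.6]
opening: 0.995
```

```bash
python3 mv.py 500 60 180 0.36 95 30; python3 -c "
from h import *
shot('wrist','w28'); print(env.state()['joints'])"
```

```text
at [408.9 304.7 154.1] rot [-3.1273  0.0595  0.3863] t 41.35 f [-0.4  0.2 -0.6] op 94.6 N 9 left [  91.1 -244.7   25.9]
-1.0 29.0 -3.2 0.003 95; -1.0 29.0 -3.2 0.003 95; -0.9 29.0 -3.2 0.003 95; -0.8 29.0 -3.2 0.003 95; -0.7 29.0 -3.2 0.003 95; -0.6 29.0 -3.2 0.003 95; -0.5 29.0 -3.2 0.003 95; -0.4 29.0 -3.2 0.003 95
-0.4 29.0 -3.2 0.003 95
[0.49946475 0.42790428 1.87485443 0.02673142 0.89840189 1.66713978]
```

View pics/w28.png

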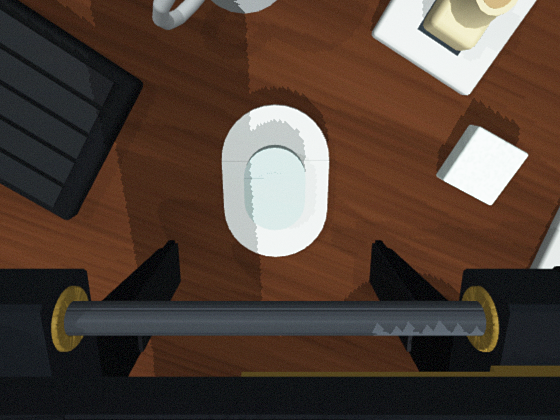

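Call:
send_rows(plan="0 45 -4 0 95; 0 45 -4 0 95; 0 45 -4 0 95; 0 45 -4 0 95; 0 45 -4 0 95; 0 0 0 0 95")

```text
t: 42.0
eef_pos: [494.9, 89.4, 166.6]
tcp_rot: [-3.126, 0.066, 0.392]
ft_force: [-0.3, 1.0, 0.3]
opening: 0.994
```

```bash
python3 mv.py 500 -60 180 0.36 95 45; python3 -c "
from h import *
print(env.state()['joints'],env.state()['joints'][[1,2,4]].sum()-np.pi)"
```

```text
at [494.9  89.4 166.6] rot [-3.1264  0.0662  0.3916] t 42.0 f [-0.3  1.   0.3] op 94.5 N 4 left [   5.1 -149.4   13.4]
-13.3 35.0 -3.0 0.008 95; -13.0 35.1 -3.0 0.008 95; -12.7 35.2 -3.0 0.008 95; -12.4 35.3 -3.0 0.008 95
[ 0.05157658  0.40473042  1.86771466 -0.0096363   0.93665045  1.2372843 ] 0.0675028792417054
```

Call:
send_rows(plan="10 25 0 0 95; 10 25 0 0 95; 10 25 0 0 95; 10 25 0 0 95; 10 25 0 0 95; 10 25 0 0 95; 10 25 0 0.01 95; 10 25 0 0.01 95")

```text
t: 42.8
eef_pos: [643.7, -67.1, 149.8]
tcp_rot: [-3.12, 0.079, 0.373]
ft_force: [0.3, -0.0, 0.2]
opening: 1.0
```

```bash
python3 mv.py 350 -315 200 0.33 95 40; python3 -c "
from h import *
print(env.state()['joints'],env.state()['joints'][[1,2,4]].sum()-np.pi)"
```

```text
at [643.7 -67.1 149.8] rot [-3.1202  0.0791  0.3728] t 42.8 f [ 0.3 -0.   0.2] op 95.1 N 10 left [-293.7 -247.9   50.2]
-36.7 12.3 -2.4 0.004 95; -36.6 12.5 -2.4 0.004 95; -36.6 12.6 -2.4 0.004 95; -36.5 12.8 -2.4 0.004 95; -36.4 13.0 -2.4 0.004 95; -36.4 13.1 -2.4 0.004 95; -36.3 13.3 -2.4 0.004 95; -36.3 13.4 -2.4 0.004 95
-36.2 13.6 -2.4 0.004 95; -36.2 13.7 -2.4 0.004 95
[-0.19559712  0.61782372  1.51110598 -0.02760321  1.09099658  1.01690216] 0.07833363349771894
```

Call:
send_rows(plan="-37 13 -3 0 95; -37 13 -3 0 95; -37 13 -3 0 95; -37 13 -3 0.005 95; -37 13 -3 0.005 95; -36 13 -2 0.005 95; -36 13 -2 0.005 95; -20 10 -2 0.005 95")

```text
t: 43.6
eef_pos: [416.1, -261.5, 182.1]
tcp_rot: [-3.111, 0.09, 0.352]
ft_force: [0.5, 0.1, -0.0]
opening: 0.999
```

```bash
python3 mv.py 335 -320 200 0.33 95 40; python3 -c "
from h import *
print(env.state()['joints'],env.state()['joints'][[1,2,4]].sum()-np.pi)"
```

```text
at [ 416.1 -261.5  182.1] rot [-3.1107  0.0902  0.3525] t 43.6 f [ 0.5  0.1 -0. ] op 95.0 N 3 left [-81.1 -58.5  17.9]
-32.5 8.9 -3.3 0.007 95; -32.5 9.1 -3.3 0.007 95; -32.4 9.4 -3.3 0.007 95
[-0.66196676  0.37446053  1.86989232 -0.07289052  0.97241517  0.60108345] 0.07517536377678802
```

Call:
send_rows(plan="0 0 0 0.14 95; 0 0 0 0.14 95; 0 0 0 0.14 95; 0 0 0 0 95")

```text
t: 44.0
eef_pos: [412.9, -261.1, 180.0]
tcp_rot: [3.135, 0.099, -0.087]
ft_force: [-0.2, -0.2, -0.1]
opening: 0.999
```

```bash
cat > lean.py <<'E'
from h import *
from scipy.spatial.transform import Rotation as R
s=env.state(); r=R.from_euler("xyz",s["tcp_rot"]).as_matrix(); q=s["joints"]
print("t",round(s["t"],2),"pos",np.round(s["eef_pos"],1),"yaw",round(s["tcp_rot"][2],3),"lean",np.round(r[:2,2],4),"q",np.round(q,3),"inplane",round(q[[1,2,4]].sum()-np.pi,4),"qv",np.round(s["qvel"],3))
E
python3 lean.py
```

```text
t 44.0 pos [ 412.9 -261.1  180. ] yaw -0.087 lean [-0.0993  0.0015] q [-0.666  0.375  1.876 -0.073  0.971  1.035] inplane 0.0805 qv [ 0.005  0.007  0.011  0.001 -0.004 -0.106]
```

Call:
send_rows(plan="0 0 0 -0.14 95; 0 0 0 -0.14 95; 0 0 0 -0.14 95; 0 0 0 0 95")

```text
t: 44.4
eef_pos: [412.5, -258.8, 177.8]
tcp_rot: [-3.1, 0.095, 0.369]
ft_force: [1.1, -0.3, -0.4]
opening: 0.998
```

```bash
python3 lean.py
```

```text
t 44.4 pos [ 412.5 -258.8  177.8] yaw 0.369 lean [-0.1028  0.0044] q [-0.662  0.378  1.879 -0.072  0.97   0.585] inplane 0.0852 qv [ 0.009  0.004  0.005  0.001 -0.002  0.075]
```

Call:
send_rows(plan="0 0 -48 0 95; 0 0 0 0 95; 0 0 0 0 95")

```text
t: 44.7
eef_pos: [417.5, -257.8, 225.4]
tcp_rot: [-3.098, 0.096, 0.366]
ft_force: [-0.7, -0.5, 0.1]
opening: 0.998
```

```bash
python3 lean.py
```

```text
t 44.7 pos [ 417.5 -257.8  225.4] yaw 0.366 lean [-0.1054  0.0065] q [-0.655  0.326  1.81  -0.066  1.094  0.585] inplane 0.0887 qv [ 0.006 -0.033 -0.05   0.001  0.027  0.01 ]
```

Call:
send_rows(plan="0 0 48 0 95; 0 0 0 0 95; 0 0 0 0 95")

```text
t: 45.0
eef_pos: [413.0, -257.4, 177.4]
tcp_rot: [-3.099, 0.096, 0.364]
ft_force: [1.2, 0.3, 1.1]
opening: 0.999
```

```bash
python3 lean.py
```

```text
t 45.0 pos [ 413.  -257.4  177.4] yaw 0.364 lean [-0.1043  0.0058] q [-0.66   0.379  1.879 -0.072  0.971  0.592] inplane 0.0874 qv [ 0.002  0.033  0.047 -0.002 -0.018  0.008]
```

Call:
send_rows(plan="-40 -10 0 0 95; 0 0 0 0 95; 0 0 0 0 95")

```text
t: 45.3
eef_pos: [372.5, -263.1, 184.6]
tcp_rot: [-3.101, 0.095, 0.364]
ft_force: [-0.3, -0.4, 0.1]
opening: 0.999
```

```bash
python3 lean.py
```

```text
t 45.3 pos [ 372.5 -263.1  184.6] yaw 0.364 lean [-0.1029  0.0044] q [-0.721  0.327  1.943 -0.079  0.954  0.537] inplane 0.0819 qv [-0.016 -0.031  0.017 -0.007  0.022 -0.012]
```

Call:
send_rows(plan="40 10 0 0 95; 0 0 0 0 95; 0 0 0 0 95")

```text
t: 45.6
eef_pos: [416.4, -258.9, 183.1]
tcp_rot: [-3.104, 0.093, 0.362]
ft_force: [0.3, 0.1, 0.2]
opening: 0.998
```

```bash
python3 lean.py
```

```text
t 45.6 pos [ 416.4 -258.9  183.1] yaw 0.362 lean [-0.0998  0.002 ] q [-0.658  0.374  1.868 -0.072  0.982  0.595] inplane 0.0816 qv [ 0.024  0.016 -0.047  0.009  0.005  0.02 ]
```

Call:
send_rows(plan="-45 -11 0 0 95; 0 0 0 0 95; 45 11 0 0 95; 0 0 0 0 95; -45 -11 0 0 95; 0 0 0 0 95; 45 11 0 0 95; 0 0 0 0 95")

```text
t: 46.4
eef_pos: [417.1, -260.0, 186.6]
tcp_rot: [-3.108, 0.091, 0.36]
ft_force: [-0.2, 0.6, -0.2]
opening: 0.995
```

```bash
python3 lean.py
```

```text
t 46.4 pos [ 417.1 -260.   186.6] yaw 0.36 lean [-0.0963 -0.0007] q [-0.659  0.37   1.863 -0.071  0.986  0.596] inplane 0.0771 qv [-0.065 -0.068  0.095 -0.026  0.011 -0.05 ]
```

Call:
send_rows(plan="-45 -11 0 0 95; 45 11 0 0 95; -45 -11 0 0 95; 45 11 0 0 95; -45 -11 0 0 95; 45 11 0 0 95; 0 0 0 0 95; 0 0 0 0 95")

```text
t: 47.2
eef_pos: [411.5, -258.0, 179.1]
tcp_rot: [-3.086, 0.106, 0.356]
ft_force: [-0.3, 0.5, -0.3]
opening: 1.003
```

```bash
python3 lean.py
```

```text
t 47.2 pos [ 411.5 -258.   179.1] yaw 0.356 lean [-0.1183  0.0157] q [-0.662  0.382  1.869 -0.072  0.995  0.598] inplane 0.1046 qv [ 0.015  0.019 -0.044  0.013 -0.006  0.016]
```

Call:
send_rows(plan="45 11 0 0 95; -45 -11 0 0 95; 45 11 0 0 95; -45 -11 0 0 95; 0 0 0 0 95; 0 0 0 0 95")

```text
t: 47.8
eef_pos: [412.3, -257.0, 173.8]
tcp_rot: [-3.074, 0.114, 0.36]
ft_force: [0.2, -0.6, -0.5]
opening: 1.002
```

```bash
python3 lean.py
```

```text
t 47.8 pos [ 412.3 -257.   173.8] yaw 0.36 lean [-0.1303  0.0233] q [-0.659  0.395  1.866 -0.073  0.999  0.599] inplane 0.1191 qv [-0.017 -0.023  0.047 -0.011  0.011 -0.015]
```

Call:
send_rows(plan="0 0 -45 0 95; 0 0 45 0 95; 0 0 -45 0 95; 0 0 45 0 95; 0 0 0 0 95; 0 0 0 0 95")

```text
t: 48.4
eef_pos: [412.1, -256.6, 176.7]
tcp_rot: [-3.068, 0.118, 0.361]
ft_force: [0.6, -0.4, 0.6]
opening: 0.998
```

```bash
python3 lean.py
```

```text
t 48.4 pos [ 412.1 -256.6  176.7] yaw 0.361 lean [-0.1355  0.0271] q [-0.658  0.393  1.86  -0.073  1.014  0.598] inplane 0.1255 qv [-0.002  0.02   0.046 -0.002 -0.013 -0.   ]
```

Call:
send_rows(plan="20 5 0 0 95; 20 5 0 0 95; 20 5 0 0 95; 20 5 0 0 95; 0 0 0 0 95; 0 0 0 0 95")

```text
t: 49.0
eef_pos: [499.4, -248.8, 176.1]
tcp_rot: [-3.079, 0.11, 0.359]
ft_force: [-1.5, 0.4, -0.7]
opening: 0.997
```

```bash
python3 lean.py
```

```text
t 49.0 pos [ 499.4 -248.8  176.1] yaw 0.359 lean [-0.1243  0.0198] q [-0.557  0.486  1.692 -0.055  1.081  0.687] inplane 0.1171 qv [ 0.008 -0.006 -0.024  0.003  0.012  0.002]
```

Call:
send_rows(plan="-20 -5 0 0 95; -20 -5 0 0 95; -20 -5 0 0 95; -20 -5 0 0 95; 0 0 0 0 95; 0 0 0 0 95")

```text
t: 49.6
eef_pos: [412.7, -258.9, 191.5]
tcp_rot: [-3.084, 0.107, 0.357]
ft_force: [-0.5, -0.4, 0.3]
opening: 0.999
```

```bash
python3 lean.py
```

```text
t 49.6 pos [ 412.7 -258.9  191.5] yaw 0.357 lean [-0.1198  0.0162] q [-0.662  0.369  1.851 -0.071  1.028  0.595] inplane 0.1059 qv [-0.015 -0.025  0.014 -0.005  0.005 -0.008]
```

Call:
send_rows(plan="0 0 5 0 95; 0 0 5 0 95; 0 0 5 0 95; 0 0 5 0 95; 0 0 5 0 95; 0 0 5 0 95; 0 0 5 0 95; 0 0 0 0 95")

```text
t: 50.4
eef_pos: [409.7, -257.9, 152.8]
tcp_rot: [-3.084, 0.107, 0.359]
ft_force: [-0.6, -1.1, 0.5]
opening: 1.001
```

```bash
python3 lean.py
```

```text
t 50.4 pos [ 409.7 -257.9  152.8] yaw 0.359 lean [-0.1205  0.0168] q [-0.664  0.417  1.9   -0.076  0.932  0.6  ] inplane 0.107 qv [-0.    -0.002 -0.007 -0.     0.005 -0.001]
```

Call:
send_rows(plan="25 6 0 0 95; 25 6 0 0 95; 25 6 0 0 95; 25 6 0 0 95; 25 6 0 0 95; 25 6 0 0 95; 0 0 0 0 95; 0 0 0 0 95")

```text
t: 51.2
eef_pos: [567.2, -238.7, 133.9]
tcp_rot: [-3.084, 0.107, 0.358]
ft_force: [-1.8, 0.1, -0.1]
opening: 1.0
```

```bash
python3 lean.py
```

```text
t 51.2 pos [ 567.2 -238.7  133.9] yaw 0.358 lean [-0.1203  0.0167] q [-0.487  0.608  1.585 -0.048  1.063  0.755] inplane 0.1149 qv [ 0.011  0.013 -0.018  0.003 -0.     0.004]
```

Call:
send_rows(plan="-40 -10 0 0 95; -40 -10 0 0 95; -40 -10 0 0 95; -40 -10 0 0 95; 0 0 0 0 95; 0 0 0 0 95")

```text
t: 51.8
eef_pos: [393.9, -256.4, 154.3]
tcp_rot: [-3.084, 0.108, 0.356]
ft_force: [-0.4, 0.0, -0.2]
opening: 1.002
```

```bash
python3 lean.py
```

```text
t 51.8 pos [ 393.9 -256.4  154.3] yaw 0.356 lean [-0.1208  0.0167] q [-0.681  0.397  1.931 -0.079  0.92   0.588] inplane 0.1063 qv [-0.028 -0.034  0.044 -0.007  0.001 -0.012]
```

Call:
send_rows(plan="20 5 0 0 95; 20 5 0 0 95; 0 0 0 0 95; 0 0 0 0 95; 20 5 0 0 95; 20 5 0 0 95; 0 0 0 0 95; 0 0 0 0 95")

```text
t: 52.6
eef_pos: [475.6, -247.1, 144.7]
tcp_rot: [-3.084, 0.109, 0.356]
ft_force: [-0.1, -1.1, -0.2]
opening: 1.0
```

```bash
python3 lean.py
```

```text
t 52.6 pos [ 475.6 -247.1  144.7] yaw 0.356 lean [-0.1216  0.0167] q [-0.576  0.494  1.781 -0.063  0.979  0.68 ] inplane 0.1124 qv [ 0.005  0.004 -0.005 -0.    -0.002  0.002]
```

Call:
send_rows(plan="-20 -5 -10 0 95; -20 -5 -10 0 95; -20 -5 -10 0 95; -20 -5 -10 0 95; 0 0 0 0 95; 0 0 0 0 95")

```text
t: 53.2
eef_pos: [391.1, -256.3, 195.7]
tcp_rot: [-3.081, 0.111, 0.355]
ft_force: [0.2, -0.1, 0.4]
opening: 0.998
```

```bash
python3 lean.py
```

```text
t 53.2 pos [ 391.1 -256.3  195.7] yaw 0.355 lean [-0.1243  0.018 ] q [-0.684  0.339  1.888 -0.076  1.024  0.578] inplane 0.1094 qv [-0.015 -0.024  0.017 -0.005  0.003 -0.007]
```

```bash
python3 mv.py 880 -210 240 0.355 95 46
```

```text
at [ 391.1 -256.3  195.7] rot [-3.0814  0.1107  0.3552] t 53.2 f [ 0.2 -0.1  0.4] op 94.9 N 11 left [488.9  46.3  44.3]
42.4 11.0 -9.4 0.000 95; 42.4 11.0 -9.4 0.000 95; 42.4 11.0 -9.4 0.000 95; 42.4 11.0 -9.4 0.000 95; 42.4 11.0 -9.4 0.000 95; 42.4 11.0 -9.4 0.000 95; 42.4 11.0 -9.4 0.000 95; 42.4 11.0 -9.4 0.000 95
42.4 11.0 -9.4 0.000 95; 42.4 11.0 -9.4 0.000 95; 42.4 11.0 -9.4 0.000 95
```

Call:
send_rows(plan="42 11 -10 0 95; 42 11 -10 0 95; 42 11 -10 0 95; 42 11 -10 0 95; 42 11 -9 0 95; 42 11 -9 0 95; 42 11 -9 0 95; 42 11 -9 0 95")

```text
t: 54.0
eef_pos: [753.9, -220.9, 222.8]
tcp_rot: [-3.076, 0.116, 0.352]
ft_force: [-0.1, -0.4, 0.6]
opening: 0.996
```

```bash
python3 lean.py
```

```text
t 54.0 pos [ 753.9 -220.9  222.8] yaw 0.352 lean [-0.1307  0.0214] q [-0.36   0.801  0.943 -0.026  1.529  0.865] inplane 0.1303 qv [ 0.26   0.764 -1.616  0.035  0.854  0.23 ]
```

Call:
send_rows(plan="42 11 -9 0 95; 42 11 -9 0 95; 42 11 -9 0 95; 42 11 -9 0 95; 0 0 0 0 95")

```text
t: 54.5
eef_pos: [890.1, -205.2, 221.6]
tcp_rot: [-3.076, 0.115, 0.356]
ft_force: [-0.3, 1.3, -1.4]
opening: 1.001
```

```bash
python3 lean.py
```

```text
t 54.5 pos [ 890.1 -205.2  221.6] yaw 0.356 lean [-0.13    0.0215] q [-0.294  1.16   0.159 -0.018  1.953  0.919] inplane 0.131 qv [-0.007 -0.042  0.144 -0.006 -0.067 -0.004]
```

Call:
send_rows(plan="42 11 -5 0 95; 42 11 -5 0 95; 0 0 0 0 95")

```text
t: 54.8
eef_pos: [916.2, -183.9, 194.4]
tcp_rot: [-3.092, 0.089, 0.355]
ft_force: [-0.1, 0.5, -0.7]
opening: 0.999
```

```bash
python3 lean.py
```

```text
t 54.8 pos [ 916.2 -183.9  194.4] yaw 0.355 lean [-0.1006  0.0159] q [-0.265  1.229  0.063 -0.012  1.951  0.949] inplane 0.1014 qv [-0.02  -0.008  0.051 -0.01   0.015 -0.009]
```

Call:
send_rows(plan="15 4 -4 0 95; 0 0 0 0 95")

```text
t: 55.0
eef_pos: [919.2, -180.7, 194.3]
tcp_rot: [-3.096, 0.083, 0.354]
ft_force: [-0.4, 0.3, -1.1]
opening: 0.996
```

```bash
python3 lean.py
```

```text
t 55.0 pos [ 919.2 -180.7  194.3] yaw 0.354 lean [-0.0933  0.0143] q [-0.261  1.232  0.055 -0.011  1.948  0.954] inplane 0.094 qv [-0.019 -0.029  0.033 -0.008 -0.004 -0.008]
```

Call:
send_rows(plan="15 4 -2 0 95; 15 4 -2 0 95; 0 0 0 0 95")

```text
t: 55.3
eef_pos: [927.0, -174.5, 192.3]
tcp_rot: [-3.107, 0.065, 0.352]
ft_force: [0.1, 0.0, 0.0]
opening: 0.998
```

```bash
python3 lean.py
```

```text
t 55.3 pos [ 927.  -174.5  192.3] yaw 0.352 lean [-0.0723  0.0099] q [-0.254  1.237  0.049 -0.009  1.928  0.964] inplane 0.0725 qv [-0.008 -0.011 -0.    -0.002  0.004 -0.003]
```

```bash
python3 mv.py 345 -315 190 0.33 95 47
```

```text
at [ 927.  -174.5  192.3] rot [-3.1074  0.0645  0.3515] t 55.3 f [0.1 0.  0. ] op 95.0 N 13 left [-582.  -140.5   -2.3]
-45.6 -5.2 3.3 0.002 95; -45.7 -5.1 3.3 0.002 95; -45.7 -5.0 3.3 0.002 95; -45.7 -4.9 3.3 0.002 95; -45.7 -4.9 3.3 0.002 95; -45.7 -4.8 3.3 0.002 95; -45.7 -4.7 3.3 0.002 95; -45.7 -4.6 3.3 0.002 95
-45.7 -4.6 3.3 0.002 95; -45.7 -4.5 3.3 0.002 95; -45.7 -4.4 3.3 0.002 95; -45.7 -4.3 3.3 0.002 95; -45.7 -4.3 3.3 0.002 95
```

Call:
send_rows(plan="-25 -3 2 0 95; -45 -5 3 0 95; -45 -5 3 0 95; -45 -5 3 0 95; -45 -5 3 0 95; -45 -5 3 0 95; -45 -5 3 0.004 95; -45 -5 3 0.004 95")

```text
t: 56.1
eef_pos: [627.8, -248.7, 191.5]
tcp_rot: [-3.111, 0.061, 0.346]
ft_force: [1.0, -1.5, -0.1]
opening: 0.998
```

```bash
python3 lean.py; python3 mv.py 345 -315 190 0.33 95 47
```

```text
t 56.1 pos [ 627.8 -248.7  191.5] yaw 0.346 lean [-0.0679  0.0077] q [-0.465  0.611  1.401 -0.025  1.194  0.77 ] inplane 0.0643 qv [-0.424 -0.599  1.165 -0.035 -0.588 -0.351]
at [ 627.8 -248.7  191.5] rot [-3.1114  0.0613  0.3462] t 56.1 f [ 1.  -1.5 -0.1] op 94.9 N 7 left [-282.8  -66.3   -1.5]
-41.1 -4.7 2.9 0.002 95; -41.1 -4.6 2.9 0.002 95; -41.2 -4.5 2.9 0.002 95; -41.2 -4.4 2.9 0.002 95; -41.2 -4.3 2.9 0.002 95; -41.2 -4.2 2.9 0.002 95; -41.2 -4.1 2.9 0.002 95
```

Call:
send_rows(plan="-41 -5 3 0.004 95; -41 -5 3 0.004 95; -41 -5 3 0.004 95; -41 -4 3 0.004 95; -40 -4 3 0.004 95; -36 -4 3 0 95; -15 -2 1 0 95; 0 0 0 0 95")

```text
t: 56.9
eef_pos: [362.3, -307.4, 193.8]
tcp_rot: [-3.122, 0.057, 0.32]
ft_force: [0.9, -0.5, -1.2]
opening: 1.0
```

```bash
python3 lean.py; python3 - <<'E'
from h import *
p=shot("wrist","w30")
E
```

```text
t 56.9 pos [ 362.3 -307.4  193.8] yaw 0.32 lean [-0.0604  0.0009] q [-0.818  0.324  1.912 -0.054  0.948  0.466] inplane 0.0427 qv [ 0.001 -0.006 -0.014  0.003 -0.     0.01 ]
```

View pics/w30.png

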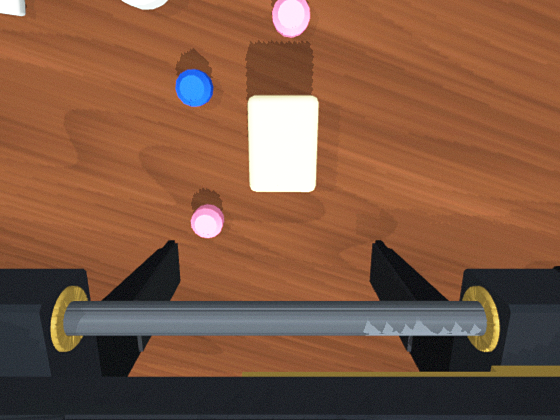

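```bash
python3 - <<'E'
from tool import *
p=shot("wrist"); S=4; x0,y0,x1,y1=225,75,345,215
im=cv2.resize(p["image"][y0:y1,x0:x1].astype(np.float32),None,fx=S,fy=S,interpolation=cv2.INTER_CUBIC)
m=((im[:,:,2]>170)&(im[:,:,1]>190)).astype(np.uint8)
cs,_=cv2.findContours(m,cv2.RETR_EXTERNAL,cv2.CHAIN_APPROX_NONE); c=max(cs,key=cv2.contourArea)
s=env.state(); e=np.array(s["eef_pos"]); r=R.from_euler("xyz",s["tcp_rot"]).as_matrix()
for z in (34,38):
    W_=unproj(p,(c[:,0]+.5)/S-.5+[x0,y0],z)[:,:2].astype(np.float32); rc=cv2.minAreaRect(W_); 
    cc=np.array(rc[0])+r[:2,:2]@[-1.2,-1.8]
    print(z,rc,"corr",cc)
E
```

```text
34 ((394.7902526855469, -301.7096862792969), (83.7771987915039, 59.80986785888672), 18.368270874023438) corr [ 393.08663968 -300.38039576]
38 ((395.4238586425781, -301.4997863769531), (82.74813842773438, 59.07518768310547), 18.368274688720703) corr [ 393.72024564 -300.17049585]
```

```bash
python3 mv.py 393.4 -300.3 90 0.321 82 40
```

```text
at [ 364.  -307.4  193.6] rot [-3.1219  0.0568  0.3216] t 57.0 f [ 0.5 -0.3  0.5] op 95.0 N 3 left [  29.4    7.1 -103.6]
12.0 1.5 33.9 0.000 82; 12.0 1.5 33.9 0.000 82; 12.0 1.5 33.9 0.000 82
```

Call:
send_rows(plan="12 1 34 0 82; 12 1 34 0 82; 11 1 30 0 82; 0 0 0 0 82; 0 0 0 0 82")

```text
t: 57.5
eef_pos: [400.7, -299.3, 91.8]
tcp_rot: [-3.128, 0.053, 0.326]
ft_force: [0.1, -0.0, -0.3]
opening: 0.863
```

```bash
python3 lean.py; python3 mv.py 393.4 -300.3 16 0.321 82 25; python3 - <<'E'
from h import *
p=shot("wrist","w31")
E
```

```text
t 57.5 pos [ 400.7 -299.3   91.8] yaw 0.326 lean [-0.0551 -0.0038] q [-0.752  0.504  1.96  -0.062  0.716  0.541] inplane 0.0386 qv [ 0.018  0.032 -0.005  0.002 -0.005  0.008]
at [ 400.7 -299.3   91.8] rot [-3.1275  0.0535  0.3261] t 57.5 f [ 0.1 -0.  -0.3] op 82.1 N 4 left [ -7.3  -1.  -75.8]
-0.8 -0.1 19.0 0.001 82; -0.8 -0.1 19.0 0.001 82; -0.8 -0.1 19.0 0.001 82; -0.8 -0.1 19.0 0.001 82
```

View pics/w31.png

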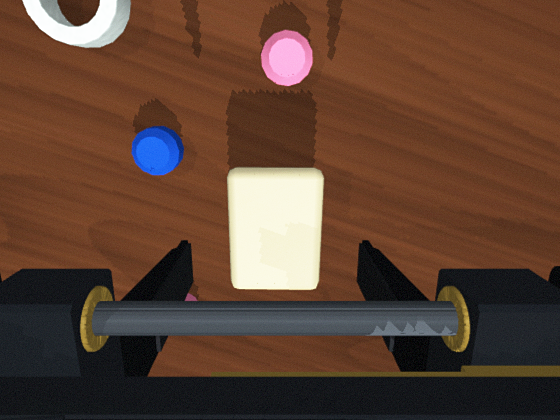

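```bash
python3 - <<'E'
from h import *
p=shot("top")
c=np.array([393.4,-300.3]); w=.321
for uv in ([421,312],[400,258],[427,223]):
    d=unproj(p,[uv],14)[0][:2]-c
    print(uv,d+c,"tool x",d@[np.cos(w),np.sin(w)],"tool y",d@[np.sin(w),-np.cos(w)])
E
```

```text
[421, 312] [ 290.83436493 -255.24588956] tool x -83.11134466850025 tool y -75.11382531068067
[400, 258] [ 412.86159932 -209.84525662] tool x 47.00739427914805 tool y -79.69391024880056
[427, 223] [ 495.45050989 -274.60943267] tool x 104.94358407313118 tool y 7.820228957805982
```

Clear of the look-alikes. Descend.

Call:
send_rows(plan="-1 0 20 0 82; -1 0 20 0 82; -1 0 18 0 82; 0 0 10 0 82; 0 0 3 0 82; 0 0 0 0 82")

```text
t: 58.2
eef_pos: [396.7, -304.8, 27.8]
tcp_rot: [3.141, 0.046, 0.324]
ft_force: [0.4, 0.7, -0.7]
opening: 0.861
```

```bash
python3 lean.py; python3 mv.py 393.4 -300.3 16 0.321 82 25
```

```text
t 58.2 pos [ 396.7 -304.8   27.8] yaw 0.324 lean [-0.0437 -0.0148] q [-0.765  0.61   2.011 -0.079  0.542  0.55 ] inplane 0.0227 qv [-0.002 -0.014 -0.009 -0.001  0.008 -0.002]
at [ 396.7 -304.8   27.8] rot [3.1415 0.0462 0.324 ] t 58.2 f [ 0.4  0.7 -0.7] op 81.9 N 1 left [ -3.3   4.5 -11.8]
-1.2 -5.3 11.8 0.003 82
```

Call:
send_rows(plan="-1 -3 7 0 82; 0 -2.5 6 0 82; 0 0 0 0 82")

```text
t: 58.5
eef_pos: [393.9, -300.4, 15.8]
tcp_rot: [3.139, 0.045, 0.324]
ft_force: [-0.3, 0.5, 0.1]
opening: 0.863
```

```bash
python3 lean.py; python3 mv.py 393.4 -300.3 16 0.321 82 25; python3 cmp.py w32
```

```text
t 58.5 pos [ 393.9 -300.4   15.8] yaw 0.324 lean [-0.0414 -0.0171] q [-0.762  0.628  2.031 -0.085  0.502  0.56 ] inplane 0.0197 qv [-0.001 -0.012 -0.007  0.002  0.008 -0.003]
at [ 393.9 -300.4   15.8] rot [3.1386 0.0447 0.3238] t 58.5 f [-0.3  0.5  0.1] op 82.0 N 1 left [-0.5  0.1  0.2]
-0.4 -0.3 -0.2 0.003 82
```

View pics/w32.png

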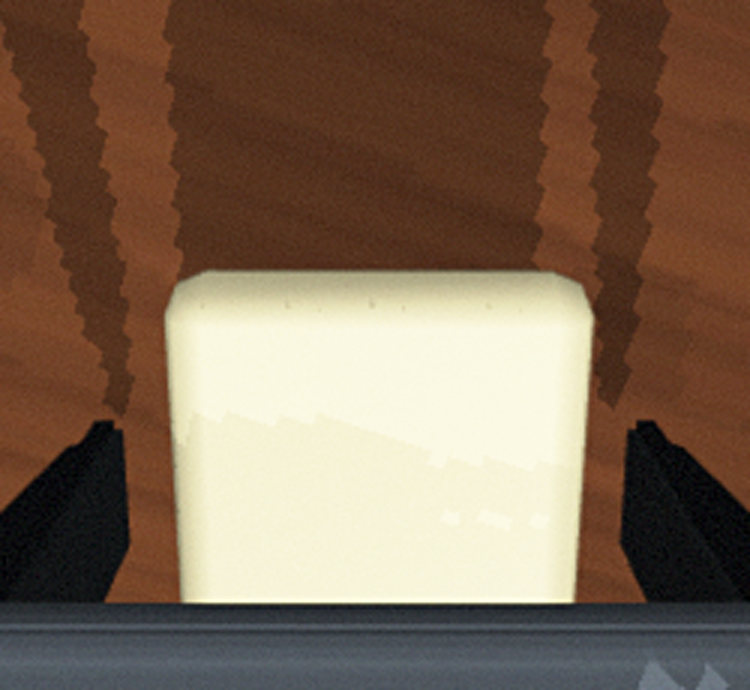

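Call:
send_rows(plan="0 0 0 0 50; 0 0 0 0 50; 0 0 0 0 50; 0 0 0 0 50; 0 0 0 0 50")

```text
t: 59.05
eef_pos: [394.3, -300.7, 16.4]
tcp_rot: [3.138, 0.044, 0.324]
ft_force: [0.2, 0.4, -1.3]
opening: 0.625
```

```bash
python3 lean.py; python3 cmp.py w33; python3 -c "
from h import *
print(env.state()['opening']*95.1,env.state()['ft_force'])"
```

```text
t 59.05 pos [ 394.3 -300.7   16.4] yaw 0.324 lean [-0.0408 -0.0176] q [-0.762  0.627  2.03  -0.085  0.503  0.559] inplane 0.0189 qv [ 0.002 -0.     0.002 -0.001 -0.     0.001]
59.59272532258306 [ 0.03174662  1.28724511 -0.42442114]
```

View pics/w33.png

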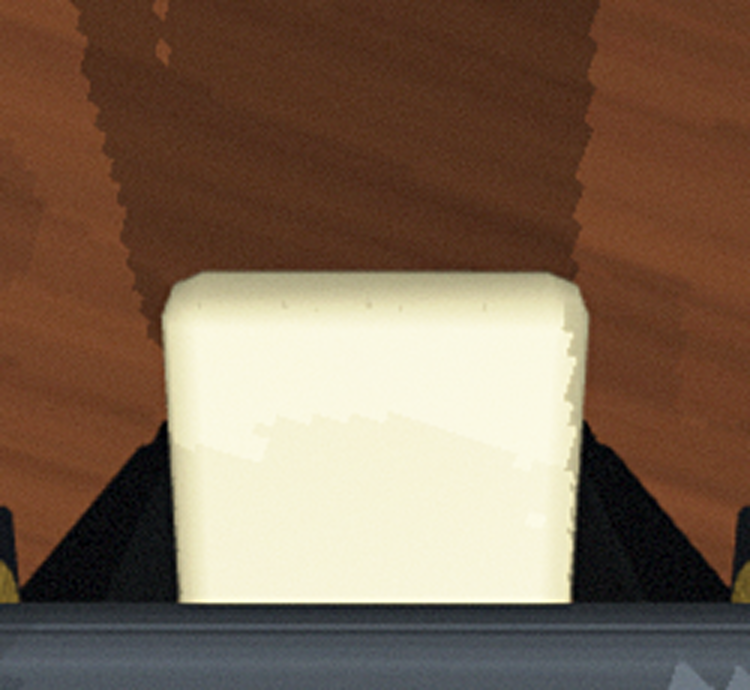

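Call:
send_rows(plan="0 0 0 0 50; 0 0 -5 0 50; 0 0 -15 0 50; -1 0 -35 0 50; -1 0 -45 0 50; 0 0 -20 0 50; 0 0 0 0 50")

```text
t: 59.8
eef_pos: [397.0, -298.6, 141.1]
tcp_rot: [3.141, 0.045, 0.324]
ft_force: [0.7, 1.0, -1.7]
opening: 0.631
```

```bash
python3 lean.py; python3 mv.py 470 0 130 0.19 50 46; python3 -c "
from h import *
shot('wrist','w34')
print(env.state()['opening']*95.1,env.state()['ft_force'])"
```

```text
t 59.8 pos [ 397.  -298.6  141.1] yaw 0.324 lean [-0.0426 -0.0153] q [-0.756  0.418  1.935 -0.056  0.81   0.53 ] inplane 0.0213 qv [ 0.001  0.003  0.018  0.    -0.015 -0.001]
at [ 397.  -298.6  141.1] rot [3.1406 0.0453 0.324 ] t 59.8 f [ 0.7  1.  -1.7] op 60.0 N 7 left [ 73.  298.6 -11.1]
23.5 -37.1 0.5 0.019 50; 22.8 -37.6 0.5 0.019 50; 22.1 -38.0 0.5 0.019 50; 21.4 -38.4 0.5 0.019 50; 20.6 -38.8 0.5 0.019 50; 19.9 -39.2 0.5 0.019 50; 19.1 -39.6 0.5 0.019 50
59.683417227362 [ 1.02653161  0.2838772  -1.05647863]
```

View pics/w34.png

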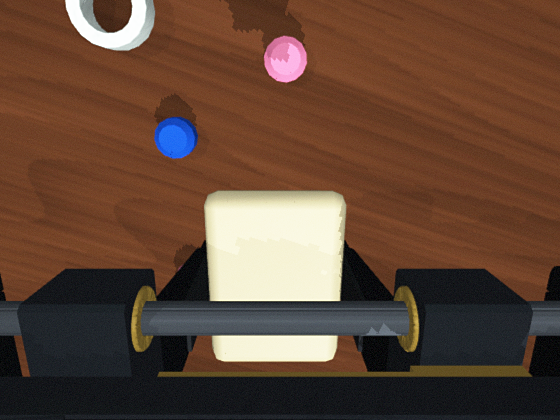

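Call:
send_rows(plan="23 -37 0 0.019 50; 23 -38 0 0.019 50; 22 -38 0 0.019 50; 21 -38 0 0.019 50; 21 -39 0 0.019 50; 20 -39 0 0.019 50; 15 -30 0 0.019 50; 0 0 0 0 50")

```text
t: 60.65
eef_pos: [466.1, -0.2, 121.4]
tcp_rot: [3.141, 0.058, 0.18]
ft_force: [0.2, -0.6, -1.8]
opening: 0.626
```

```bash
python3 lean.py; python3 mv.py 478 10 70 0.187 50 25; python3 -c "
from h import *
shot('wrist','w35')"
```

```text
t 60.65 pos [ 4.661e+02 -2.000e-01  1.214e+02] yaw 0.18 lean [-0.0569 -0.0107] q [-0.132  0.423  2.006 -0.026  0.768  1.278] inplane 0.0552 qv [-0.025  0.019  0.03  -0.017 -0.017 -0.044]
at [ 4.661e+02 -2.000e-01  1.214e+02] rot [3.1412 0.0579 0.1801] t 60.65 f [ 0.2 -0.6 -1.8] op 59.6 N 3 left [ 11.9  10.2 -51.4]
5.5 -2.6 16.8 -0.002 50; 5.5 -2.6 16.8 -0.002 50; 5.5 -2.6 16.8 -0.002 50
```

View pics/w35.png

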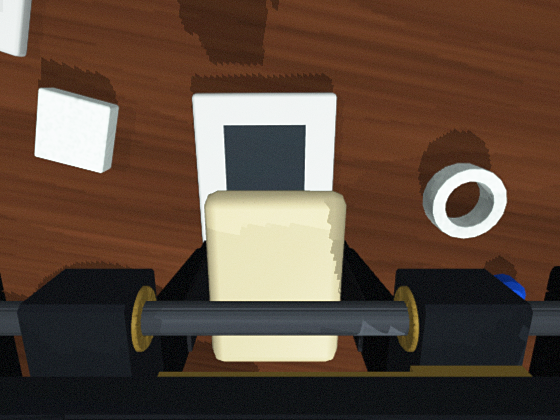

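Call:
send_rows(plan="5 -3 17 -0.002 50; 5 -3 17 -0.002 50; 5 -3 17 -0.002 50; 0 0 5 0 50; 0 0 0 0 50; 0 0 0 0 50")

```text
t: 61.3
eef_pos: [472.7, 5.3, 58.9]
tcp_rot: [-3.14, 0.065, 0.185]
ft_force: [-0.8, -0.3, -0.1]
opening: 0.629
```

```bash
python3 lean.py; python3 mv.py 478.3 10 30 0.187 50 25; python3 cmp.py w36
```

```text
t 61.3 pos [472.7   5.3  58.9] yaw 0.185 lean [-0.0645 -0.0106] q [-0.118  0.54   2.035 -0.031  0.63   1.293] inplane 0.0631 qv [-0.015  0.002  0.004 -0.003  0.    -0.006]
at [472.7   5.3  58.9] rot [-3.1401  0.0654  0.1849] t 61.3 f [-0.8 -0.3 -0.1] op 59.8 N 2 left [  5.6   4.7 -28.9]
4.1 -1.8 14.2 -0.001 50; 4.1 -1.8 14.2 -0.001 50
```

View pics/w36.png

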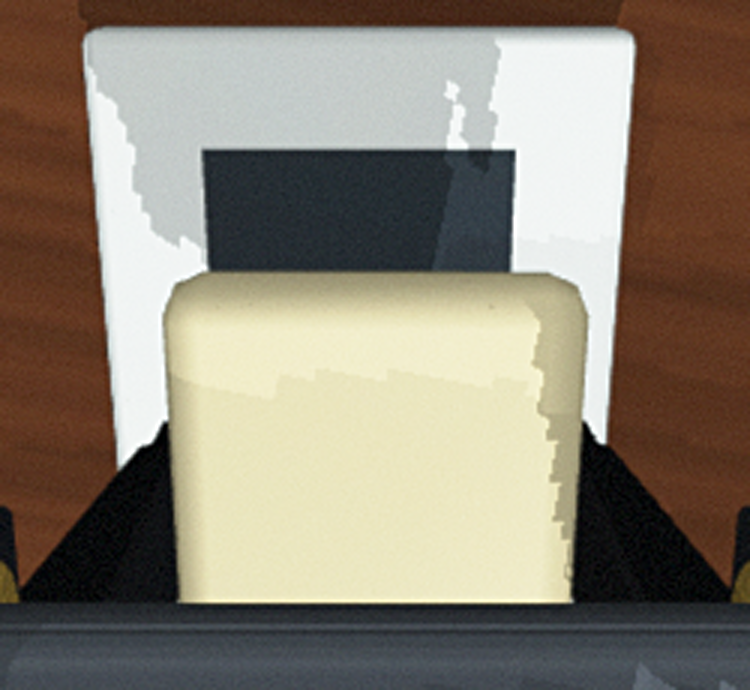

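```bash
cat > cmp3.py <<'E'
from tool import *
import sys
iu,iv,pu,pv=[float(x) for x in sys.argv[1:5]]
p=shot("wrist"); s=env.state(); e=np.array(s["eef_pos"]); r=R.from_euler("xyz",s["tcp_rot"]).as_matrix()
tl=lambda u,v,z: r.T@(unproj(p,[[150+u/3-.33,100+v/3-.33]],z)[0]-e)
h=e[2]-16.4-12
a=tl(iu,iv,12)+h*r[2,:]
print("h",round(h,1),"inlay front in tool after vertical descent raw",np.round(a,1),"-> centre corr",np.round(a[:2]-[42+1.2,1.8],1))
# piece front: plate front lower edge, tool-frame height above underside ~ 27..30 ; piece level at grip pitch .0447
for hh in (27,29,31):
    z=e[2]-16.4+hh-42*(s["tcp_rot"][1]-.0447)
    print("piece front raw",hh,np.round(tl(pu,pv,z),1))
E
python3 cmp3.py 359 150 375 271
```

```text
h 30.9 inlay front in tool after vertical descent raw [49.2 -1.9 13.3] -> centre corr [ 6.  -3.7]
piece front raw 27 [ 40.4   1.2 -12.4]
piece front raw 29 [ 40.9   1.2 -14.4]
piece front raw 31 [ 41.4   1.2 -16.5]
```

Call:
send_rows(plan="4.5 -1.6 10 0 50; 4 -1.6 9 0 50; 0.5 0 5 0 50; 0 0 0 0 50")

```text
t: 61.8
eef_pos: [480.9, 10.1, 33.8]
tcp_rot: [-3.141, 0.062, 0.185]
ft_force: [-0.9, -0.5, -1.3]
opening: 0.629
```

```bash
python3 lean.py; python3 mv.py 478.3 10 30 0.187 50 25; python3 cmp.py w37
```

```text
t 61.8 pos [480.9  10.1  33.8] yaw 0.185 lean [-0.0607 -0.011 ] q [-0.107  0.592  2.032 -0.032  0.577  1.307] inplane 0.0595 qv [ 0.004  0.002 -0.005  0.     0.001  0.002]
at [480.9  10.1  33.8] rot [-3.1412  0.0617  0.1848] t 61.8 f [-0.9 -0.5 -1.3] op 59.8 N 1 left [-2.6 -0.1 -3.8]
-2.3 -0.4 4.0 -0.002 50
```

View pics/w37.png

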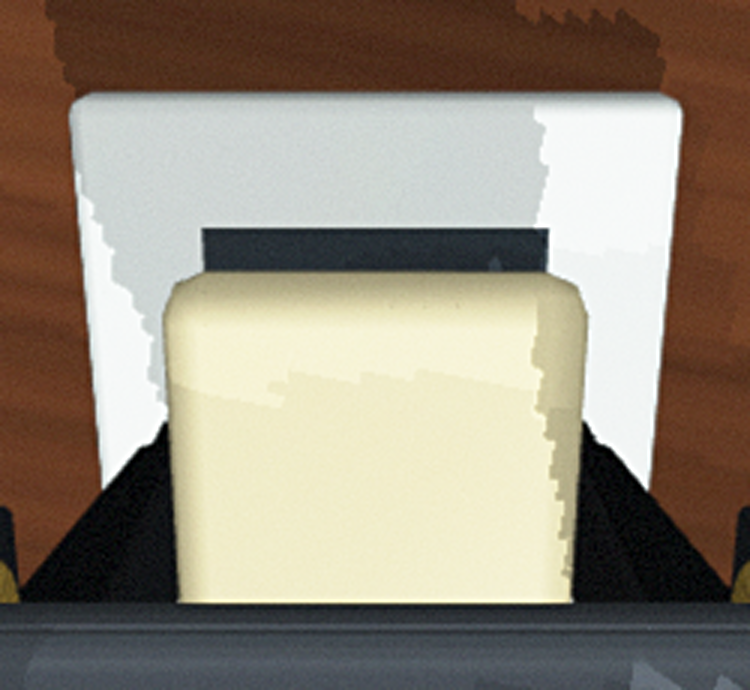

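```bash
python3 cmp3.py 375 229 375 271; python3 - <<'E'
from h import *
shot("scene","s37",(225,200,320,285),7)
E
```

```text
h 6.0 inlay front in tool after vertical descent raw [40.3  1.  14. ] -> centre corr [-2.9 -0.8]
piece front raw 27 [ 40.6   1.  -12.4]
piece front raw 29 [ 41.1   1.  -14.4]
piece front raw 31 [ 41.5   1.  -16.5]
```

View pics/s37.png

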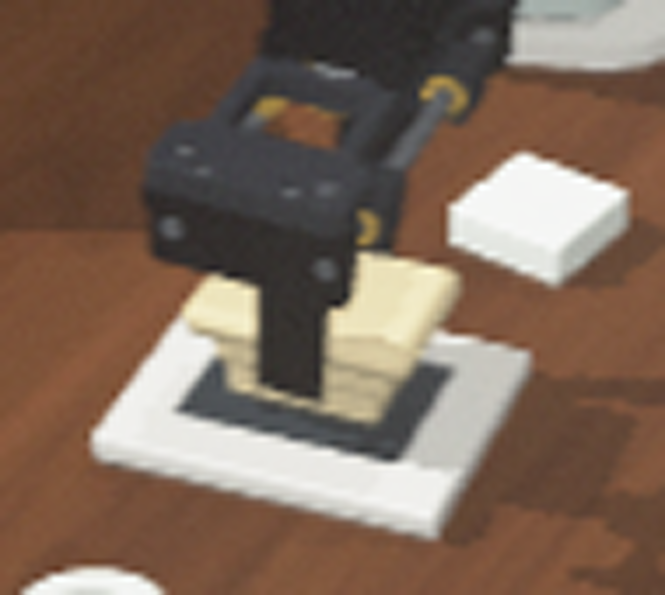

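Call:
send_rows(plan="-1 0 2 0 50; -0.6 -0.2 2 0 50; 0 0 0.5 0 50; 0 0 0 0 50")

```text
t: 62.35
eef_pos: [479.2, 9.8, 30.5]
tcp_rot: [3.141, 0.06, 0.185]
ft_force: [1.0, -0.6, -1.7]
opening: 0.626
```

```bash
python3 lean.py; python3 mv.py 478.3 10 28.4 0.187 50 25; python3 cmp.py w38
```

```text
t 62.35 pos [479.2   9.8  30.5] yaw 0.185 lean [-0.0588 -0.0112] q [-0.108  0.596  2.04  -0.033  0.563  1.307] inplane 0.0575 qv [-0.     0.     0.001  0.002  0.001  0.001]
at [479.2   9.8  30.5] rot [3.1414 0.0599 0.1846] t 62.35 f [ 1.  -0.6 -1.7] op 59.6 N 1 left [-0.9  0.2 -2.1]
-0.7 -0.4 2.1 -0.002 50
```

View pics/w38.png

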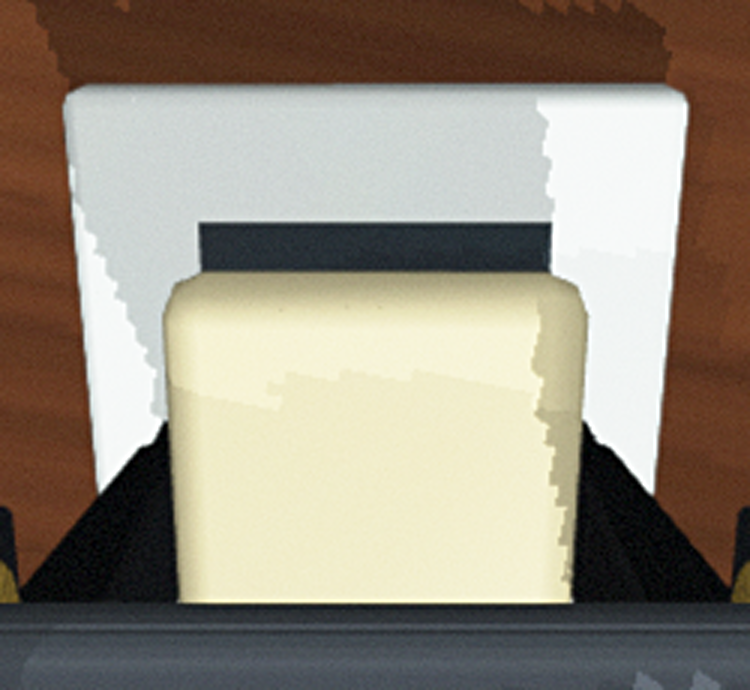

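```bash
python3 cmp3.py 375.5 223 375 271
```

```text
h 2.1 inlay front in tool after vertical descent raw [42.3  1.1 13.9] -> centre corr [-0.9 -0.7]
piece front raw 27 [ 40.5   1.  -12.4]
piece front raw 29 [ 41.    1.  -14.4]
piece front raw 31 [ 41.5   1.  -16.5]
```

Call:
send_rows(plan="0 0 1 0 50; 0 0 1 0 50")

```text
t: 62.65
eef_pos: [479.2, 9.7, 28.6]
tcp_rot: [3.141, 0.059, 0.185]
ft_force: [-3.5, -0.8, 8.8]
opening: 0.629
```

Call:
send_rows(plan="0 0 1 0 50; 0 0 1 0 50; 0 0 0 0 50")

```text
t: 62.95
eef_pos: [479.1, 9.7, 28.7]
tcp_rot: [3.141, 0.058, 0.185]
ft_force: [0.3, 0.2, -1.8]
opening: 0.628
```

Call:
send_rows(plan="0 0 0 0 62; 0 0 0 0 68; 0 0 0 0 75; 0 0 0 0 82; 0 0 0 0 82; 0 0 0 0 82")

```text
t: 63.55
eef_pos: [479.2, 9.7, 28.5]
tcp_rot: [3.141, 0.058, 0.185]
ft_force: [0.5, 0.5, 0.5]
opening: 0.862
```

```bash
python3 lean.py; python3 cmp.py w39;python3 - <<'E'
from h import *
shot("scene","s39",(225,200,320,285),7)
E
```

```text
t 63.55 pos [479.2   9.7  28.5] yaw 0.185 lean [-0.0569 -0.0116] q [-0.108  0.599  2.042 -0.033  0.556  1.307] inplane 0.0556 qv [ 0.     0.001  0.001  0.    -0.002  0.001]
```

View pics/w39.png

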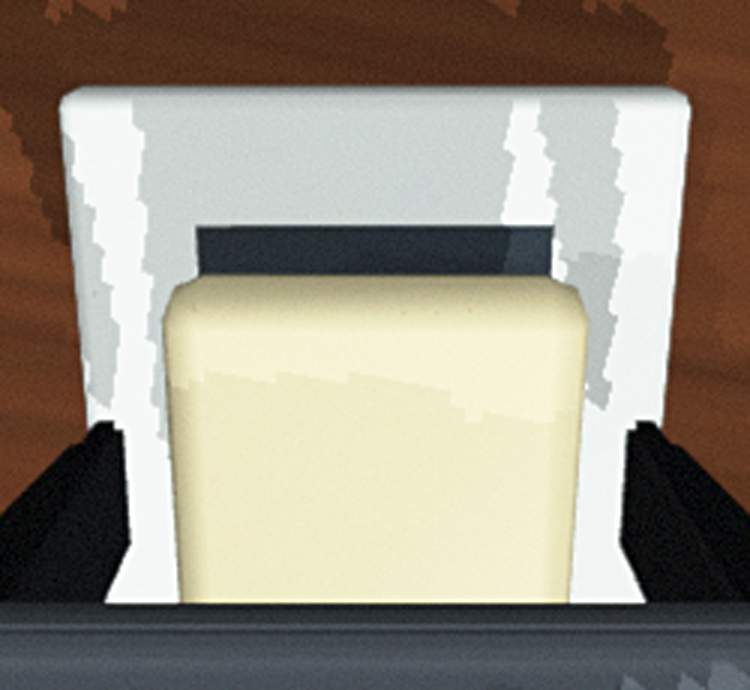

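View pics/s39.png

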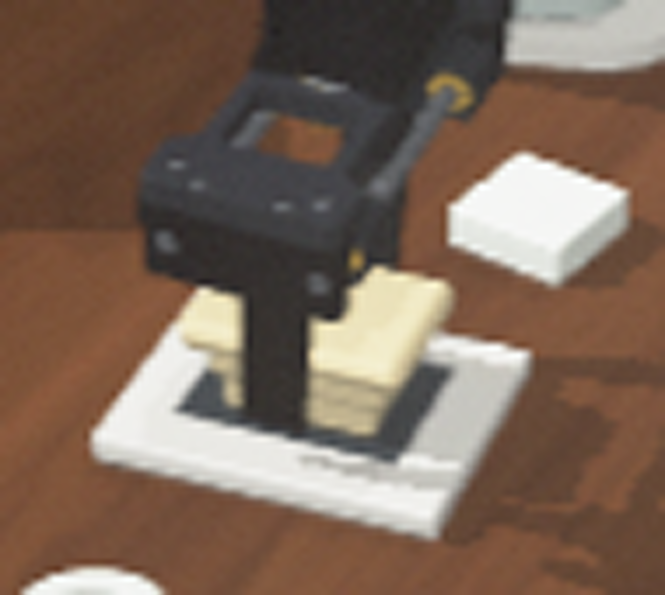

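Call:
send_rows(plan="-0.6 0 -10 0 82; -1.5 0 -25 0 85; -2.5 0 -45 0 95; -2.5 0 -45 0 95; -2.5 0 -40 0 95; -20 0 -10 0 95; -20 0 0 0 95; 0 0 0 0 95")

```text
t: 64.45
eef_pos: [438.8, 2.7, 218.3]
tcp_rot: [3.14, 0.056, 0.185]
ft_force: [0.2, -0.1, 0.2]
opening: 1.0
```

```bash
python3 lean.py; python3 - <<'E'
from fit import *
p=shot("wrist","w40")
s=env.state(); r=R=None
P=[("shin",(477.6,9.9,12,.187))]
outline(p,P,(180,60,380,260),3,"pics/w40o.png")
q=shot("scene","s40",(90,160,410,360),2.4)
t=shot("top","t40",(140,140,440,300),2.6)
E
```

```text
t 64.45 pos [438.8   2.7 218.3] yaw 0.185 lean [-0.0548 -0.0117] q [-0.133  0.244  1.955 -0.022  0.996  1.266] inplane 0.053 qv [ 0.008 -0.    -0.056  0.005  0.011  0.008]
```

View pics/w40o.png

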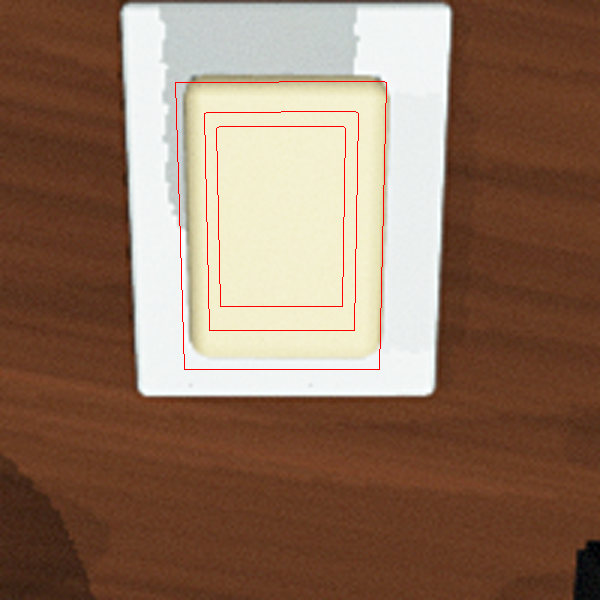

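View pics/s40.png

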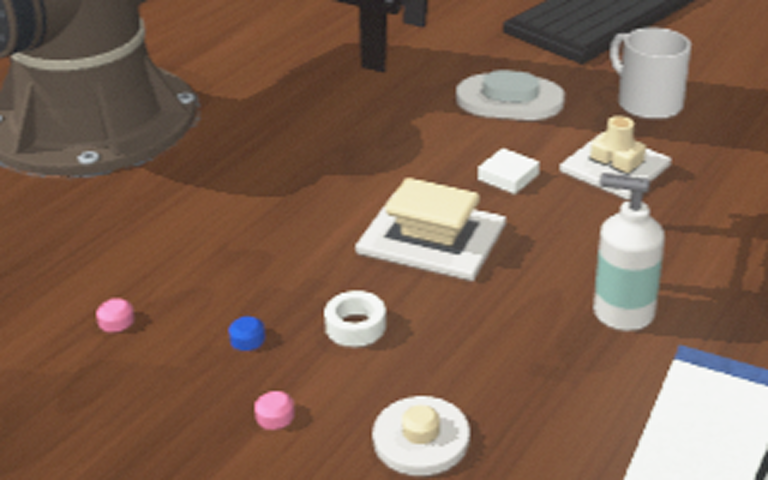

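View pics/t40.png

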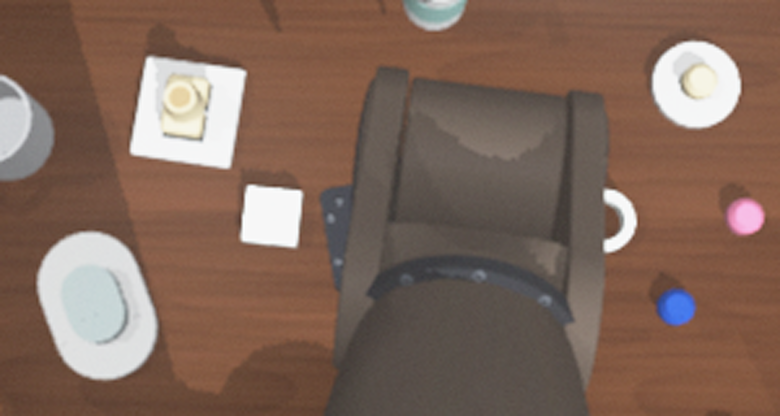

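```bash
python3 - <<'E'
from tool import *
import fit
p=shot("wrist"); S=4; x0,y0,x1,y1=180,50,380,215
im=cv2.resize(p["image"][y0:y1,x0:x1].astype(np.float32),None,fx=S,fy=S,interpolation=cv2.INTER_CUBIC)
r,g,b=im[...,0],im[...,1],im[...,2]
def rc(m,z,nm):
    n,l,st,c=cv2.connectedComponentsWithStats(m.astype(np.uint8)); k=1+np.argmax(st[1:,4])
    cs,_=cv2.findContours((l==k).astype(np.uint8),cv2.RETR_EXTERNAL,cv2.CHAIN_APPROX_NONE); c=max(cs,key=cv2.contourArea)
    W_=unproj(p,(c[:,0]+.5)/S-.5+[x0,y0],z)[:,:2].astype(np.float32); print(nm,z,cv2.minAreaRect(W_))
fg=(g>140)&(g>.8*r)
rc(fg,11,"slab"); 
iv=fg&(r-b>14); iv=cv2.morphologyEx(iv.astype(np.uint8),cv2.MORPH_OPEN,np.ones((7,7)))
for z in (48,52): rc(iv,z,"plate")
t=shot("top"); q=shot("scene")
P=[("thigh",(585.0,232.2,12,-.13)),("insert",(407.5,307,12,.396)),("knee",(617.3,-231.9,12,0)),("shin",(477.6,9.9,12,.187))]
fit.outline(t,P[:2],(145,150,245,295),4,"pics/f_top.png")
fit.outline(q,P,(235,180,375,280),5,"pics/f_scene.png")
fit.outline(q,P[2:3],(230,310,300,370),6,"pics/f_knee.png")
E
```

```text
slab 11 ((478.8440856933594, 8.625530242919922), (127.27434539794922, 103.68070983886719), 10.6019868850708)
plate 48 ((480.02740478515625, 8.927326202392578), (83.8551254272461, 59.76116943359375), 10.386402130126953)
plate 52 ((480.5729675292969, 9.032928466796875), (82.85386657714844, 59.04764938354492), 10.386415481567383)
```

View pics/f_top.png

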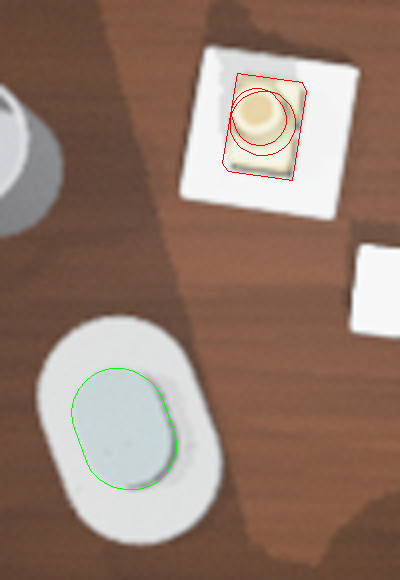

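View pics/f_scene.png

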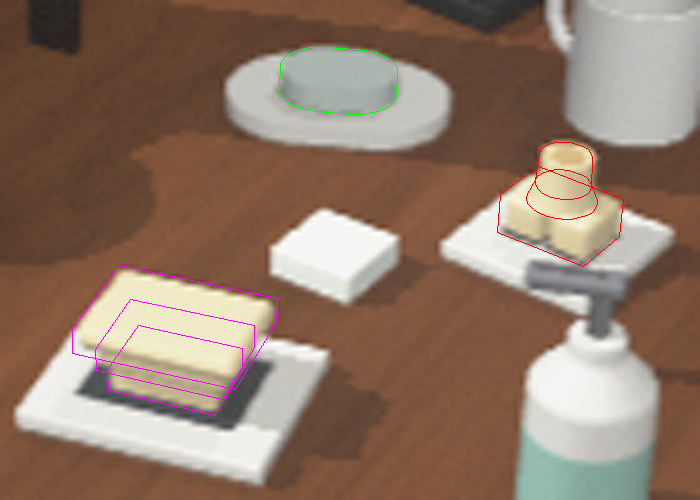

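```bash
python3 - <<'E'
from h import *
shot("top","z_top",(190,158,238,208),11)
shot("scene","z_scene",(322,200,376,250),11)
E
```

```text
(no output)
```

View pics/z_top.png

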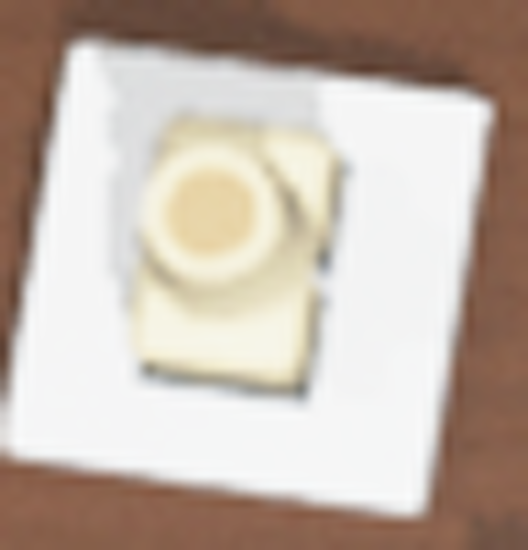

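View pics/z_scene.png

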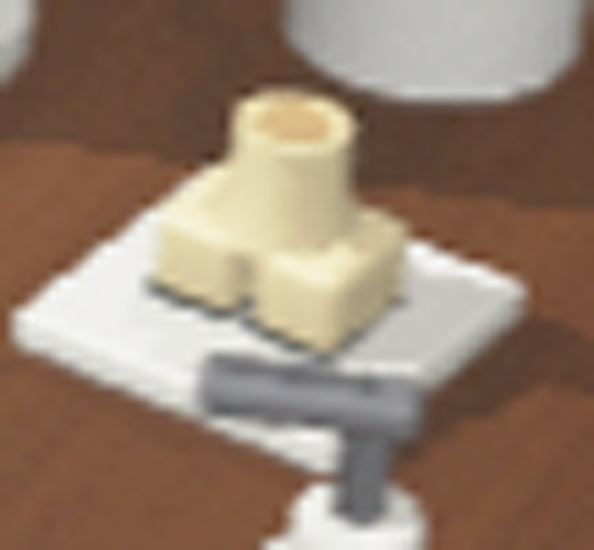

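```bash
python3 - <<'E'
from h import *
p=shot("top"); q=shot("scene")
def f(s,x0,y0,u,v): return [x0+(u+.5)/s-.5,y0+(v+.5)/s-.5]
for z in (60,62): print("top disc",unproj(p,[f(11,190,158,208,212)],z), "scene disc",unproj(q,[f(11,322,200,295,124)],z))
# outer rim silhouettes of shaft top: top view circle x 143..275, y 140..285 approx ; 
print("top rim",unproj(p,[f(11,190,158,210,212)],62))
# knuckle bottom corners in scene: front corner (322,352)
print("inlay front corner expected px", proj(q,[[585+(-27)*.9916+(-19)*.13*1, 232.2+27*.1296-19*.9916,12]]))
E
```

```text
top disc [[587.49488397 232.8396214   60.        ]] scene disc [[585.57369604 235.46187387  60.        ]]
top disc [[587.04965501 232.55246096  62.        ]] scene disc [[586.79257687 232.31743666  62.        ]]
top rim [[587.05610891 232.14026744  62.        ]]
inlay front corner expected px [[334.08492207 225.93241339]]
```

```bash
python3 - <<'E'
from h import *
from cell import job_done
p=shot("scene")
for t in ["pump","mug"]:
    r=regions_of(t,p)[0]; ys,xs=np.nonzero(r["pixels"]); print(t,r["bbox"],xs.mean(),ys.mean())
s=env.state(); print(s["t"],s["opening"],s["ft_force"])
print(job_done())
E
```

```text
pump [340.0, 231.4, 23.5, 67.2] 351.0365296803653 268.3683409436834
mug [343.3, 170.0, 34.3, 37.8] 361.55925155925155 188.9022869022869
65.1 0.9998075463058398 [-0.49460137 -0.63528261  0.07550299]
the job is handed in; nothing more can be done
None
```

I took the pile apart from the top down and set all four pieces upright on their stands. I handed the job in at 65 s of the 120 s allowed, with the gripper open and touching nothing. Each piece was lowered until it touched (about 9–16 N), then released.

**Placement errors in the last checks** (camera calibration is good to about 2 mm):

| Piece | Position error | Turn |
|---|---|---|
| Kneecap | about 1 mm, checked only right after placing | round, so none needed |
| Thigh-bone end | about 2 mm off along its long side, so a thin strip of inlay shows on one edge | matches the inlay by eye |
| Cushion plate | outline coincides with the inlay in both fixed cameras | no visible error |
| Shin-bone head | about 1.5 mm off along its long side | within 0.3° |

I left the thigh-bone end as it was rather than risk gripping it again.

**Bystanders:** the pump bottle and mug are within about 1 pixel of where they started in the scene camera. The blue and pink look-alikes were not touched. The gripper passed fairly close to the pump bottle once, with no force showing.

**Other problems:**
- **Tool lean:** the tool gradually leaned out of vertical, up to about 8°. I partly corrected this by pushing the arm to the edge of its reach.
- **Joint range:** during that push, joint 3 read 0.049 rad against its stated lower limit of 0.05. I don't know whether the judge counts that as passing the limit.

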